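Bring the evidence-desk fume filter into service

ROBOT

A 6-joint arm with a two-finger parallel gripper is mounted at the origin on the work surface. World frame = base frame: x ahead of the robot, y to its left, z up, the work surface at z = 0. Lengths are in mm, angles in rad, forces in N, time in s.
With the tool pointing down it reaches from about 275 to 1000 mm from the base axis. Payload 8.4 kg.
Tool frame: the origin (TCP) lies midway between the tips of the shut fingers; the grasp point (between the pads) lies 19 mm behind it; z points along the fingers, y is the direction in which the jaws open and shut (so a half turn about z gives the same grasp; the last joint's range is limited). The gripper opens to 85 mm and grips with 20 to 120 N. Pads are 22 mm wide; open, the fingers measure 114 mm over their backs; the gripper's body (76 mm by 85 mm) begins 54 mm behind the grasp point. The pads swing forward as they close: fully open they stand 13 mm farther back than shut.
Start: joints at [1.323, 0.353, 1.633, -0, 1.155, -0.002], TCP at [152.081, 606.217, 231.281] pointing down, gripper open.
Joint ranges: [-2.63, 2.63], [-0.92, 2.1], [0.06, 2.66], [-1.3, 4.44], [0, 2.69], [-3.02, 3.02]. Speed limits (rad/s): [2.22, 2.22, 2.79, 3.14, 3.14, 3.14].

INTERFACE

Orientations are given as [roll, pitch, yaw] about the fixed x, y, z axes, in that order (R = Rz(yaw) Ry(pitch) Rx(roll)).
In Python, from rig import r gives the robot as it stands.
- The arm moves only by the tool play_rows, never from a script. Its argument "moves" is a list of rows, each a list of 3 entries, a list of its own where there are three numbers: the turn, a rotation vector about the tool's x, y, z in degrees, then the shift along the tool's x, y, z in mm, then the opening, from 0 (shut) to 1 (fully open). A call has 1 to 20 rows; each row is the pose to reach, as a shift and turn from the pose measured when the call began, along the tool's axes at that moment; what a row does not reach only later rows make up. A row lasts 1/10 s, in which the tool goes at most 50 mm and 8.59 degrees, less where a joint would pass 70% of its speed; a pose out of reach is approached as far as the arm can. A call with a gripper value outside its range is refused whole. The fingers move at their own pace and stop on an object; "newtons" is the grip in N (left out, the last holds). Time passes only in rows, so rows that repeat a pose let the fingers close. It gives the time, the measured TCP pose, the force and the opening at its end, in the units of the state.
- r.sense(): the state, without advancing time (a new reading comes with each control period).
- r.grab_frame(name): name is "scene" or "top"; returns a dict with "color" (480x640x3 uint8, red, green, blue), "K" (3x3 intrinsics, pixels), "k1" (the pictures are not rectified: a ray, as slopes to the right and down, at radius r is drawn at 1 + k1 r^2 times it, then the intrinsics apply), "rvec" (rotation vector, rad) and "tvec" (3), from world to camera coordinates, as OpenCV has them. Camera axes: x right, y down, z forward; pixel columns grow to the right and rows downward; lengths in mm; the calibration is good to about 2 mm. A picture is of the moment at which its call begins. There is no depth.
- r.sign_off(): hands the job in, once; it reports no verdict.
Trained networks look in a picture, given as the dict that the camera call returned (one of the last four; its "shot" number tells which), for a name from the list of things; names that differ only in an ending like _2 or _b are one class to them, and where a whole thing is asked for, a point or a joint stands for the part that bears it (a point fixed in the world has none). Each returns a list of dicts, best first, with "conf" (0 to 1); they miss things now and then, are a little off and sometimes report something else, mostly with a low value. They report only what shows in the picture. A call takes as long as a camera call.
- r.silhouettes(picture, name): "mask" (480x640 bool, what is visible of it) and "location" ([column, row] in pixels, amid what is visible of it).
The state is a dict: "clock": time; "qpos": joint angles; "qvel": joint speeds; "joint_efforts": joint torques, N m; "eef_pos": TCP position; "tcp_rot": TCP orientation; "contact_force": force on the tool from outside, world axes, zero at the start; "wrist_torque": the same for the moment, N m; "opening": opening from 0.0 (shut) to 1.0 (fully open).
Only numpy, scipy, OpenCV 4.12 (cv2) and the standard library are available. Lean on these libraries where they do the work, as an engineer would, in place of code of your own. Each camera call takes 0.05 s, during which the arm holds its last target.

TASK

Take the orange-handled screw from its parking block, lower it into the deep well of the filter unit, feel for the start of its thread and turn it clockwise until its collar is fully home on the unit, without forcing it. Then lift the red sprung guard on the switch box, flip the toggle beneath to its other side (towards the guard's hinge), and let the guard drop shut again. Leave the other things on the desk where they are.

Things in the scene. Friction and masses are not known exactly. Their poses are not given: they have to be found in the camera images.
- screw: Loose steel screw with an orange T-bar on top, 0.45 kg, 142 mm long, upright; origin at the centre of its foot, z up its axis, x along the T-bar. At the start it stands in the parking block, foot 10 mm above the desk. From the foot: pilot point 12 mm across; cross pin (the thread) at 8 mm; shank 28 mm across from 23.5 mm; collar at 96.5 mm; neck 18 mm across from 102.5 to 120 mm.
- tbar (a point): Middle of the orange T-bar, 131 mm above the screw's foot. The bar is 75 long (screw's x) x 16 wide (y) x 22 mm tall. It may be gripped across its width, or let go and turned by loosely straddling it with the fingers.
- pin (a point): Middle of the screw's cross pin, 8 mm above the foot: 28 mm tip to tip along the screw's x (the same way as the T-bar), 6 mm thick. Its two ends are the screw's thread.
- collar (a point): Centre of the underside of the screw's collar (44 mm across, 6 mm thick), 96.5 mm above the foot. When fully home it lies on the unit's top; the foot is then 3.5 mm above the desk.
- holder: Fixed grey parking block 70 x 70 x 70 mm with a 32 mm round hole 60 mm deep, where the screw stands at the start; origin under its centre.
- unit: Fixed white filter unit, 170 (x) x 200 (y) x 100 mm; origin under its centre, on the axis of the well, z up. The well is an upright round hole 31 mm across in the middle of its top.
- well_mouth (a point): Centre of the well at the unit's top surface, 100 mm above the desk, edge bevelled by 3 mm. The well is 75 mm deep down to the thread.
- thread (a point): Centre of the top of the brass threaded ring at the well's bottom, 25 mm above the desk. The ring has two opposite gaps, 11 mm wide, for the pin; their direction is not known. Off the gaps the pin rides on the ring, collar 16.5 mm above the unit. Turned anticlockwise seen from above (at most half a turn), the screw drops 12 mm by its own weight when the pin meets the gaps.
- thread_end (a point): Point on the well's axis, 11.5 mm above the desk, below the ring: where the pin's middle ends up. Once dropped, the screw turns clockwise: 1.2 to 1.6 rad lowers it 4.5 mm more by its own weight until the collar lies on the unit; a firm stop follows at about 1.9 rad. Anticlockwise, the dropped pin meets a firm stop within 0.25 rad: do not force it.
- switch_box: Fixed grey switch box 120 (x) x 100 (y) x 40 mm, origin under its centre. The toggle pivots on its top at local x = +18 mm, y = 0. The guard is hinged at local x = +34 mm on two posts (12 x 8 mm, 56 mm tall) at local y = -36 and +36 mm; it lies flat over the toggle, its free lip towards local -x.
- guard (a joint): Angle of the red guard (rad): 0 closed (level), grows as its lip is lifted, 1.7 at most. A spring and its weight close it (1 to 2 N at the lip). Plate 62 mm wide, 4 mm thick; side cheeks hang 9 mm below it, 56 mm apart inside, from 5 to 51 mm from the hinge. Fingers tilted about 40 degrees reach under the lip; lifted, it can lean on the fingers while they reach the toggle.
- toggle (a joint): Angle of the toggle (rad): 0 off, leaning 0.45 rad towards the box's local -x (the lip's side); 0.9 on, leaning 0.45 rad towards +x (the hinge's side). It stays where it is left; about 2 N at its tip moves it. Steel bat, 9 mm thick, 36 mm long, its tip about 73 mm above the desk.
- guard_hinge (a point): Middle of the guard's hinge line, 92 mm above the desk.
- guard_lip (a point): Middle of the underside of the guard's free edge: 70 mm from the hinge; closed, 92 mm above the desk and 52 mm above the box's top.
- jar: Bystander, to be left alone: amber jar with a white cap, 60 mm across, 75 mm tall; origin under its centre.
- tape: Bystander, to be left alone: blue roll (ring) lying flat, 90 mm across, 40 mm tall; origin under its centre.
- spray: Bystander, to be left alone: white bottle, 56 mm across, 160 mm tall; origin under its centre.
- tray: Bystander, to be left alone: shallow white tray, 110 x 90 x 30 mm; origin under its centre.
- lamp_block: Bystander, to be left alone: black hand lamp block, 110 x 50 x 45 mm; origin under its centre.
- cup: Bystander, to be left alone: blue cup, 74 mm across, 90 mm tall; origin under its centre.

How it is judged (in metres and radians):
On the way, in this order (a step that is already met when the one before it is completed fails the run):
1. the screw is fully home: collar within 1.8 mm of the unit's top (z of collar in the frame of well_mouth below 0.0018 m and horizontal distance between collar and well_mouth below 0.004 m and angle between screw's own z axis and vertical below 0.06 rad), for 0.2 s.
2. the guard is lifted (more than 0.4 rad) (value of joint guard above 0.4 rad), for 0.05 s.
3. the toggle is on, with the guard still up (value of joint toggle above 0.75 rad and value of joint guard above 0.2 rad), for 0.05 s.
At the end, for the whole second after the job is handed in: The screw is at rest in the well, upright, its collar within 1.8 mm of the unit's top and 4 mm of the well's axis; the toggle is on (above 0.75 rad) and the guard has dropped shut (below 0.08 rad) (all of step 1 and value of joint toggle above 0.75 rad and value of joint guard below 0.08 rad and linear speed of screw below 0.02 m/s); the robot touches nothing.
It fails at once if the screw is forced: it bears on the unit with more than 60 N (contact force between screw and unit above 60 N).
It fails at once if a bystander is moved more than 30 mm (distance of any of jar, tape, spray, tray, lamp_block, cup from where it was at the start of the episode above 0.03 m).
It also fails if it takes over 72 s, if anything falls off the work surface, if the arm or the gripper's body presses on something with over 40 N, if the wrist force passes 120 N, or if a joint passes its speed limit or range.

## Working session

There is one attempt and no reset: what is moved stays moved. The work goes in short steps, Python scripts to look and compute and a tool call to move; the robot and the scene stay as the last step left them, time stands still between calls to the robot, and variables do not carry over. Pictures are saved under pics/ and viewed, and the job is handed in when it is done.

Besides the shell and the picture viewer there is one more tool, called after "Emit:" as name([rows], argument=value, ...), one row to a line, values as JSON. play_rows: Moves the arm, as the interface text tells. Its arguments: {"type":"object","properties":{"moves":{"type":"array"},"newtons":{"type":"number"}},"required":["moves"]}

```bash
ls; mkdir -p pics
cat > h.py <<'E'
import numpy as np, cv2
from rig import r
def shot(name,fn):
    p=r.grab_frame(name); cv2.imwrite('pics/'+fn,cv2.cvtColor(p['color'],cv2.COLOR_RGB2BGR)); return p
def proj(p,X):
    X=np.atleast_2d(np.asarray(X,float)); R=cv2.Rodrigues(np.array(p['rvec'],float))[0]
    c=X@R.T+np.array(p['tvec'],float).ravel(); s=c[:,:2]/c[:,2:]
    s=s*(1+p['k1']*(s**2).sum(1,keepdims=True)); K=np.array(p['K'])
    return s@np.diag([K[0,0],K[1,1]])+K[:2,2]
def ray(p,uv):
    K=np.array(p['K']);d=(np.array(uv,float)-K[:2,2])/[K[0,0],K[1,1]]; s=d.copy()
    for _ in range(30): s=d/(1+p['k1']*(s@s))
    R=cv2.Rodrigues(np.array(p['rvec'],float))[0]; o=-R.T@np.array(p['tvec'],float).ravel()
    return o,R.T@np.array([s[0],s[1],1])
def atz(p,uv,z):
    o,d=ray(p,uv); return o+d*(z-o[2])/d[2]
E
python3 - <<'E'
from h import *
a=shot('scene','s0.png');b=shot('top','t0.png')
for p in (a,b):
    o,d=ray(p,(320,240));print(o.round(),(d/np.linalg.norm(d)).round(2),p['k1'],np.array(p['K'])[0,0])
    for n in ['screw','tbar','holder','unit','switch_box','guard','toggle','collar','jar','tape','spray','tray','lamp_block','cup']:
        print(n,[(np.round(x['location']).tolist(),round(x['conf'],2),int(x['mask'].sum())) for x in r.silhouettes(p,n)][:3])
print(r.sense())
E
```

```text
pics
[1207. -759.  901.] [-0.48  0.62 -0.62] -0.06734501036421604 459.0655284035713
screw [([203.0, 288.0], 0.77, 602), ([289.0, 260.0], 0.61, 5155)]
tbar [([211.0, 290.0], 0.67, 564)]
holder [([214.0, 316.0], 0.97, 1078)]
unit [([290.0, 260.0], 0.96, 5312)]
switch_box [([349.0, 213.0], 0.94, 1150)]
guard [([348.0, 198.0], 0.84, 249)]
toggle []
collar [([206.0, 290.0], 0.62, 580)]
jar [([315.0, 328.0], 0.58, 795), ([206.0, 292.0], 0.33, 584)]
tape [([259.0, 378.0], 0.86, 1186), ([351.0, 197.0], 0.3, 243), ([206.0, 288.0], 0.23, 585)]
spray [([391.0, 244.0], 0.71, 772)]
tray [([411.0, 217.0], 0.76, 678), ([211.0, 315.0], 0.34, 1001)]
lamp_block [([167.0, 353.0], 0.83, 1256), ([350.0, 210.0], 0.15, 1224)]
cup [([376.0, 185.0], 0.74, 542), ([213.0, 315.0], 0.72, 1002)]
[ 419.   12. 1411.] [ 0.15 -0.01 -0.99] -0.12425246350605162 488.3325664169453
screw [([430.0, 279.0], 0.9, 351)]
tbar [([433.0, 282.0], 0.82, 359)]
holder [([417.0, 283.0], 0.72, 481), ([332.0, 275.0], 0.27, 4822)]
unit [([332.0, 272.0], 0.74, 4804), ([217.0, 287.0], 0.34, 1647), ([443.0, 205.0], 0.17, 640)]
switch_box [
[... 271 characters left out ...]
[([147.0, 296.0], 0.95, 731)]
{'clock': 1.5, 'qpos': array([ 1.32256395e+00,  3.53019058e-01,  1.63343203e+00,  2.02207582e-05,
        1.15518795e+00, -2.41064203e-03]), 'qvel': array([-0.00093722,  0.00091744,  0.00148532, -0.00012878, -0.00115976,
       -0.00063095]), 'joint_efforts': array([-9.56237964e-04, -6.05164719e+01, -3.42437482e+01, -3.68905717e-05,
        1.09788951e-03,  6.60121771e-06]), 'eef_pos': array([152.09280034, 606.19756263, 231.25532747]), 'tcp_rot': array([-3.14154631e+00, -1.86107848e-05,  2.89576275e+00]), 'contact_force': array([ 0.1643809 , -0.20981992, -0.19871638]), 'wrist_torque': array([-0.0347778 , -0.02880456, -0.05676129]), 'opening': 0.9957685782865656}
```

```bash
python3 - <<'E'
import cv2
t=cv2.imread('pics/t0.png');s=cv2.imread('pics/s0.png')
cv2.imwrite('pics/t0c.png',cv2.resize(t[230:340,160:320],None,fx=5,fy=5,interpolation=cv2.INTER_CUBIC))
cv2.imwrite('pics/t0d.png',cv2.resize(t[210:340,280:460],None,fx=4.4,fy=4.4,interpolation=cv2.INTER_CUBIC))
cv2.imwrite('pics/s0c.png',cv2.resize(s[170:340,170:400],None,fx=3.4,fy=3.4,interpolation=cv2.INTER_CUBIC))
E
python3 - <<'E'
from h import *
a=r.grab_frame('scene');b=r.grab_frame('top')
import pickle;pickle.dump((a,b),open('f0.pkl','wb'))
T=lambda l:[atz(b,(u/4.4+280,v/4.4+210),z) for u,v,z in l]
T2=lambda l:[atz(b,(u/5+160,v/5+230),z) for u,v,z in l]
S=lambda l:[atz(a,(u/3.4+170,v/3.4+170),z) for u,v,z in l]
print('unit top',np.round(T([(105,103,100),(422,190,100),(347,458,100),(36,362,100)]),1).tolist(), 'well',np.round(T([(230,278,100)]),1))
print('unit scene',np.round(S([(453,173,100),(561,272,100),(350,362,100),(247,250,100)]),1).tolist(),'well',np.round(S([(402,263,100)]),1))
print('box',np.round(T2([(280,147,40),(423,298,40),(297,419,40),(152,267,40)]),1).tolist())
print('guard',np.round(T2([(262,192,92),(348,285,92),(267,362,92),(183,272,92)]),1).tolist())
print('box sc',np.round(S([(540,112,40),(672,162,40),(549,163,40)]),1).tolist())
print('guard sc',np.round(S([(569,71,92),(637,70,92),(645,108,92),(577,108,92)]),1).tolist())
print('holder sc',np.round(S([(77,455,70),(123,505,70),(200,470,70)]),1).tolist())
for p,z in((b,152),(a,152)):
    im=p['color'].astype(int); m=(im[...,0]>1.7*im[...,2]) & (im[...,0]-im[...,1]>35)
    s=r.silhouettes(p,'tbar')[0]['mask']; m&=cv2.dilate(s.astype(np.uint8),np.ones((9,9)))>0
    n,l,st,c=cv2.connectedComponentsWithStats(m.astype(np.uint8));i=1+st[1:,4].argmax()
    pts=np.argwhere(l==i)[:,::-1].astype(np.float32); rc=cv2.minAreaRect(pts);print(st[i],c[i],rc)
    bx=cv2.boxPoints(rc); print(np.round([atz(p,q,z) for q in bx],1).tolist(), atz(p,rc[0],z), atz(p,c[i],z))
E
```

```text
unit top [[643.5, 37.5, 100.0], [584.4, -156.5, 100.0], [422.0, -104.2, 100.0], [484.8, 82.9, 100.0]] well [[533.1 -36.6 100. ]]
unit scene [[490.8, 82.4, 100.0], [645.4, 34.0, 100.0], [586.7, -151.7, 100.0], [430.0, -106.8, 100.0]] well [[538.9 -38.8 100. ]]
box [[585.3, 289.8, 40.0], [498.0, 208.5, 40.0], [431.8, 279.9, 40.0], [518.6, 362.8, 40.0]]
guard [[554.5, 289.0, 92.0], [502.9, 241.9, 92.0], [462.2, 286.1, 92.0], [511.8, 332.3, 92.0]]
box sc [[437.3, 279.3, 40.0], [586.2, 292.0, 40.0], [496.9, 215.8, 40.0]]
guard sc [[461.9, 291.3, 92.0], [511.5, 335.2, 92.0], [555.4, 285.1, 92.0], [506.3, 244.1, 92.0]]
holder sc [[477.7, -328.6, 70.0], [540.9, -339.3, 70.0], [558.0, -281.6, 70.0]]
[427 264  14  28 120] [433.54166667 276.225     ] ((433.9477233886719, 277.5184631347656), (27.56859588623047, 5.657941818237305), 70.55996704101562)
[[542.1, -281.5, 152.0], [546.6, -295.9, 152.0], [478.2, -316.2, 152.0], [473.8, -301.8, 152.0]] [ 510.09052816 -298.84273015  152.        ] [ 513.48744346 -297.96622027  152.        ]
[192 275  28  17 266] [205.95864662 282.59022556] ((205.50001525878906, 282.5000305175781), (29.092952728271484, 9.486830711364746), 18.434947967529297)
[[490.7, -329.9, 152.0], [471.5, -305.1, 152.0], [546.8, -284.4, 152.0], [563.9, -309.1, 152.0]] [ 518.74354177 -307.11053513  152.        ] [ 519.81235376 -306.62575993  152.        ]
```

```bash
cat > fit.py <<'E'
from h import *
from scipy.optimize import minimize
def softmask(p,hull_list,SS=8):
    im=np.zeros((480*1,640*1),np.float32); return im
def box(c,yaw,s):
    R=np.array([[np.cos(yaw),-np.sin(yaw),0],[np.sin(yaw),np.cos(yaw),0],[0,0,1]])
    q=np.array([[i,j,k] for i in(-.5,.5) for j in(-.5,.5) for k in(-.5,.5)])*s
    return q@R.T+c
def cover(p,X,roi,SS=8):
    x0,y0,x1,y1=roi; uv=(proj(p,X)+0.5-[x0,y0])*SS-0.5
    h=cv2.convexHull(uv.astype(np.float32)); im=np.zeros(((y1-y0)*SS,(x1-x0)*SS),np.uint8)
    cv2.fillConvexPoly(im,np.round(h*16).astype(np.int32),1,shift=4)
    return im.reshape(y1-y0,SS,x1-x0,SS).mean((1,3))
def orange(p,roi):
    x0,y0,x1,y1=roi; im=p['color'][y0:y1,x0:x1].astype(float)
    s=(im[...,0]-im[...,2])/(im.sum(2)/3+1e-6)  # saturation toward red
    return np.clip((s-0.25)/(1.0-0.25),0,1)
def fit_bar(views,x0,fixed_z=None):
    obs=[]
    for p in views:
        uv=proj(p,[x0[:3]])[0]; roi=[int(uv[0])-30,int(uv[1])-30,int(uv[0])+30,int(uv[1])+30]
        obs.append((p,roi,orange(p,roi)))
    def cost(v):
        c=0
        for p,roi,o in obs:
            z=v[2] if fixed_z is None else fixed_z
            c+=np.abs(cover(p,box([v[0],v[1],z],v[3],[75,16,22]),roi)-o).sum()
        return c
    best=None
    for dy in (0,.1,-.1):
        v=np.array(x0,float); v[3]+=dy
        m=minimize(cost,v,method='Nelder-Mead',options=dict(initial_simplex=np.vstack([v]+[v+d for d in np.diag([8,8,8 if fixed_z is None else 1,.12])]),xatol=.02,fatol=.02,maxiter=600))
        if best is None or m.fun<best.fun: best=m
    return best.x,best.fun
E
python3 - <<'E'
from fit import *
import pickle
a,b=pickle.load(open('f0.pkl','rb'))
for V in ([a],[b],[a,b]):
    print(fit_bar(V,[515,-303,141,.29],141))
print(fit_bar([a,b],[515,-303,141,.29]))
im=b['color'][260:290,428:442,:]; print(im[15].tolist())
E
```

```text
(array([ 5.08597760e+02, -3.00369095e+02,  1.44270259e+02,  1.63014994e-01]), np.float64(69.78082090333571))
(array([ 5.10255079e+02, -2.99762428e+02,  1.41625806e+02,  2.96037262e-01]), np.float64(51.87401533189951))
(array([ 5.09637631e+02, -3.01015244e+02,  1.42236892e+02,  2.01714195e-01]), np.float64(129.81911565853866))
(array([ 5.10098600e+02, -3.00843066e+02,  1.41102176e+02,  2.12199422e-01]), np.float64(128.94889433595299))
[[40, 36, 33], [44, 33, 26], [64, 35, 23], [108, 73, 38], [121, 83, 39], [118, 80, 36], [121, 82, 38], [119, 80, 37], [97, 62, 35], [64, 56, 50], [91, 85, 77], [99, 92, 82], [96, 90, 81], [103, 102, 92]]
```

```bash
python3 - <<'E'
from fit import *
import pickle
a,b=pickle.load(open('f0.pkl','rb'))
for i,(p,v) in enumerate(((a,[514,-302.0,141,.28]),(b,[510.2,-299.8,141,.296]))):
    uv=proj(p,[v[:3]])[0]; roi=[int(uv[0])-30,int(uv[1])-30,int(uv[0])+30,int(uv[1])+30]
    o=orange(p,roi); c=cover(p,box(v[:3],v[3],[75,16,22]),roi); 
    im=p['color'][roi[1]:roi[3],roi[0]:roi[2],::-1]
    out=np.hstack([im,(o*255).astype(np.uint8)[...,None].repeat(3,2),np.dstack([o*255,c*255,0*o]).astype(np.uint8)])
    cv2.imwrite(f'pics/ov{i}.png',cv2.resize(out,None,fx=4.4,fy=4.4,interpolation=cv2.INTER_NEAREST))
E
python3 - <<'E'
from fit import *
import pickle
a,b=pickle.load(open('f0.pkl','rb'))
v0=[511,-300,141,.29]
obs=[]
for p in (a,b):
    uv=proj(p,[v0[:3]])[0]; roi=[int(uv[0])-30,int(uv[1])-30,int(uv[0])+30,int(uv[1])+30]; obs.append((p,roi,orange(p,roi)))
def res(v,f):
    return sum(np.abs(cover(p,box(v[:3],v[3],v[4:7]),roi)-o).sum() for p,roi,o in f)
for f,nm in ((obs,'both'),(obs[:1],'sc'),(obs[1:],'top')):
  for free in ((0,1,2,3,4,5,6),(0,1,2,3),(0,1,3)):
    best=None
    for dx in ((0,0,0,0,0,0,0),(-3,-3,3,.1,0,-2,-5),(3,3,-3,-.1,0,-3,-3)):
        def full(w):
            v=np.array(v0+[75,16,22],float); v[list(free)]=w; return v
        w0=(np.array(v0+[75,16,22])+dx)[list(free)] if len(free)>4 else (np.array(v0+[75,16,22])+dx)[list(free)]
        st=np.array([6,6,6,.1,4,4,4])[list(free)]
        m=minimize(lambda w:res(full(w),f),w0,method='Nelder-Mead',options=dict(initial_simplex=np.vstack([w0]+[w0+d for d in np.diag(st)]),maxiter=1500,xatol=.02,fatol=.05))
        if best is None or m.fun<best.fun:best=m
    print(nm,free,best.x.round(2),round(best.fun,1))
E
```

```text
both (0, 1, 2, 3, 4, 5, 6) [ 5.1025e+02 -3.0111e+02  1.4176e+02  2.8000e-01  7.0960e+01  1.2020e+01
  1.9310e+01] 33.8
both (0, 1, 2, 3) [ 5.0955e+02 -3.0053e+02  1.4214e+02  2.1000e-01] 129.6
both (0, 1, 3) [ 5.1030e+02 -3.0079e+02  2.1000e-01] 129.6
sc (0, 1, 2, 3, 4, 5, 6) [ 5.1356e+02 -3.0344e+02  1.4546e+02  2.6000e-01  6.9520e+01  1.2560e+01
  1.8620e+01] 13.7
sc (0, 1, 2, 3) [ 4.5623e+02 -2.6719e+02  8.3090e+01  3.1000e-01] 41.4
sc (0, 1, 3) [ 5.0945e+02 -3.0033e+02  1.5000e-01] 70.3
top (0, 1, 2, 3, 4, 5, 6) [ 5.1054e+02 -3.0108e+02  1.4133e+02  2.8000e-01  7.3100e+01  1.1040e+01
  2.3550e+01] 14.3
top (0, 1, 2, 3) [ 5.1031e+02 -2.9993e+02  1.3901e+02  2.9000e-01] 51.5
top (0, 1, 3) [ 5.1012e+02 -3.0060e+02  2.8000e-01] 51.7
```

```bash
cat >> h.py <<'E'
from scipy.spatial.transform import Rotation as Ro
def go(pos,yaw=None,Rt=None):
    s=r.sense(); R0=Ro.from_euler('xyz',s['tcp_rot'])
    if Rt is None: Rt=Ro.from_euler('xyz',[np.pi,0,yaw])
    d=R0.inv().apply(np.array(pos,float)-s['eef_pos']); w=(R0.inv()*Rt).as_rotvec(degrees=True)
    print('t',s['clock'],'turn',w.round(2),'shift',d.round(2),'q',s['qpos'].round(2),'f',s['contact_force'].round(1))
E
python3 - <<'E'
from h import *
go([510.2,-301,231],.28)
E
```

```text
t 1.7 turn [ -0.    -0.   149.88] shift [-5.6811e+02 -7.9281e+02  2.6000e-01] q [ 1.32  0.35  1.63  0.    1.16 -0.  ] f [ 0.6 -0.2 -0.1]
```

Emit:
play_rows([
  [[0, 0, 30], [-60, -200, 0], 1],
  [[0, 0, 30], [-60, -200, 0], 1],
  [[0, 0, 30], [-60, -200, 0], 1],
  [[0, 0, 30], [-60, -200, 0], 1],
  [[0, 0, 75], [-284, -396, 0], 1],
  [[0, 0, 75], [-284, -396, 0], 1],
  [[0, 0, 75], [-284, -396, 0], 1],
  [[0, 0, 75], [-284, -396, 0], 1],
  [[0, 0, 75], [-284, -396, 0], 1],
  [[0, 0, 112], [-430, -600, 0], 1],
  [[0, 0, 112], [-430, -600, 0], 1],
  [[0, 0, 112], [-430, -600, 0], 1],
  [[0, 0, 112], [-430, -600, 0], 1],
  [[0, 0, 112], [-430, -600, 0], 1],
  [[0, 0, 149.9], [-568, -793, 0], 1],
  [[0, 0, 149.9], [-568, -793, 0], 1],
  [[0, 0, 149.9], [-568, -793, 0], 1],
  [[0, 0, 149.9], [-568, -793, 0], 1],
  [[0, 0, 149.9], [-568, -793, 0], 1],
  [[0, 0, 149.9], [-568, -793, 0], 1],
])

```text
clock: 3.7
eef_pos: [510.7, -303.9, 231.3]
tcp_rot: [3.141, -0.0, 0.276]
contact_force: [0.4, 0.9, -0.8]
opening: 0.998
```

Run:
```python
from h import *
a=shot('scene','s1.png');b=shot('top','t1.png')
go([510.2,-301,231],.28)
cv2.imwrite('pics/x1.png',np.hstack([cv2.resize(p['color'][y:y+120,x:x+100,::-1],None,fx=4,fy=4,interpolation=cv2.INTER_CUBIC) for p,x,y in ((a,150,210),(b,380,220))]))
```

```text
t 3.8 turn [ 0.14 -0.06 -0.2 ] shift [-0.1  -5.08  0.1 ] q [-0.54  0.31  1.7  -0.    1.13  0.75] f [ 0.2  0.6 -0.1]
```

Emit:
play_rows([
  [[0, 0, 0], [0, -5, 30], 1],
  [[0, 0, 0], [0, -5, 60], 1],
  [[0, 0, 0], [0, -5, 90], 1],
  [[0, 0, 0], [0, -5, 109], 1],
  [[0, 0, 0], [0, -5, 109], 1],
  [[0, 0, 0], [0, -5, 109], 1],
])

```text
clock: 4.4
eef_pos: [510.5, -300.9, 122.5]
tcp_rot: [3.14, -0.001, 0.277]
contact_force: [-0.8, 0.2, 0.4]
opening: 1.001
```

Run:
```python
from h import *
a=shot('scene','s2.png');b=shot('top','t2.png')
go([510.2,-301,122],.28)
cv2.imwrite('pics/x2.png',np.hstack([cv2.resize(p['color'][y:y+120,x:x+100,::-1],None,fx=4,fy=4,interpolation=cv2.INTER_CUBIC) for p,x,y in ((a,150,230),(b,380,220))]))
```

```text
t 4.5 turn [ 0.22 -0.14 -0.18] shift [-0.91 -0.79  1.55] q [-0.53  0.42  1.8  -0.    0.92  0.76] f [ 0.1  0.3 -0.4]
```

Emit:
play_rows([
  [[0, 0, 0], [-0.5, -0.5, 0.5], 0.4],
  [[0, 0, 0], [-0.5, -0.5, 0.5], 0.25],
  [[0, 0, 0], [-0.5, -0.5, 0.5], 0.1],
  [[0, 0, 0], [-0.5, -0.5, 0.5], 0.1],
  [[0, 0, 0], [-0.5, -0.5, 0.5], 0.1],
  [[0, 0, 0], [-0.5, -0.5, 0.5], 0.1],
  [[0, 0, 0], [-0.5, -0.5, 0.5], 0.1],
  [[0, 0, 0], [-0.5, -0.5, 0.5], 0.1],
], newtons=60)

```text
clock: 5.3
eef_pos: [510.8, -301.0, 123.3]
tcp_rot: [3.138, -0.003, 0.277]
contact_force: [-1.0, 2.3, 5.5]
opening: 0.176
```

Emit:
play_rows([
  [[0, 0, 0], [0, 0, -5], 0.1],
  [[0, 0, 0], [0, 0, -12], 0.1],
  [[0, 0, 0], [0, 0, -25], 0.1],
  [[0, 0, 0], [0, 0, -40], 0.1],
  [[0, 0, 0], [0, 0, -60], 0.1],
  [[0, 0, 0], [0, 0, -85], 0.1],
  [[0, 0, 0], [0, 0, -110], 0.1],
  [[0, 0, 0], [0, 0, -130], 0.1],
  [[0, 0, 0], [0, 0, -130], 0.1],
  [[0, 0, 0], [0, 0, -130], 0.1],
])

```text
clock: 6.3
eef_pos: [510.3, -300.7, 253.8]
tcp_rot: [3.137, -0.003, 0.277]
contact_force: [0.1, 0.0, -5.5]
opening: 0.179
```

Run:
```python
from h import *
a=shot('scene','s3.png')
go([536,-36.5,253],.28)
cv2.imwrite('pics/x3.png',np.hstack([cv2.resize(p['color'][y:y+150,x:x+130,::-1],None,fx=4,fy=4,interpolation=cv2.INTER_CUBIC) for p,x,y in ((a,130,200),)]))
```

```text
t 6.35 turn [ 0.18 -0.11 -0.19] shift [  97.32 -246.71   -0.8 ] q [-0.53  0.28  1.69 -0.    1.17  0.76] f [-0.5  0.4 -6.2]
```

Run:
```python
from h import *
a=r.grab_frame('scene')
x,y=510.5,-300.7; zf=141+131-142+0  # foot z ~
for z in (141,149,164.5,237,243,262): print(z,((proj(a,[[x,y,z]])[0]-[130,200])*4).round(1))
```

```text
141 [303.8 331.6]
149 [301.9 321.8]
164.5 [298.1 302.6]
237 [279.8 207.8]
243 [278.2 199.6]
262 [273.2 173.2]
```

Emit:
play_rows([
  [[0, 0, 0], [10, -25, -1], 0.1],
  [[0, 0, 0], [22, -55, -1], 0.1],
  [[0, 0, 0], [34, -85, -1], 0.1],
  [[0, 0, 0], [46, -115, -1], 0.1],
  [[0, 0, 0], [58, -147, -1], 0.1],
  [[0, 0, 0], [70, -177, -1], 0.1],
  [[0, 0, 0], [82, -207, -1], 0.1],
  [[0, 0, 0], [90, -229, -1], 0.1],
  [[0, 0, 0], [95, -241, -1], 0.1],
  [[0, 0, 0], [97.3, -246.7, -1], 0.1],
  [[0, 0, 0], [97.3, -246.7, -1], 0.1],
  [[0, 0, 0], [97.3, -246.7, -1], 0.1],
  [[0, 0, 0], [97.3, -246.7, -1], 0.1],
])

```text
clock: 7.7
eef_pos: [535.7, -37.3, 252.7]
tcp_rot: [3.139, -0.001, 0.276]
contact_force: [0.6, 0.1, -5.1]
opening: 0.178
```

Run:
```python
from h import *
a=shot('scene','s4.png');b=shot('top','t4.png')
import pickle;pickle.dump((a,b),open('f4.pkl','wb'))
go([536,-36.5,253],.28)
cv2.imwrite('pics/x4.png',cv2.resize(a['color'][190:310,230:350,::-1],None,fx=5,fy=5,interpolation=cv2.INTER_CUBIC) )
cv2.imwrite('pics/y4.png',cv2.resize(b['color'][210:320,270:400,::-1],None,fx=5,fy=5,interpolation=cv2.INTER_CUBIC) )
s=r.sense();x,y,z=s['eef_pos']; f=z+19-131
for h in (0,8,23,96.5,131): print(h,((proj(a,[[x,y,f+h]])[0]-[230,190])*5).round(1))
for w in ((536,-36.5,100),): print('well',((proj(a,[w])[0]-[230,190])*5).round(1),((proj(b,[w])[0]-[270,210])*5).round(1))
```

```text
t 7.8 turn [ 0.15 -0.07 -0.25] shift [ 0.42 -0.58 -0.21] q [-0.07  0.19  1.8  -0.    1.15  1.23] f [-0.4  0.5 -5.3]
0 [286.7 224.5]
8 [286.3 212.8]
23 [285.5 190.5]
96.5 [281.3  76.3]
131 [279.3  19.7]
well [290.  282.6] [311.1 310.6]
```

Run:
```python
from h import *
import pickle
a,b=pickle.load(open('f4.pkl','rb'))
c=a['color'][195:260,260:315,::-1].astype(float); c=np.clip((c-20)*1.3,0,255).astype(np.uint8)
cc=cv2.resize(c,None,fx=9,fy=9,interpolation=cv2.INTER_CUBIC)
f=252.9+19-131
def draw(z,cx,cy,rad,col):
    t=np.linspace(0,2*np.pi,60); P=np.c_[cx+rad*np.cos(t),cy+rad*np.sin(t),0*t+z]
    q=((proj(a,P)-[260,195]+.5)*9-.5); cv2.polylines(cc,[np.round(q).astype(np.int32)],True,col,1)
X,Y=535.7,-37
draw(f,X,Y,6,(0,255,0));draw(f+23.5,X,Y,14,(0,255,0));draw(f+96.5,X,Y,22,(0,255,0))
draw(100,536,-36.5,18.5,(0,0,255));draw(100,538.5,-38.8,18.5,(255,0,0))
cv2.imwrite('pics/z4.png',cc)
```

Emit:
play_rows([
  [[0, 0, 0], [0.7, -0.8, 10], 0.1],
  [[0, 0, 0], [0.7, -0.8, 25], 0.1],
  [[0, 0, 0], [0.7, -0.8, 37], 0.1],
  [[0, 0, 0], [0.7, -0.8, 37], 0.1],
  [[0, 0, 0], [0.7, -0.8, 37], 0.1],
  [[0, 0, 0], [0.7, -0.8, 39], 0.1],
  [[0, 0, 0], [0.7, -0.8, 41], 0.1],
  [[0, 0, 0], [0.7, -0.8, 43], 0.1],
  [[0, 0, 0], [0.7, -0.8, 45], 0.1],
  [[0, 0, 0], [0.7, -0.8, 47], 0.1],
])

```text
clock: 8.8
eef_pos: [536.3, -36.3, 205.7]
tcp_rot: [3.139, -0.001, 0.276]
contact_force: [0.4, -0.6, -4.9]
opening: 0.177
```

Emit:
play_rows([
  [[0, 0, 0], [0, 0, 2], 0.1],
  [[0, 0, 0], [0, 0, 4], 0.1],
  [[0, 0, 0], [0, 0, 6], 0.1],
  [[0, 0, 0], [0, 0, 8], 0.1],
  [[0, 0, 0], [0, 0, 10], 0.1],
  [[0, 0, 0], [0, 0, 12], 0.1],
])

```text
clock: 9.4
eef_pos: [536.3, -36.3, 193.5]
tcp_rot: [3.139, -0.001, 0.276]
contact_force: [0.0, -0.1, -5.1]
opening: 0.179
```

Run:
```python
from h import *
a=shot('scene','s5.png')
go([536.4,-36.2,180],.28)
c=a['color'][195:260,260:315,::-1]
cv2.imwrite('pics/x5.png',cv2.resize(c,None,fx=9,fy=9,interpolation=cv2.INTER_CUBIC) )
```

```text
t 9.45 turn [ 0.14 -0.06 -0.25] shift [ 0.26 -0.08 13.23] q [-0.07  0.26  1.86 -0.    1.02  1.23] f [ 0.8 -0.  -4.9]
```

Emit:
play_rows([
  [[0, 0, 0], [0.8, -0.3, 1], 0.1],
  [[0, 0, 0], [0.8, -0.3, 3], 0.1],
  [[0, 0, 0], [0.8, -0.3, 5], 0.1],
  [[0, 0, 0], [0.8, -0.3, 6.5], 0.1],
  [[0, 0, 0], [0.8, -0.3, 8], 0.1],
])

```text
clock: 9.95
eef_pos: [536.8, -35.8, 185.0]
tcp_rot: [3.139, -0.001, 0.276]
contact_force: [0.7, -1.0, -5.0]
opening: 0.176
```

Emit:
play_rows([
  [[0, 0, 0], [0, 0, 2], 0.1],
  [[0, 0, 0], [0, 0, 4], 0.1],
  [[0, 0, 0], [0, 0, 6], 0.1],
  [[0, 0, 0], [0, 0, 8], 0.1],
  [[0, 0, 0], [0, 0, 8], 0.1],
])

```text
clock: 10.45
eef_pos: [536.6, -35.8, 176.7]
tcp_rot: [3.139, -0.0, 0.276]
contact_force: [-0.3, -0.9, -5.9]
opening: 0.176
```

Emit:
play_rows([
  [[0, 0, 0], [0, 0, 3], 0.1],
  [[0, 0, 0], [0, 0, 6], 0.1],
  [[0, 0, 0], [0, 0, 9], 0.1],
  [[0, 0, 0], [0, 0, 12], 0.1],
  [[0, 0, 0], [0, 0, 15], 0.1],
  [[0, 0, 0], [0, 0, 18], 0.1],
])

```text
clock: 11.05
eef_pos: [536.7, -35.9, 158.5]
tcp_rot: [3.139, -0.0, 0.276]
contact_force: [0.2, -0.2, -5.0]
opening: 0.176
```

Emit:
play_rows([
  [[0, 0, 0], [0, 0, 3], 0.1],
  [[0, 0, 0], [0, 0, 6], 0.1],
  [[0, 0, 0], [0, 0, 9], 0.1],
  [[0, 0, 0], [0, 0, 12], 0.1],
  [[0, 0, 0], [0, 0, 15], 0.1],
  [[0, 0, 0], [0, 0, 18], 0.1],
  [[0, 0, 0], [0, 0, 20], 0.1],
])

```text
clock: 11.75
eef_pos: [536.6, -35.9, 138.1]
tcp_rot: [3.139, -0.0, 0.276]
contact_force: [0.9, 0.6, -4.5]
opening: 0.179
```

Emit:
play_rows([
  [[0, 0, 0], [0, 0, 1], 0.1],
  [[0, 0, 0], [0, 0, 2], 0.1],
  [[0, 0, 0], [0, 0, 3], 0.1],
  [[0, 0, 0], [0, 0, 4], 0.1],
  [[0, 0, 0], [0, 0, 4], 0.1],
])

```text
clock: 12.25
eef_pos: [536.5, -35.9, 134.0]
tcp_rot: [3.139, -0.0, 0.276]
contact_force: [0.1, -0.6, -5.0]
opening: 0.177
```

Emit:
play_rows([
  [[0, 0, 0], [0, 0, 0.7], 0.1],
  [[0, 0, 0], [0, 0, 1.3], 0.1],
  [[0, 0, 0], [0, 0, 1.3], 0.1],
])

```text
clock: 12.55
eef_pos: [536.7, -35.9, 132.9]
tcp_rot: [3.139, -0.0, 0.276]
contact_force: [0.5, 0.4, -3.7]
opening: 0.182
```

Emit:
play_rows([
  [[0, 0, 0], [0, 0, 0], 0.22],
  [[0, 0, 0], [0, 0, 0], 0.22],
  [[0, 0, 0], [0, 0, 0], 0.22],
  [[0, 0, 0], [0, 0, 0], 0.22],
], newtons=25)

```text
clock: 12.95
eef_pos: [536.9, -35.9, 133.1]
tcp_rot: [3.139, -0.001, 0.276]
contact_force: [0.0, -0.2, -0.4]
opening: 0.221
```

```bash
cat > chk.py <<'E'
from h import *
import sys
n=sys.argv[1]
a=shot('scene',f's{n}.png')
s=r.sense();print(s['clock'],s['eef_pos'].round(1),'yaw',s['tcp_rot'][2].round(3),'f',s['contact_force'].round(1),'tq',s['wrist_torque'].round(2),s['opening'].round(3),'q6',s['qpos'][5].round(2))
c=a['color'][205:265,255:325,::-1].copy()
cc=cv2.resize(c,None,fx=8,fy=8,interpolation=cv2.INTER_CUBIC)
# collar rim outlines for candidate heights: riding 16.5, dropped 4.5, home 0
for h,col in((16.5,(0,255,0)),(4.5,(0,255,255)),(0,(0,0,255))):
    t=np.linspace(0,2*np.pi,60); P=np.c_[536.4+22*np.cos(t),-36.2+22*np.sin(t),0*t+100+h]
    cv2.polylines(cc,[np.round((proj(a,P)-[255,205]+.5)*8-.5).astype(np.int32)],True,col,1)
out=np.hstack([cv2.resize(c,None,fx=8,fy=8,interpolation=cv2.INTER_CUBIC)[:, 100:460],cc[:,100:460]])
cv2.imwrite(f'pics/c{n}.png',out)
E
python3 chk.py 6
```

```text
Traceback (most recent call last):
  File "chk.py", line 5, in <module>
    s=r.sense();print(s['clock'],s['eef_pos'].round(1),'yaw',s['tcp_rot'][2].round(3),'f',s['contact_force'].round(1),'tq',s['wrist_torque'].round(2),s['opening'].round(3),'q6',s['qpos'][5].round(2))
                                                                                                                                                      ^^^^^^^^^^^^^^^^^^
AttributeError: 'float' object has no attribute 'round'
```

```bash
sed -i "s/s\['opening'\].round(3)/round(s['opening'],3)/" chk.py; python3 chk.py 6
```

```text
13.05 [536.8 -35.9 133. ] yaw 0.276 f [ 0.7 -0.4  0. ] tq [-0.04  0.   -0.02] 0.215 q6 1.23
```

Emit:
play_rows([
  [[0, 0, -4], [0, 0, 0], 0.22],
  [[0, 0, -8], [0, 0, 0], 0.22],
  [[0, 0, -12], [0, 0, 0], 0.22],
  [[0, 0, -12], [0, 0, 0], 0.22],
])

```text
clock: 13.45
eef_pos: [536.9, -35.9, 133.1]
tcp_rot: [3.139, -0.0, 0.486]
contact_force: [-0.1, -0.7, -0.1]
opening: 0.222
```

```bash
python3 chk.py 7
```

```text
13.5 [536.9 -35.9 133. ] yaw 0.484 f [-0.3 -0.6 -0.5] tq [-0.01 -0.02 -0.  ] 0.223 q6 1.02
```

```bash
cat >> chk.py <<'E'
ref=cv2.imread('pics/s7.png').astype(float); cur=a['color'][...,::-1].astype(float)
d=np.abs(ref-cur)[242:252,280:296].mean(2); print('diff',d.mean().round(1),'bright col', cur[236:256,287].mean(1).round().tolist())
E
python3 chk.py 8
```

```text
13.55 [536.8 -35.9 133. ] yaw 0.483 f [-0.  -0.2  0. ] tq [-0.03 -0.01  0.02] 0.222 q6 1.02
diff 0.7 bright col [29.0, 27.0, 27.0, 32.0, 62.0, 78.0, 69.0, 57.0, 55.0, 52.0, 51.0, 79.0, 83.0, 85.0, 107.0, 166.0, 186.0, 176.0, 155.0, 153.0]
```

Emit:
play_rows([
  [[0, 0, -4], [0, 0, 0], 0.22],
  [[0, 0, -8], [0, 0, 0], 0.22],
  [[0, 0, -8], [0, 0, 0], 0.22],
])

```text
clock: 13.85
eef_pos: [536.8, -35.9, 133.0]
tcp_rot: [3.139, 0.0, 0.622]
contact_force: [0.5, 0.1, -0.8]
opening: 0.219
```

```bash
python3 chk.py 9
```

```text
13.9 [536.8 -35.9 133. ] yaw 0.62 f [-0.1  1.  -0.7] tq [-0.03 -0.02  0.04] 0.218 q6 0.88
diff 1.9 bright col [28.0, 28.0, 27.0, 34.0, 66.0, 79.0, 69.0, 56.0, 55.0, 52.0, 52.0, 78.0, 83.0, 84.0, 109.0, 168.0, 188.0, 191.0, 190.0, 190.0]
```

Emit:
play_rows([
  [[0, 0, -4], [0, 0, 0], 0.22],
  [[0, 0, -8], [0, 0, 0], 0.22],
  [[0, 0, -8], [0, 0, 0], 0.22],
])

```text
clock: 14.2
eef_pos: [536.7, -35.9, 132.9]
tcp_rot: [3.139, 0.001, 0.758]
contact_force: [-0.5, -0.6, 0.6]
opening: 0.219
```

```bash
python3 chk.py 10
```

```text
14.25 [536.7 -36.  132.9] yaw 0.756 f [-0.5 -0.2 -0.3] tq [ 0.01  0.01 -0.  ] 0.219 q6 0.75
diff 3.5 bright col [26.0, 29.0, 31.0, 32.0, 57.0, 77.0, 69.0, 58.0, 66.0, 61.0, 51.0, 72.0, 81.0, 85.0, 107.0, 166.0, 188.0, 191.0, 191.0, 191.0]
```

Emit:
play_rows([
  [[0, 0, -5], [0, 0, 0], 0.22],
  [[0, 0, -10], [0, 0, 0], 0.22],
  [[0, 0, -10], [0, 0, 0], 0.22],
])

```text
clock: 14.55
eef_pos: [536.7, -36.0, 132.9]
tcp_rot: [3.14, 0.001, 0.929]
contact_force: [-0.1, -0.8, -1.0]
opening: 0.219
```

```bash
python3 chk.py 11
```

```text
14.6 [536.7 -35.9 132.9] yaw 0.927 f [-0.1  0.1 -0.2] tq [-0.01  0.01 -0.03] 0.221 q6 0.58
diff 5.3 bright col [40.0, 41.0, 42.0, 49.0, 65.0, 78.0, 69.0, 58.0, 57.0, 62.0, 52.0, 74.0, 82.0, 85.0, 108.0, 168.0, 189.0, 191.0, 191.0, 191.0]
```

Emit:
play_rows([
  [[0, 0, -5], [0, 0, 0], 0.22],
  [[0, 0, -10], [0, 0, 0], 0.22],
  [[0, 0, -10], [0, 0, 0], 0.22],
])

```text
clock: 14.9
eef_pos: [536.7, -36.0, 132.9]
tcp_rot: [3.14, 0.001, 1.099]
contact_force: [0.1, -0.4, -0.1]
opening: 0.224
```

```bash
python3 chk.py 12
```

```text
14.95 [536.7 -36.  132.9] yaw 1.096 f [-0.6 -0.8 -0.1] tq [ 0.07 -0.02  0.04] 0.217 q6 0.41
diff 6.1 bright col [68.0, 68.0, 68.0, 72.0, 80.0, 80.0, 68.0, 56.0, 57.0, 64.0, 53.0, 74.0, 82.0, 85.0, 108.0, 169.0, 189.0, 191.0, 191.0, 191.0]
```

Bar follows, still riding (collar's lower edge at the green 16.5 mm outline). Continue.

Emit:
play_rows([
  [[0, 0, -5], [0, 0, 0], 0.22],
  [[0, 0, -10], [0, 0, 0], 0.22],
  [[0, 0, -10], [0, 0, 0], 0.22],
])

```text
clock: 15.25
eef_pos: [536.7, -36.0, 132.9]
tcp_rot: [3.14, 0.002, 1.268]
contact_force: [-0.6, -0.3, 0.3]
opening: 0.219
```

```bash
python3 chk.py 13
```

```text
15.3 [536.7 -36.  132.9] yaw 1.266 f [ 0.1 -0.2  1. ] tq [0.02 0.03 0.  ] 0.222 q6 0.24
diff 8.4 bright col [74.0, 70.0, 70.0, 70.0, 77.0, 79.0, 68.0, 57.0, 57.0, 65.0, 52.0, 69.0, 82.0, 85.0, 112.0, 179.0, 191.0, 192.0, 192.0, 191.0]
```

Emit:
play_rows([
  [[0, 0, -5], [0, 0, 0], 0.22],
  [[0, 0, -10], [0, 0, 0], 0.22],
  [[0, 0, -10], [0, 0, 0], 0.22],
])

```text
clock: 15.6
eef_pos: [536.7, -36.0, 132.9]
tcp_rot: [3.14, 0.002, 1.438]
contact_force: [0.2, 0.7, 0.3]
opening: 0.224
```

```bash
python3 chk.py 14
```

```text
15.65 [536.8 -36.  132.9] yaw 1.435 f [-1.   0.4  0.3] tq [-0.02 -0.01  0.04] 0.22 q6 0.07
diff 8.6 bright col [66.0, 67.0, 66.0, 69.0, 79.0, 80.0, 69.0, 56.0, 56.0, 66.0, 52.0, 69.0, 81.0, 84.0, 103.0, 147.0, 186.0, 191.0, 192.0, 192.0]
```

Emit:
play_rows([
  [[0, 0, -5], [0, 0, 0], 0.22],
  [[0, 0, -10], [0, 0, 0], 0.22],
  [[0, 0, -10], [0, 0, 0], 0.22],
])

```text
clock: 15.95
eef_pos: [536.7, -36.0, 132.9]
tcp_rot: [3.141, 0.002, 1.607]
contact_force: [-0.1, 0.3, -0.5]
opening: 0.219
```

```bash
python3 chk.py 15
```

```text
16.0 [536.7 -36.  132.9] yaw 1.605 f [-0.3  1.  -0. ] tq [0.02 0.01 0.06] 0.22 q6 -0.1
diff 7.2 bright col [58.0, 62.0, 68.0, 76.0, 81.0, 81.0, 69.0, 56.0, 55.0, 59.0, 50.0, 69.0, 81.0, 84.0, 103.0, 143.0, 168.0, 187.0, 192.0, 192.0]
```

Emit:
play_rows([
  [[0, 0, -5], [0, 0, 0], 0.22],
  [[0, 0, -10], [0, 0, 0], 0.22],
  [[0, 0, -10], [0, 0, 0], 0.22],
])

```text
clock: 16.3
eef_pos: [536.7, -36.0, 132.9]
tcp_rot: [3.141, 0.002, 1.776]
contact_force: [-0.3, 0.9, 0.6]
opening: 0.22
```

```bash
python3 chk.py 16
```

```text
16.35 [536.8 -36.  132.9] yaw 1.774 f [ 0.2  0.5 -0.2] tq [ 0.04  0.   -0.04] 0.223 q6 -0.27
diff 6.0 bright col [60.0, 61.0, 68.0, 79.0, 82.0, 80.0, 67.0, 56.0, 54.0, 51.0, 49.0, 69.0, 80.0, 85.0, 103.0, 141.0, 149.0, 150.0, 168.0, 187.0]
```

Emit:
play_rows([
  [[0, 0, -5], [0, 0, 0], 0.22],
  [[0, 0, -10], [0, 0, 0], 0.22],
  [[0, 0, -10], [0, 0, 0], 0.22],
])

```text
clock: 16.65
eef_pos: [536.7, -36.0, 132.9]
tcp_rot: [3.141, 0.003, 1.946]
contact_force: [-0.2, -0.3, 0.1]
opening: 0.218
```

```bash
python3 chk.py 17
```

```text
16.7 [536.7 -36.  132.8] yaw 1.944 f [-0.5  1.   0.1] tq [0.   0.02 0.01] 0.219 q6 -0.44
diff 5.0 bright col [59.0, 59.0, 61.0, 63.0, 72.0, 78.0, 67.0, 55.0, 55.0, 51.0, 49.0, 69.0, 81.0, 84.0, 104.0, 142.0, 149.0, 148.0, 154.0, 186.0]
```

Still riding, bar now pointing towards the camera. Continue.

Emit:
play_rows([
  [[0, 0, -5], [0, 0, 0], 0.22],
  [[0, 0, -10], [0, 0, 0], 0.22],
  [[0, 0, -10], [0, 0, 0], 0.22],
])

```text
clock: 17.0
eef_pos: [536.7, -36.0, 132.8]
tcp_rot: [-3.141, 0.002, 2.115]
contact_force: [-0.4, -0.1, -0.5]
opening: 0.223
```

```bash
python3 chk.py 18
```

```text
17.05 [536.7 -36.  132.8] yaw 2.113 f [-0.7  0.4  0. ] tq [-0.01 -0.04  0.  ] 0.22 q6 -0.61
diff 5.5 bright col [93.0, 87.0, 66.0, 59.0, 62.0, 67.0, 65.0, 56.0, 55.0, 50.0, 52.0, 78.0, 83.0, 85.0, 104.0, 144.0, 148.0, 148.0, 153.0, 185.0]
```

Emit:
play_rows([
  [[0, 0, -5], [0, 0, 0], 0.22],
  [[0, 0, -10], [0, 0, 0], 0.22],
  [[0, 0, -10], [0, 0, 0], 0.22],
])

```text
clock: 17.35
eef_pos: [536.7, -36.1, 132.8]
tcp_rot: [-3.141, 0.002, 2.284]
contact_force: [0.1, 0.3, 0.1]
opening: 0.221
```

```bash
python3 chk.py 19
```

```text
17.4 [536.7 -36.1 132.8] yaw 2.282 f [ 1.2  0.1 -0.3] tq [-0.04 -0.03  0.02] 0.225 q6 -0.78
diff 6.6 bright col [115.0, 116.0, 83.0, 73.0, 70.0, 70.0, 67.0, 58.0, 56.0, 51.0, 51.0, 79.0, 84.0, 85.0, 112.0, 178.0, 179.0, 177.0, 179.0, 189.0]
```

Emit:
play_rows([
  [[0, 0, -5], [0, 0, 0], 0.22],
  [[0, 0, -10], [0, 0, 0], 0.22],
  [[0, 0, -10], [0, 0, 0], 0.22],
])

```text
clock: 17.7
eef_pos: [536.7, -36.1, 132.8]
tcp_rot: [-3.14, 0.002, 2.454]
contact_force: [0.7, 0.9, 0.2]
opening: 0.222
```

```bash
python3 chk.py 20
```

```text
17.75 [536.7 -36.1 132.8] yaw 2.452 f [-0.5  0.  -0.4] tq [ 0.06 -0.03  0.02] 0.221 q6 -0.95
diff 8.6 bright col [116.0, 113.0, 82.0, 72.0, 70.0, 71.0, 69.0, 57.0, 67.0, 57.0, 57.0, 79.0, 84.0, 86.0, 111.0, 181.0, 190.0, 192.0, 192.0, 192.0]
```

Emit:
play_rows([
  [[0, 0, -5], [0, 0, 0], 0.22],
  [[0, 0, -10], [0, 0, 0], 0.22],
  [[0, 0, -10], [0, 0, 0], 0.22],
])

```text
clock: 18.05
eef_pos: [536.7, -36.1, 132.8]
tcp_rot: [-3.14, 0.002, 2.623]
contact_force: [-0.4, 0.2, -0.7]
opening: 0.222
```

```bash
python3 chk.py 21
```

```text
18.1 [536.7 -36.1 132.8] yaw 2.621 f [-1.  -0.1 -0.4] tq [ 0.03 -0.03 -0.01] 0.219 q6 -1.12
diff 10.6 bright col [75.0, 63.0, 60.0, 66.0, 76.0, 76.0, 58.0, 54.0, 52.0, 48.0, 63.0, 81.0, 84.0, 86.0, 105.0, 147.0, 186.0, 192.0, 192.0, 192.0]
```

Still riding. Continue.

Emit:
play_rows([
  [[0, 0, -5], [0, 0, 0], 0.22],
  [[0, 0, -10], [0, 0, 0], 0.22],
  [[0, 0, -10], [0, 0, 0], 0.22],
])

```text
clock: 18.4
eef_pos: [536.8, -36.1, 132.8]
tcp_rot: [-3.14, 0.002, 2.792]
contact_force: [0.1, 0.1, -0.2]
opening: 0.22
```

```bash
python3 chk.py 22
```

```text
18.45 [536.8 -36.1 132.9] yaw 2.79 f [-0.6 -1.3  0.4] tq [-0.01 -0.02 -0.01] 0.216 q6 -1.29
diff 22.8 bright col [57.0, 53.0, 53.0, 55.0, 65.0, 76.0, 81.0, 82.0, 81.0, 66.0, 55.0, 53.0, 50.0, 55.0, 100.0, 141.0, 154.0, 186.0, 192.0, 191.0]
```

Changed sharply – probably dropped.

Emit:
play_rows([
  [[0, 0, 0], [0, 0, 4], 0.22],
  [[0, 0, 0], [0, 0, 8], 0.22],
  [[0, 0, 5], [0, 0, 8], 0.22],
  [[0, 0, 10], [0, 0, 8], 0.22],
  [[0, 0, 15], [0, 0, 8], 0.22],
  [[0, 0, 20], [0, 0, 8], 0.22],
  [[0, 0, 25], [0, 0, 8], 0.22],
  [[0, 0, 30], [0, 0, 8], 0.22],
  [[0, 0, 35], [0, 0, 8], 0.22],
  [[0, 0, 40], [0, 0, 8], 0.22],
  [[0, 0, 40], [0, 0, 8], 0.22],
])

```text
clock: 19.55
eef_pos: [536.5, -36.1, 124.4]
tcp_rot: [-3.141, 0.002, 2.089]
contact_force: [-0.2, 0.0, -0.6]
opening: 0.218
```

```bash
python3 chk.py 23
```

```text
19.6 [536.6 -36.1 124.5] yaw 2.092 f [ 0.2 -0.3 -1.7] tq [ 0.02  0.01 -0.05] 0.22 q6 -0.59
diff 27.2 bright col [87.0, 87.0, 89.0, 105.0, 115.0, 117.0, 106.0, 80.0, 71.0, 69.0, 69.0, 68.0, 60.0, 53.0, 59.0, 118.0, 147.0, 152.0, 154.0, 173.0]
```

Emit:
play_rows([
  [[0, 0, 5], [0, 0, 0], 0.22],
  [[0, 0, 10], [0, 0, 0], 0.22],
  [[0, 0, 15], [0, 0, 0], 0.22],
  [[0, 0, 20], [0, 0, 0], 0.22],
  [[0, 0, 25], [0, 0, 0], 0.22],
  [[0, 0, 30], [0, 0, 0], 0.22],
  [[0, 0, 35], [0, 0, 0], 0.22],
  [[0, 0, 40], [0, 0, 0], 0.22],
  [[0, 0, 40], [0, 0, 0], 0.22],
])

```text
clock: 20.5
eef_pos: [536.0, -36.0, 124.2]
tcp_rot: [-3.142, 0.002, 1.394]
contact_force: [-1.5, 1.3, 0.3]
opening: 0.22
```

```bash
python3 chk.py 24
```

```text
20.55 [536.1 -36.  124.2] yaw 1.397 f [-1.7  0.6  0.7] tq [ 0.14  0.23 -0.  ] 0.22 q6 0.11
diff 33.0 bright col [71.0, 66.0, 63.0, 65.0, 65.0, 66.0, 70.0, 79.0, 82.0, 82.0, 77.0, 59.0, 53.0, 53.0, 57.0, 116.0, 179.0, 191.0, 192.0, 191.0]
```

Emit:
play_rows([
  [[0, 0, 4], [0, 0, 0], 0.22],
  [[0, 0, 8], [0, 0, 0], 0.22],
  [[0, 0, 12], [0, 0, 0], 0.22],
  [[0, 0, 12], [0, 0, 0], 0.22],
])

```text
clock: 20.95
eef_pos: [536.1, -36.0, 124.2]
tcp_rot: [3.141, 0.002, 1.189]
contact_force: [0.1, 0.6, 0.4]
opening: 0.225
```

```bash
python3 chk.py 25
```

```text
21.0 [536.2 -36.  124.2] yaw 1.191 f [0.9 0.3 0.5] tq [0.13 0.06 0.  ] 0.221 q6 0.31
diff 31.6 bright col [73.0, 73.0, 72.0, 72.0, 71.0, 72.0, 78.0, 82.0, 82.0, 81.0, 75.0, 59.0, 56.0, 71.0, 63.0, 121.0, 182.0, 191.0, 192.0, 191.0]
```

Emit:
play_rows([
  [[0, 0, 4], [0, 0, 0], 0.22],
  [[0, 0, 8], [0, 0, 0], 0.22],
  [[0, 0, 12], [0, 0, 0], 0.22],
  [[0, 0, 12], [0, 0, 0], 0.22],
])

```text
clock: 21.4
eef_pos: [536.0, -35.9, 124.2]
tcp_rot: [3.141, 0.002, 0.984]
contact_force: [-0.3, 2.0, 0.9]
opening: 0.22
```

```bash
python3 chk.py 26
```

```text
21.45 [536.  -35.9 124.2] yaw 0.986 f [-1.2  2.1  1. ] tq [ 0.31  0.24 -0.  ] 0.221 q6 0.52
diff 29.7 bright col [41.0, 48.0, 51.0, 49.0, 49.0, 48.0, 54.0, 79.0, 81.0, 81.0, 75.0, 60.0, 68.0, 72.0, 68.0, 137.0, 185.0, 191.0, 191.0, 191.0]
```

Emit:
play_rows([
  [[0, 0, 3], [0, 0, 0], 0.22],
  [[0, 0, 6], [0, 0, 0], 0.22],
  [[0, 0, 6], [0, 0, 0], 0.22],
  [[0, 0, 2], [0, 0, 0], 0.3],
  [[0, 0, 2], [0, 0, 0], 0.5],
  [[0, 0, 2], [0, 0, 0], 0.6],
  [[0, 0, 2], [0, 0, 0], 0.6],
  [[0, 0, 2], [0, 0, -10], 0.6],
  [[0, 0, 2], [0, 0, -30], 0.6],
  [[0, 0, 2], [0, 0, -60], 0.6],
  [[0, 0, 2], [0, 0, -90], 0.6],
  [[0, 0, 2], [0, 0, -90], 0.6],
])

```text
clock: 22.65
eef_pos: [538.7, -35.9, 218.9]
tcp_rot: [3.134, -0.002, 0.95]
contact_force: [0.3, -1.1, -0.4]
opening: 0.602
```

```bash
python3 chk.py 27
```

```text
22.7 [537.5 -35.8 216.8] yaw 0.95 f [-1.1  0.7 -0.4] tq [0.02 0.05 0.02] 0.602 q6 0.55
diff 27.0 bright col [81.0, 71.0, 70.0, 69.0, 71.0, 84.0, 82.0, 82.0, 82.0, 81.0, 76.0, 63.0, 76.0, 75.0, 69.0, 138.0, 186.0, 193.0, 193.0, 193.0]
```

Run:
```python
from fit import *
a=r.grab_frame('scene');b=r.grab_frame('top')
import pickle
a0,b0=pickle.load(open('f0.pkl','rb'))
def fit(p,v0,size,free):
    uv=proj(p,[v0[:3]])[0]; roi=[int(uv[0])-30,int(uv[1])-30,int(uv[0])+30,int(uv[1])+30]; o=orange(p,roi)
    v0=np.array(v0,float)
    def c(w):
        v=v0.copy(); v[free]=w; return np.abs(cover(p,box(v[:3],v[3],size),roi)-o).sum()
    best=None
    for k in (1,-1):
        w0=v0[free]; st=k*np.array([4,4,4,.15])[free]
        m=minimize(c,w0,method='Nelder-Mead',options=dict(initial_simplex=np.vstack([w0]+[w0+d for d in np.diag(st)]),xatol=.02,fatol=.02))
        if best is None or m.fun<best.fun: best=m
    return best.x.round(2),round(best.fun,1)
S=[71,12.3,19]
print('start sc z,yaw',fit(a0,[510.3,-300.8,141,.28],S,[2,3]))
print('now', fit(a,[536.2,-36.2,134.5,1.0],S,[2,3]), fit(a,[536.2,-36.2,134.5,1.0],S,[0,2,3]))
print('yaw try',[ (y,fit(a,[536.2,-36.2,134.5,y],S,[2,3])) for y in (.8,1.2)])
```

```text
start sc z,yaw (array([141.42,   0.26]), np.float64(15.5))
now (array([136.03,   1.01]), np.float64(15.1)) (array([537.62, 136.98,   1.01]), np.float64(12.6))
yaw try [(0.8, (array([136.05,   1.01]), np.float64(15.0))), (1.2, (array([136.12,   1.01]), np.float64(15.1)))]
```

Run:
```python
from h import *
go([536.2,-36,124.5],.97)
```

```text
t 22.8 turn [ 0.06  0.11 -1.12] shift [ 0.15  0.39 89.68] q [-0.07  0.23  1.84 -0.    1.07  0.55] f [-0.1  0.6 -0.4]
```

Emit:
play_rows([
  [[0, 0, -1], [0.2, 0.4, 25], 0.6],
  [[0, 0, -1], [0.2, 0.4, 55], 0.6],
  [[0, 0, -1], [0.2, 0.4, 80], 0.6],
  [[0, 0, -1], [0.2, 0.4, 89], 0.6],
  [[0, 0, -1], [0.2, 0.4, 89], 0.4],
  [[0, 0, -1], [0.2, 0.4, 89], 0.22],
  [[0, 0, -1], [0.2, 0.4, 89], 0.22],
  [[0, 0, -1], [0.2, 0.4, 89], 0.22],
  [[0, 0, 3], [0.2, 0.4, 89], 0.22],
  [[0, 0, 7], [0.2, 0.4, 89], 0.22],
  [[0, 0, 10], [0.2, 0.4, 89], 0.22],
  [[0, 0, 10], [0.2, 0.4, 89], 0.22],
])

```text
clock: 24.0
eef_pos: [535.7, -35.7, 125.9]
tcp_rot: [3.141, 0.002, 0.775]
contact_force: [-5.8, 1.7, 6.2]
opening: 0.222
```

```bash
python3 chk.py 28
```

```text
24.05 [535.7 -35.7 125.9] yaw 0.777 f [-5.3  2.   6.4] tq [0.44 0.8  0.15] 0.22 q6 0.73
diff 27.5 bright col [28.0, 28.0, 28.0, 29.0, 26.0, 36.0, 66.0, 79.0, 80.0, 80.0, 73.0, 57.0, 57.0, 68.0, 67.0, 137.0, 184.0, 191.0, 191.0, 190.0]
```

Emit:
play_rows([
  [[0, 0, -3], [0, 0, 0], 0.22],
  [[0, 0, -7], [0, 0, 0], 0.22],
  [[0, 0, -7], [0, 0, 0], 0.35],
  [[0, 0, -7], [0, 0, 0], 0.6],
  [[0, 0, -7], [0, 0, 0], 0.6],
  [[0, 0, -7], [0, 0, 0], 0.6],
  [[0, 0, -7], [0, 0, -15], 0.6],
  [[0, 0, -7], [0, 0, -40], 0.6],
  [[0, 0, -7], [0, 0, -80], 0.6],
  [[0, 0, -7], [0, 0, -110], 0.6],
  [[0, 0, -7], [0, 0, -110], 0.6],
])

```text
clock: 25.15
eef_pos: [538.4, -35.7, 240.2]
tcp_rot: [3.135, -0.002, 0.899]
contact_force: [0.2, -1.1, -0.4]
opening: 0.601
```

```bash
python3 chk.py 29;  python3 - <<'E'
from fit import *
a=r.grab_frame('scene')
def fit(p,v0,size,free):
    uv=proj(p,[v0[:3]])[0]; roi=[int(uv[0])-30,int(uv[1])-30,int(uv[0])+30,int(uv[1])+30]; o=orange(p,roi)
    v0=np.array(v0,float)
    def c(w):
        v=v0.copy(); v[free]=w; return np.abs(cover(p,box(v[:3],v[3],size),roi)-o).sum()
    w0=v0[free]; st=np.array([4,4,4,.15])[free]
    m=minimize(c,w0,method='Nelder-Mead',options=dict(initial_simplex=np.vstack([w0]+[w0+d for d in np.diag(st)]),xatol=.02,fatol=.02))
    return m.x.round(2),round(m.fun,1)
S=[71,12.3,19]
print('now', fit(a,[536.2,-36.2,134.5,.9],S,[2,3]))
E
```

```text
25.2 [537.1 -35.6 237.9] yaw 0.899 f [ 0.2  0.9 -0.4] tq [ 0.03 -0.04 -0.04] 0.599 q6 0.61
diff 24.4 bright col [81.0, 72.0, 70.0, 70.0, 71.0, 74.0, 81.0, 81.0, 81.0, 81.0, 76.0, 77.0, 78.0, 74.0, 73.0, 149.0, 187.0, 192.0, 193.0, 193.0]
now (array([136.57,   0.93]), np.float64(13.7))
```

Emit:
play_rows([
  [[0, 0, 0], [30, -24, 0], 0.3],
  [[0, 0, 0], [66, -52, 0], 0.3],
  [[0, 0, 0], [102, -80, 0], 0.3],
  [[0, 0, 0], [140, -110, 0], 0.3],
  [[0, 0, 0], [180, -142, 0], 0.3],
  [[0, 0, 0], [210, -166, 0], 0.3],
  [[0, 0, 0], [225, -178, 0], 0.3],
  [[0, 0, 0], [225, -178, 0], 0.3],
])

```text
clock: 26.05
eef_pos: [535.9, 253.1, 234.0]
tcp_rot: [3.141, 0.003, 0.902]
contact_force: [0.3, -0.3, -0.5]
opening: 0.302
```

```bash
cat > fz.py <<'E'
from fit import *
import pickle
def fit2(views,v0,free,S=[71,12.3,19]):
    v0=np.array(v0,float); obs=[]
    for p in views:
        uv=proj(p,[v0[:3]])[0]; roi=[int(uv[0])-30,int(uv[1])-30,int(uv[0])+30,int(uv[1])+30]; obs.append((p,roi,orange(p,roi)))
    def c(w):
        v=v0.copy(); v[free]=w; return sum(np.abs(cover(p,box(v[:3],v[3],S),roi)-o).sum() for p,roi,o in obs)
    best=None
    for k in (1,-1):
        w0=v0[free]; st=k*np.array([4,4,4,.15])[free]
        m=minimize(c,w0,method='Nelder-Mead',options=dict(initial_simplex=np.vstack([w0]+[w0+d for d in np.diag(st)]),xatol=.02,fatol=.02,maxiter=800))
        if best is None or m.fun<best.fun: best=m
    return best.x.round(2),round(best.fun,1)
E
python3 - <<'E'
from fz import *
a=shot('scene','s30.png');b=shot('top','t30.png')
pickle.dump((a,b),open('f30.pkl','wb'))
a0,b0=pickle.load(open('f0.pkl','rb'))
print('start',fit2([a0,b0],[510.3,-300.8,141,.28],[0,1,2,3]))
print('now',fit2([a,b],[536.2,-36.2,134.5,.93],[0,1,2,3]), fit2([b],[536.2,-36.2,134.5,.93],[0,1,3]), fit2([a],[536.2,-36.2,134.5,.93],[0,1,3]))
im=b['color'][210:320,270:400,::-1]; cv2.imwrite('pics/y30.png',np.hstack([cv2.resize(im,(520,440),interpolation=cv2.INTER_CUBIC)]))
for P in ([536.4,-36.2,100],[536.4,-36.2,104.5],[536.4,-36.2,116.5]): print(proj(a,[P]).round(2))
s=r.sense();print(s['eef_pos'],s['tcp_rot'])
E
```

```text
start (array([ 5.1004e+02, -3.0109e+02,  1.4165e+02,  2.8000e-01]), np.float64(33.9))
now (array([535.56, -34.97, 135.17,   0.98]), np.float64(44.7)) (array([534.93, -35.75,   0.97]), np.float64(29.3)) (array([535.21, -34.07,   0.98]), np.float64(13.7))
[[288.19 246.52]]
[[288.14 245.26]]
[[288.02 241.85]]
[536.13873877 250.57433606 234.4726955 ] [3.14065248 0.00363865 0.89967106]
```

Run:
```python
from h import *
import pickle
a,b=pickle.load(open('f30.pkl','rb'))
print('spray top z160',atz(b,(247,194),160).round(),'base sc',atz(a,(391,262),5).round())
print('cup',atz(b,(143,290),85).round(), atz(a,(375,190),20).round(),'tray',atz(b,(180,233),20).round(),'jar',atz(b,(379,200),75).round())
```

```text
spray top z160 [743. 184. 160.] base sc [742. 189.   5.]
cup [500. 484.  85.] [496. 477.  20.] tray [668. 401.  20.] jar [ 738. -175.   75.]
```

```bash
cat > sw.py <<'E'
from h import *
C=np.array([509.5,286.5]); TH=.745
ux=np.array([np.cos(TH),np.sin(TH)]); uy=np.array([-ux[1],ux[0]])
AL=np.radians(58); PSI=TH-np.radians(65)
d=np.array([np.cos(PSI)*np.sin(AL),np.sin(PSI)*np.sin(AL),-np.cos(AL)])
xt=np.array([-np.sin(PSI),np.cos(PSI),0.]); yt=np.cross(d,xt)
RT=Ro.from_matrix(np.c_[xt,yt,d])
def W(l,back=0):
    p=C+l[0]*ux+l[1]*uy; return np.array([p[0],p[1],l[2]])-d*back
def loc():
    s=r.sense(); p=s['eef_pos']; q=p[:2]-C; return np.array([q@ux,q@uy,p[2]]).round(1)
def world2tool(v):
    R0=Ro.from_euler('xyz',r.sense()['tcp_rot']); return R0.inv().apply(v).round(2)
E
python3 - <<'E'
from sw import *
print(W([-37,-7,55]),d,RT.as_euler('xyz'))
for b in (150,90,0): print(b,W([-37,-7,55],b)); go(W([-37,-7,55],b),Rt=RT)
E
```

```text
[487.04755029 256.2694277   55.        ] [ 0.78454007 -0.32199761 -0.52991926] [2.12930169 0.         1.18133231]
150 [369.36654034 304.56906848 134.48788963]
t 26.15 turn [-57.58   8.36 -14.62] shift [ -61.06 -164.27  100.05] q [ 0.44  0.3   1.7  -0.    1.14  1.11] f [0.  0.3 0.6]
90 [416.43894432 285.24921217 102.69273378]
t 26.15 turn [-57.58   8.36 -14.62] shift [ -46.8  -115.43  131.84] q [ 0.44  0.3   1.7  -0.    1.14  1.11] f [0.  0.3 0.6]
0 [487.04755029 256.2694277   55.        ]
t 26.15 turn [-57.58   8.36 -14.62] shift [-25.42 -42.15 179.53] q [ 0.44  0.3   1.7  -0.    1.14  1.11] f [0.  0.3 0.6]
```

Run:
```python
from sw import *
print(W([-69,62,170])); go(W([-69,62,170]),Rt=RT)
```

```text
[416.74468249 285.29539503 170.        ]
t 26.15 turn [-57.58   8.36 -14.62] shift [ -46.82 -115.15   64.54] q [ 0.44  0.3   1.7  -0.    1.14  1.11] f [0.  0.3 0.6]
```

Emit:
play_rows([
  [[-14, 2, -3.5], [-12, -28, 0], 0],
  [[-14, 2, -3.5], [-12, -28, 0], 0],
  [[-29, 4, -7], [-23, -57, 0], 0],
  [[-29, 4, -7], [-23, -57, 0], 0],
  [[-43, 6, -11], [-35, -86, 20], 0],
  [[-43, 6, -11], [-35, -86, 20], 0],
  [[-57.5, 8.4, -14.6], [-47, -115, 40], 0],
  [[-57.5, 8.4, -14.6], [-47, -115, 64], 0],
  [[-57.5, 8.4, -14.6], [-47, -115, 64], 0],
  [[-57.5, 8.4, -14.6], [-47, -115, 64], 0],
])

```text
clock: 27.15
eef_pos: [416.7, 283.7, 169.5]
tcp_rot: [2.132, 0.006, 1.181]
contact_force: [-0.1, 0.0, 0.5]
opening: -0.001
```

Run:
```python
from sw import *
print(loc()); go(W([-37,-7,55]),Rt=RT); s=r.sense(); print(s['clock'],s['tcp_rot'],s['opening'])
a=shot('scene','s31.png');b=shot('top','t31.png')
import pickle;pickle.dump((a,b),open('f31.pkl','wb'))
cv2.imwrite('pics/x31.png',np.hstack([cv2.resize(p['color'][y:y+110,x:x+100,::-1],None,fx=4,fy=4,interpolation=cv2.INTER_CUBIC) for p,x,y in ((a,300,130),(b,170,230))]))
```

```text
[-70.1  60.9 169.5]
t 27.15 turn [-0.17  0.18  0.28] shift [  2.02 -56.73 124.9 ] q [ 1.21  0.42  2.21 -1.25  1.1   2.56] f [-0.1  0.   0.5]
27.15 [2.13225678 0.00589013 1.18127155] -0.0014451206147534112
```

```bash
cat > kin.py <<'E'
from sw import *
from scipy.optimize import least_squares
S=[(.353,1.633,625.0,231.26),(.31,1.70,594.7,231),(.42,1.80,593.1,123.5),(.28,1.69,592.3,253.8),(.19,1.80,537,252.7),(.26,1.86,537.5,193.4),(.23,1.84,537.6,214),(.30,1.70,592,234.4)]
S=np.array(S)
def rz(p,q2,q3):
    L1,L2,e,a,k=p; f=q2+q3
    return a+L1*np.sin(q2)+L2*np.sin(f)+e*np.cos(f), k+L1*np.cos(q2)+L2*np.cos(f)-e*np.sin(f)
def res(p):
    r_,z_=rz(p,S[:,0],S[:,1]); return np.r_[r_-S[:,2],z_-S[:,3],(p[0]-450)/30,(p[1]-450)/30,p[2]/10,p[3]/10]
m=least_squares(res,[450,450,0,0,0]); P=m.x
Rz=lambda a:Ro.from_euler('z',a);Ry=lambda a:Ro.from_euler('y',a)
def fk(q,L3,s4,s6,y0):
    # wrist
    r_,z_=rz(P,q[1],q[2]); 
    w=np.array([r_*np.cos(q[0]),r_*np.sin(q[0]),z_+L3])
    R=Rz(q[0])*Ry(q[1]+q[2])*Rz(s4*q[3])*Ry(q[4])*Rz(s6*q[5]+y0)
    return w+R.apply([0,0,L3]),R
if __name__=='__main__':
    print(P.round(1),np.abs(res(P)[:16]).max())
    q=np.array([1.323,.353,1.633,0,1.155,-.002])
    s=r.sense();qn=s['qpos'];Rn=Ro.from_euler('xyz',s['tcp_rot'])
    for s4 in(1,-1):
      for y0 in (np.pi/2,-np.pi/2,0,np.pi):
       for s6 in (1,-1):
        _,R=fk(qn,100,s4,s6,y0); _,R0=fk(q,100,s4,s6,y0)
        e1=(R.inv()*Rn).magnitude(); e0=(R0.inv()*Ro.from_euler('xyz',[np.pi,0,2.896])).magnitude()
        if e1+e0<.5: print(s4,s6,y0,e1,e0); best=(s4,s6,y0)
    for L3 in (150,200,250,300): print(L3,fk(qn,L3,*best)[0].round(1),s['eef_pos'])
E
python3 kin.py
```

```text
[550.5 492.3  36.   -2.4 -52.8] 2.979085276678461
1 1 1.5707963267948966 4.484050470211362e-16 0.0006266745971855016
150 [271.7 354.8  74.9] [417.95267462 284.8717303  172.47718243]
200 [310.9 338.7  98.3] [417.95267462 284.8717303  172.47718243]
250 [350.  322.6 121.7] [417.95267462 284.8717303  172.47718243]
300 [389.2 306.5 145.1] [417.95267462 284.8717303  172.47718243]
```

```bash
cat > ik.py <<'E'
import kin
from kin import *
s=r.sense()
D=[(np.array([1.323,.353,1.633,0,1.155,-.002]),np.array([152.08,606.2,231.28])),(np.array(s['qpos']),np.array(s['eef_pos']))]
def fkp(q,p):
    L1,L2,e,a,k,L3=p; r_,z_=rz([L1,L2,e,a,k],q[1],q[2])
    w=np.array([r_*np.cos(q[0]),r_*np.sin(q[0]),z_+L3]); R=Rz(q[0])*Ry(q[1]+q[2])*Rz(q[3])*Ry(q[4])*Rz(q[5]+np.pi/2)
    return w+R.apply([0,0,L3]),R
def rs(p):
    r_,z_=rz(p[:5],S[:,0],S[:,1]); o=[(r_-S[:,2])/3,(z_-S[:,3])/3]
    for q,x in D: o.append((fkp(q,p)[0]-x)/.5)
    return np.concatenate(o)
m=least_squares(rs,list(kin.P)+[330]); PP=m.x
def ik(pos,R,q0):
    f=lambda q:np.r_[(fkp(q,PP)[0]-pos)/100,(R.inv()*fkp(q,PP)[1]).as_rotvec()]
    return least_squares(f,q0)
if __name__=='__main__':
    print(PP.round(1),np.abs(m.fun).max())
    import itertools
    for ph,al in itertools.product((65,55,50,45,40,30),(58,52,48,44)):
        AL=np.radians(al);PSI=TH-np.radians(ph)
        d=np.array([np.cos(PSI)*np.sin(AL),np.sin(PSI)*np.sin(AL),-np.cos(AL)]); xt=np.array([-np.sin(PSI),np.cos(PSI),0.]);R=Ro.from_matrix(np.c_[xt,np.cross(d,xt),d])
        o=[]
        for l in ([-37,-7,55],[-10,-7,60],[12,-7,60]):
            k=ik(W(l),R,np.array(s['qpos'])); o.append((k.x[[3,4,5]].round(2).tolist(),k.x[2].round(2),round(k.cost,4)))
        print(ph,al,o)
E
python3 ik.py
```

```text
[557.2 492.6  58.2   5.  -39.6 340.9] 2.4608686888385023
65 58 [([-1.56, 0.99, 2.85], np.float64(2.2), np.float64(0.0)), ([-1.55, 0.99, 2.79], np.float64(2.14), np.float64(0.0)), ([-1.53, 0.99, 2.74], np.float64(2.1), np.float64(0.0))]
65 52 [([-1.52, 0.88, 2.74], np.float64(2.2), np.float64(0.0)), ([-1.49, 0.88, 2.67], np.float64(2.14), np.float64(0.0)), ([-1.47, 0.88, 2.63], np.float64(2.1), np.float64(0.0))]
65 48 [([-1.47, 0.81, 2.65], np.float64(2.19), np.float64(0.0)), ([-1.43, 0.82, 2.58], np.float64(2.14), np.float64(0.0)), ([-1.41, 0.82, 2.54], np.float64(2.09), np.float64(0.0))]
65 44 [([-1.4, 0.75, 2.55], np.float64(2.18), np.float64(0.0)), ([-1.36, 0.75, 2.48], np.float64(2.13), np.float64(0.0)), ([-1.33, 0.76, 2.43], np.float64(2.08), np.float64(0.0))]
55 58 [([-1.83, 0.97, 2.96], np.float64(2.3), np.float64(0.0)), ([-1.81, 0.95, 2.89], np.float64(2.25), np.float64(0.0)), ([-1.79, 0.94, 2.85], np.float64(2.2), np.float64(0.0))]
55 52 [([-1.78, 0.83, 2.84], np.float64(2.29), np.float64(0.0)), ([-1.75, 0.82, 2.77], np.float64(2.24), np.float64(0.0)), ([-1.72, 0.81, 2.72], 
[... 2570 characters left out ...]
6, 3.18], np.float64(2.49), np.float64(0.0)), ([-2.6, 0.99, 3.13], np.float64(2.44), np.float64(0.0)), ([-2.59, 0.95, 3.1], np.float64(2.39), np.float64(0.0))]
30 52 [([-2.61, 0.84, 3.09], np.float64(2.46), np.float64(0.0)), ([-2.58, 0.78, 3.04], np.float64(2.41), np.float64(0.0)), ([-2.55, 0.75, 3.01], np.float64(2.37), np.float64(0.0))]
30 48 [([-2.59, 0.7, 3.03], np.float64(2.44), np.float64(0.0)), ([-2.54, 0.65, 2.97], np.float64(2.39), np.float64(0.0)), ([-2.5, 0.62, 2.93], np.float64(2.34), np.float64(0.0))]
30 44 [([-2.54, 0.56, 2.95], np.float64(2.41), np.float64(0.0)), ([-2.47, 0.52, 2.88], np.float64(2.36), np.float64(0.0)), ([-2.43, 0.49, 2.83], np.float64(2.31), np.float64(0.0))]
```

Run:
```python
from ik import *
import itertools
lo=np.array([-2.63,-.92,.06,-1.3,0,-3.02]);hi=np.array([2.63,2.1,2.66,4.44,2.69,3.02])
for ph,al in itertools.product((0,-20,-35,-45,-55,-65,-75),(58,50,44)):
    AL=np.radians(al);PSI=TH-np.radians(ph)
    d=np.array([np.cos(PSI)*np.sin(AL),np.sin(PSI)*np.sin(AL),-np.cos(AL)]); xt=np.array([-np.sin(PSI),np.cos(PSI),0.])
    for sg in (1,-1):
        R=Ro.from_matrix(np.c_[sg*xt,np.cross(d,sg*xt),d]); o=[]
        for l in ([-37,7,55],[12,7,60]):
            best=None
            for q0 in ([.2,.5,1.8,1.0,1.0,-1],[.2,.5,1.8,1.0,1.0,1],[.4,.5,1.8,.3,.6,0],[.2,.5,1.8,2,1.0,-2]):
                f=lambda q:np.r_[(fkp(q,PP)[0]-W(l))/100,(R.inv()*fkp(q,PP)[1]).as_rotvec()]
                k=least_squares(f,q0,bounds=(lo,hi))
                if best is None or k.cost<best.cost:best=k
            o.append((best.x.round(2).tolist(),round(best.cost,4)))
        if max(x[1] for x in o)<1e-3: print(ph,al,sg,o)
```

```text
0 58 -1 [([0.26, 0.71, 2.5, 2.68, 1.08, -0.04], np.float64(0.0)), ([0.33, 0.68, 2.42, 2.72, 0.97, 0.02], np.float64(0.0))]
0 50 1 [([0.29, 0.56, 2.45, 2.59, 0.75, -3.02], np.float64(0.0004)), ([0.36, 0.56, 2.38, 2.67, 0.69, -3.02], np.float64(0.0))]
0 50 -1 [([0.3, 0.57, 2.47, 2.66, 0.78, 0.06], np.float64(0.0)), ([0.36, 0.56, 2.38, 2.68, 0.69, 0.12], np.float64(0.0))]
0 44 1 [([0.34, 0.49, 2.42, 2.6, 0.56, -2.97], np.float64(0.0)), ([0.39, 0.5, 2.33, 2.59, 0.48, -2.91], np.float64(0.0))]
0 44 -1 [([0.34, 0.49, 2.42, 2.6, 0.56, 0.17], np.float64(0.0)), ([0.39, 0.5, 2.33, 2.59, 0.48, 0.23], np.float64(0.0))]
-20 58 1 [([0.03, 0.68, 2.36, 2.0, 0.96, -3.02], np.float64(0.0001)), ([0.11, 0.68, 2.29, 2.05, 0.92, -2.96], np.float64(0.0))]
-20 58 -1 [([0.03, 0.69, 2.36, 2.02, 0.97, 0.09], np.float64(0.0)), ([0.11, 0.68, 2.29, 2.05, 0.92, 0.18], np.float64(0.0))]
-20 50 1 [([0.1, 0.58, 2.35, 1.96, 0.77, -2.88], np.float64(0.0)), ([0.17, 0.58, 2.26, 1.96, 0.72, -2.78], np.float64(0.0))]
-20 50 -1 [([0.1, 0.58, 2.35, 1.96, 0.77, 0.26], np.float64(0.0)), ([0.17, 0.58, 2.26, 1.96, 0.72, 0.36], n
[... 3304 characters left out ...]
1, -2.64], np.float64(0.0)), ([0.07, 0.83, 1.7, 0.93, 1.33, -2.57], np.float64(0.0))]
-75 58 -1 [([0.02, 0.81, 1.79, 0.9, 1.31, 0.5], np.float64(0.0)), ([0.07, 0.83, 1.7, 0.93, 1.33, 0.57], np.float64(0.0))]
-75 50 1 [([0.06, 0.73, 1.83, 0.85, 1.2, -2.57], np.float64(0.0)), ([0.11, 0.76, 1.74, 0.86, 1.22, -2.5], np.float64(0.0))]
-75 50 -1 [([0.06, 0.73, 1.83, 0.85, 1.2, 0.57], np.float64(0.0)), ([0.11, 0.76, 1.74, 0.86, 1.22, 0.64], np.float64(0.0))]
-75 44 1 [([0.1, 0.68, 1.85, 0.8, 1.12, -2.51], np.float64(0.0)), ([0.14, 0.71, 1.76, 0.8, 1.14, -2.43], np.float64(0.0))]
-75 44 -1 [([0.1, 0.68, 1.85, 0.8, 1.12, 0.64], np.float64(0.0)), ([0.14, 0.71, 1.76, 0.8, 1.14, 0.71], np.float64(0.0))]
```

```bash
python3 - <<'E'
import re
t=open('sw.py').read()
t=t.replace("PSI=TH-np.radians(65)","PSI=TH+np.radians(65)").replace("xt=np.array([-np.sin(PSI),np.cos(PSI),0.])","xt=-np.array([-np.sin(PSI),np.cos(PSI),0.])")
open('sw.py','w').write(t)
E
python3 - <<'E'
from sw import *
print(d,xt, W([-69,-62,170]))
yaw=np.arctan2(xt[1],xt[0]);print(yaw)
go([480,215,230],yaw)
E
```

```text
[-0.25762816  0.80796863 -0.52991926] [ 0.95273916  0.30378956 -0.        ] [500.81318698 194.14449513 170.        ]
0.3086676870014177
t 27.25 turn [ 53.93 -25.26  45.36] shift [-40.7   93.54  40.44] q [ 1.21  0.42  2.21 -1.25  1.1   2.56] f [ 0.1 -0.3  0.2]
```

Emit:
play_rows([
  [[27, -12.6, 22.7], [-10, 40, -10], 0],
  [[27, -12.6, 22.7], [-10, 40, -10], 0],
  [[27, -12.6, 22.7], [-20, 60, 0], 0],
  [[27, -12.6, 22.7], [-20, 60, 0], 0],
  [[27, -12.6, 22.7], [-20, 60, 0], 0],
  [[53.9, -25.3, 45.4], [-40.7, 93.5, 40], 0],
  [[53.9, -25.3, 45.4], [-40.7, 93.5, 40], 0],
  [[53.9, -25.3, 45.4], [-40.7, 93.5, 40], 0],
  [[53.9, -25.3, 45.4], [-40.7, 93.5, 40], 0],
  [[53.9, -25.3, 45.4], [-40.7, 93.5, 40], 0],
  [[53.9, -25.3, 45.4], [-40.7, 93.5, 40], 0],
  [[53.9, -25.3, 45.4], [-40.7, 93.5, 40], 0],
  [[53.9, -25.3, 45.4], [-40.7, 93.5, 40], 0],
])

```text
clock: 28.55
eef_pos: [479.8, 215.0, 231.9]
tcp_rot: [3.141, -0.004, 0.309]
contact_force: [-1.1, 0.8, -0.6]
opening: 0.0
```

Run:
```python
from sw import *
s=r.sense();print(s['eef_pos'],s['tcp_rot']);go(W([-69,-62,170]),Rt=RT)
```

```text
[479.84796846 215.00191515 231.85607969] [ 3.14059509 -0.00359361  0.30897085]
t 28.55 turn [58.06 -0.18  0.12] shift [13.41 26.18 61.93] q [ 0.42  0.2   1.85 -0.    1.1   1.68] f [-1.1  0.8 -0.6]
```

Emit:
play_rows([
  [[8, 0, 0], [2, 4, 0], 0],
  [[16, 0, 0], [4, 8, 5], 0],
  [[24, 0, 0], [6, 12, 10], 0],
  [[32, 0, 0], [8, 15, 15], 0],
  [[40, 0, 0], [10, 20, 25], 0],
  [[48, 0, 0], [12, 24, 40], 0],
  [[58, 0, 0], [13, 26, 50], 0],
  [[58, 0, 0], [13, 26, 62], 0],
  [[58, 0, 0], [13, 26, 62], 0],
  [[58, 0, 0], [13, 26, 62], 0],
  [[58, 0, 0], [13, 26, 62], 0],
])

```text
clock: 29.65
eef_pos: [500.5, 195.0, 171.2]
tcp_rot: [-2.132, -0.006, 0.311]
contact_force: [-0.0, 0.1, 0.2]
opening: -0.005
```

Run:
```python
from sw import *
print(loc()); go(W([-37,7,55]),Rt=RT); s=r.sense(); print(s['clock'],s['eef_pos'],s['tcp_rot'])
a=shot('scene','s32.png');b=shot('top','t32.png')
import pickle;pickle.dump((a,b),open('f32.pkl','wb'))
cv2.imwrite('pics/x32.png',np.hstack([cv2.resize(p['color'][y:y+110,x:x+100,::-1],None,fx=4,fy=4,interpolation=cv2.INTER_CUBIC) for p,x,y in ((a,290,130),(b,180,230))]))
```

```text
[-68.7 -61.2 171.2]
t 29.65 turn [ 0.17 -0.07  0.35] shift [ -0.57  58.36 125.51] q [-0.14  0.59  1.84  0.88  1.41  0.63] f [-0.   0.1  0.2]
29.65 [500.45040591 194.96456027 171.22248426] [-2.13227366 -0.00580585  0.31092758]
```

Emit:
play_rows([
  [[0, 0, 0], [-0.5, 20, 12], 0],
  [[0, 0, 0], [-0.5, 42, 26], 0],
  [[0, 0, 0], [-0.5, 58, 36], 0],
  [[0, 0, 0], [-0.5, 58, 36], 0],
  [[0, 0, 0], [-0.5, 58, 50], 0],
  [[0, 0, 0], [-0.5, 58, 65], 0],
  [[0, 0, 0], [-0.5, 58, 80], 0],
  [[0, 0, 0], [-0.5, 58, 90], 0],
  [[0, 0, 0], [-0.5, 58, 100], 0],
  [[0, 0, 0], [-0.5, 58, 110], 0],
  [[0, 0, 0], [-0.5, 58, 110], 0],
])

```text
clock: 30.85
eef_pos: [480.8, 255.1, 63.1]
tcp_rot: [-2.132, -0.005, 0.312]
contact_force: [-0.3, -0.0, -0.3]
opening: 0.003
```

```bash
cat > look.py <<'E'
from sw import *
import sys,pickle
n=sys.argv[1]
print('loc',loc()); s=r.sense(); print(s['clock'],'f',s['contact_force'].round(1),'tq',s['wrist_torque'].round(2),'q',s['qpos'].round(2))
a=shot('scene',f's{n}.png');b=shot('top',f't{n}.png')
pickle.dump((a,b),open(f'f{n}.pkl','wb'))
out=[]
for p,x,y in ((a,310,160),(b,185,240)):
    c=cv2.resize(p['color'][y:y+80,x:x+70,::-1],None,fx=5.7,fy=5.7,interpolation=cv2.INTER_CUBIC)
    q=(proj(p,[s['eef_pos']])[0]-[x,y])*5.7; cv2.circle(c,tuple(int(v) for v in q),3,(255,0,255),1); out.append(c)
cv2.imwrite(f'pics/x{n}.png',np.hstack(out))
E
python3 look.py 33
```

```text
loc [-42.4  -3.6  63.1]
30.85 f [-0.3 -0.  -0.3] tq [-0.37 -0.14  0.  ] q [-0.04  0.75  1.9   1.    1.23  0.48]
```

Emit:
play_rows([
  [[0, 0, 0], [0, 0, 5], 0],
  [[0, 0, 0], [0, 0, 10], 0],
  [[0, 0, 0], [0, 0, 15], 0],
  [[0, 0, 0], [0, 0, 15], 0],
])

```text
clock: 31.35
eef_pos: [477.3, 266.8, 55.3]
tcp_rot: [-2.132, -0.005, 0.311]
contact_force: [-0.4, 0.3, 0.4]
opening: -0.001
```

```bash
python3 look.py 34
python3 - <<'E'
from sw import *
for l in ((10,0,0),(0,10,0),(0,0,10)): print(l,world2tool(np.r_[l[0]*ux+l[1]*uy,l[2]]))
E
```

```text
loc [-37.    7.4  55.3]
31.35 f [-0.4  0.3  0.4] tq [-0.42 -0.07  0.04] q [-0.02  0.76  1.91  1.03  1.21  0.47]
(10, 0, 0) [ 9.07 -2.19  3.59]
(0, 10, 0) [-4.2  -4.85  7.67]
(0, 0, 10) [ 0.06 -8.47 -5.32]
```

Emit:
play_rows([
  [[0, 0, 0], [1.8, -7.5, -3.7], 0],
  [[0, 0, 0], [3.7, -15, -7.4], 0],
  [[0, 0, 0], [5.6, -22.5, -11.1], 0],
  [[0, 0, 0], [9, -29, -13], 0],
  [[0, 0, 0], [12.9, -35.3, -15.2], 0],
  [[0, 0, 0], [12.9, -35.3, -15.2], 0],
])

```text
clock: 32.05
eef_pos: [485.1, 275.6, 95.4]
tcp_rot: [-2.13, -0.004, 0.316]
contact_force: [-12.3, -11.3, 6.3]
opening: -0.003
```

```bash
python3 look.py 35
```

```text
loc [-25.4   8.6  95.4]
32.05 f [-12.3 -11.3   6.3] tq [-0.38  0.83  1.89] q [-0.    0.7   1.89  1.01  1.25  0.55]
```

Run:
```python
from ik import *
lo=np.array([-2.63,-.92,.06,-1.3,0,-3.02]);hi=np.array([2.63,2.1,2.66,4.44,2.69,3.02])
for ph,al in ((-75,65),(-80,65),(-85,65),(-90,65),(-85,60),(-85,70)):
    AL=np.radians(al);PSI=TH-np.radians(ph)
    d=np.array([np.cos(PSI)*np.sin(AL),np.sin(PSI)*np.sin(AL),-np.cos(AL)]); xt=-np.array([-np.sin(PSI),np.cos(PSI),0.])
    R=Ro.from_matrix(np.c_[xt,np.cross(d,xt),d]); o=[]
    for l in ([-17,-3,53],[-17,-3,80],[10,-3,64]):
        f=lambda q:np.r_[(fkp(q,PP)[0]-W(l))/100,(R.inv()*fkp(q,PP)[1]).as_rotvec()]
        k=least_squares(f,s['qpos'],bounds=(lo,hi)); o.append((k.x.round(2).tolist(),round(k.cost,5)))
    print(ph,al,o)
# knuckle positions check in frame 34
import pickle
a,b=pickle.load(open('f34.pkl','rb'))
T=np.array([477.3,266.8,55.3]); Rn=Ro.from_euler('xyz',[-2.132,-.005,.311]); 
for al in (0,30,45,60,73):
    for h in (-45,-30,-11,11,30,45):
        q=proj(a,[T+Rn.apply([0,h,-al])])[0]; print(al,h,((q-[310,160])*5.7).round().tolist(),end=' ')
    print()
```

```text
-75 65 [([-0.01, 0.89, 1.71, 0.94, 1.43, 0.47], np.float64(0.0)), ([-0.01, 0.85, 1.72, 0.94, 1.45, 0.5], np.float64(0.0)), ([0.02, 0.89, 1.67, 0.96, 1.44, 0.52], np.float64(0.0))]
-80 65 [([0.01, 0.91, 1.65, 0.88, 1.48, 0.48], np.float64(0.0)), ([0.01, 0.87, 1.66, 0.88, 1.5, 0.51], np.float64(0.0)), ([0.04, 0.91, 1.61, 0.9, 1.49, 0.53], np.float64(0.0))]
-85 65 [([0.04, 0.93, 1.6, 0.83, 1.53, 0.49], np.float64(0.0)), ([0.04, 0.89, 1.61, 0.83, 1.55, 0.51], np.float64(0.0)), ([0.06, 0.93, 1.55, 0.85, 1.55, 0.53], np.float64(0.0))]
-90 65 [([0.06, 0.95, 1.54, 0.78, 1.58, 0.49], np.float64(0.0)), ([0.06, 0.91, 1.55, 0.78, 1.6, 0.51], np.float64(0.0)), ([0.08, 0.95, 1.49, 0.8, 1.6, 0.53], np.float64(0.0))]
-85 60 [([0.05, 0.88, 1.63, 0.8, 1.46, 0.51], np.float64(0.0)), ([0.05, 0.84, 1.63, 0.8, 1.48, 0.54], np.float64(0.0)), ([0.08, 0.88, 1.58, 0.81, 1.48, 0.56], np.float64(0.0))]
-85 70 [([0.02, 0.98, 1.57, 0.86, 1.6, 0.47], np.float64(0.0)), ([0.02, 0.94, 1.58, 0.86, 1.62, 0.49], np.float64(0.0)), ([0.05, 0.98, 1.52, 0.88, 1.62, 0.51], np.float64(0.0))]
0 -45 [165.0, 180.0] 0 -30 [160.0, 206.0] 0 -11 [153.0, 238.0] 0 11 [146.0, 275.0] 0 30 [139.0, 307.0] 0 45 [134.0, 333.0] 
30 -45 [152.0, 178.0] 30 -30 [147.0, 204.0] 30 -11 [140.0, 237.0] 30 11 [132.0, 275.0] 30 30 [125.0, 308.0] 30 45 [120.0, 334.0] 
45 -45 [145.0, 177.0] 45 -30 [140.0, 204.0] 45 -11 [133.0, 237.0] 45 11 [125.0, 276.0] 45 30 [118.0, 309.0] 45 45 [113.0, 335.0] 
60 -45 [138.0, 177.0] 60 -30 [132.0, 203.0] 60 -11 [126.0, 237.0] 60 11 [118.0, 276.0] 60 30 [111.0, 309.0] 60 45 [106.0, 335.0] 
73 -45 [132.0, 176.0] 73 -30 [126.0, 203.0] 73 -11 [119.0, 237.0] 73 11 [111.0, 276.0] 73 30 [105.0, 309.0] 73 45 [99.0, 336.0]
```

Run:
```python
import cv2,numpy as np
from h import *
import pickle
a,b=pickle.load(open('f34.pkl','rb'))
T=np.array([477.3,266.8,55.3]); Rn=Ro.from_euler('xyz',[-2.132,-.005,.311])
x,y=305,160;c=cv2.resize(a['color'][y:y+75,x:x+70,::-1],None,fx=8,fy=8,interpolation=cv2.INTER_CUBIC); c=np.clip(c.astype(float)*1.8+10,0,255).astype(np.uint8)
for al in (0,30,45,60,73):
    for h in (-30,-11,11,30):
        q=(proj(a,[T+Rn.apply([0,h,-al])])[0]-[x,y]+.5)*8; cv2.circle(c,tuple(int(v) for v in q),2,(255,0,255) if al!=45 else (0,255,255),-1)
cv2.imwrite('pics/kn.png',c)
```

Emit:
play_rows([
  [[0, 0, 0], [-5, 0, 0], 0],
  [[0, 0, 0], [-10, 0, 0], 0],
  [[0, 0, 0], [-15, 0, -5], 0],
  [[0, 0, 0], [-18, 0, -20], 0],
  [[0, 0, 0], [-18, 0, -45], 0],
  [[0, 0, 0], [-18, -10, -80], 0],
  [[0, 0, 0], [-18, -20, -110], 0],
  [[0, 0, 0], [-18, -20, -110], 0],
])

```text
clock: 32.95
eef_pos: [496.4, 188.6, 173.4]
tcp_rot: [-2.133, -0.009, 0.313]
contact_force: [-0.0, 0.8, -0.9]
opening: -0.004
```

```bash
python3 - <<'E'
t=open('sw.py').read()
t=t.replace("AL=np.radians(58); PSI=TH+np.radians(65)","AL=np.radians(68); PSI=TH+np.radians(85)")
t=t.replace("RT=Ro.from_matrix(np.c_[xt,yt,d])","RT0=Ro.from_matrix(np.c_[xt,yt,d]); RT=RT0*Ro.from_euler('z',-np.pi/2); RTb=RT0*Ro.from_euler('z',np.pi/2)")
open('sw.py','w').write(t)
E
python3 look.py 36
python3 - <<'E'
from ik import *
import sw
for R in (sw.RT,sw.RTb):
  for l in ([-24.7,-92,91],[-17,0,53.5],[5,0,66]):
    f=lambda q:np.r_[(fkp(q,PP)[0]-W(l))/100,(R.inv()*fkp(q,PP)[1]).as_rotvec()]
    k=least_squares(f,s['qpos']);print(k.x.round(2),round(k.cost,5))
print(r.sense()['eef_pos'],W([-24.7,-92,120]))
go(W([-24.7,-92,130]),Rt=sw.RT);go(W([-24.7,-92,130]),Rt=sw.RTb)
E
```

```text
loc [-76.1 -63.1 173.4]
32.95 f [-0.   0.8 -0.9] tq [-0.4  -0.15 -0.04] q [-0.15  0.58  1.85  0.88  1.41  0.62]
[-0.07  0.96  1.45  0.78  1.71 -1.04] 0.0
[ 0.03  0.96  1.59  0.85  1.57 -1.1 ] 0.0
[ 0.05  0.95  1.55  0.87  1.59 -1.06] 0.0
[-0.07  0.96  1.45  0.78  1.71  2.1 ] 0.0
[0.03 0.96 1.59 0.85 1.57 2.04] 0.0
[0.05 0.95 1.55 0.87 1.59 2.08] 0.0
[494.03442211 190.31978413 170.80648481] [553.71673537 202.12600926 120.        ]
t 33.05 turn [ 22.22  -6.08 -97.65] shift [60.2  38.66 15.73] q [-0.15  0.59  1.85  0.88  1.41  0.62] f [-0.1 -0.1 -0.8]
t 33.05 turn [ -5.84 -21.31  80.29] shift [60.2  38.66 15.73] q [-0.15  0.59  1.85  0.88  1.41  0.62] f [-0.1 -0.1 -0.8]
```

Emit:
play_rows([
  [[-2, -7, 27], [20, 13, 5], 0],
  [[-2, -7, 27], [20, 13, 5], 0],
  [[-2, -7, 27], [20, 13, 5], 0],
  [[-2, -7, 27], [20, 13, 5], 0],
  [[-4, -14, 54], [40, 26, 10], 0],
  [[-4, -14, 54], [40, 26, 10], 0],
  [[-4, -14, 54], [40, 26, 10], 0],
  [[-5.8, -21.3, 80.3], [60, 39, 16], 0],
  [[-5.8, -21.3, 80.3], [60, 39, 16], 0],
  [[-5.8, -21.3, 80.3], [60, 39, 16], 0],
  [[-5.8, -21.3, 80.3], [60, 39, 16], 0],
  [[-5.8, -21.3, 80.3], [60, 39, 16], 0],
])

```text
clock: 34.25
eef_pos: [552.6, 202.6, 127.9]
tcp_rot: [3.134, 1.189, -0.921]
contact_force: [-0.1, 0.1, 0.1]
opening: -0.001
```

```bash
python3 look.py 37
python3 - <<'E'
from sw import *
go(W([-24.7,-92,91]),Rt=RTb);go(W([-16.6,0,53.5]),Rt=RTb)
for l in ((10,0,0),(0,10,0),(0,0,10)): print(l,world2tool(np.r_[l[0]*ux+l[1]*uy,l[2]]))
E
```

```text
loc [-25.2 -90.9 127.9]
34.25 f [-0.1  0.1  0.1] tq [-0.34 -0.24 -0.01] q [-0.07  0.9   1.47  0.78  1.74  2.14]
t 34.35 turn [0.   0.04 0.06] shift [35.36 -0.42 13.48] q [-0.07  0.89  1.47  0.78  1.74  2.13] f [-0.4  0.3 -0.4]
t 34.35 turn [0.   0.04 0.06] shift [ 35.61  -0.47 113.15] q [-0.07  0.89  1.47  0.78  1.74  2.13] f [-0.4  0.3 -0.4]
(10, 0, 0) [-0.32 -9.96  0.81]
(0, 10, 0) [-3.73  0.87  9.24]
(0, 0, 10) [-9.27 -0.01 -3.74]
```

```bash
sed -i 's/AL=np.radians(68)/AL=np.radians(64)/' sw.py
python3 - <<'E'
from sw import *
T=[-16.6,-2,53]
for b in (100,60): print(W(T,b)); go(W(T,b),Rt=RTb)
go(W(T),Rt=RTb)
E
```

```text
[553.59899268 202.64674619  96.83711468]
t 34.35 turn [0.   4.04 0.06] shift [29.77 -0.65 11.74] q [-0.07  0.89  1.47  0.78  1.74  2.13] f [-0.4  0.3 -0.4]
[531.62078939 231.09824457  79.30226881]
t 34.35 turn [0.   4.04 0.06] shift [32.59 -0.65 51.64] q [-0.07  0.89  1.47  0.78  1.74  2.13] f [-0.4  0.3 -0.4]
t 34.35 turn [0.   4.04 0.06] shift [ 36.82  -0.65 111.49] q [-0.07  0.89  1.47  0.78  1.74  2.13] f [-0.4  0.3 -0.4]
```

Emit:
play_rows([
  [[0, 4, 0], [15, -0.6, 6], 0],
  [[0, 4, 0], [30, -0.6, 12], 0],
  [[0, 4, 0], [30, -0.6, 12], 0],
  [[0, 4, 0], [30, -0.6, 12], 0],
])

```text
clock: 34.75
eef_pos: [553.0, 202.8, 96.3]
tcp_rot: [-3.14, 1.12, -0.911]
contact_force: [0.2, -1.2, 0.3]
opening: -0.001
```

```bash
python3 look.py 38
python3 - <<'E'
from sw import *
T=[-16.6,-2,53]
go(W(T),Rt=RTb)
E
```

```text
loc [-24.7 -91.   96.3]
34.75 f [ 0.2 -1.2  0.3] tq [-0.37 -0.3  -0.01] q [-0.06  0.9   1.48  0.75  1.66  2.12]
t 34.85 turn [-0.01  0.1   0.07] shift [7.000e-02 1.000e-02 9.985e+01] q [-0.06  0.9   1.48  0.75  1.66  2.12] f [ 0.5 -0.3  0.6]
```

Emit:
play_rows([
  [[0, 0, 0], [0, 0, 15], 0],
  [[0, 0, 0], [0, 0, 30], 0],
  [[0, 0, 0], [0, 0, 45], 0],
  [[0, 0, 0], [0, 0, 55], 0],
  [[0, 0, 0], [0, 0, 60], 0],
  [[0, 0, 0], [0, 0, 60], 0],
])

```text
clock: 35.45
eef_pos: [519.8, 246.1, 70.2]
tcp_rot: [-3.14, 1.119, -0.911]
contact_force: [-0.3, -0.6, 0.0]
opening: 0.001
```

```bash
python3 look.py 39
python3 - <<'E'
from sw import *
T=[-16.6,-2,53]
go(W(T),Rt=RTb)
E
```

```text
loc [-19.9 -36.7  70.2]
35.45 f [-0.3 -0.6  0. ] tq [-0.31 -0.3  -0.04] q [0.   0.91 1.56 0.79 1.57 2.08]
t 35.55 turn [-0.01  0.09  0.09] shift [ 0.1   0.16 40.01] q [-0.    0.91  1.56  0.79  1.57  2.08] f [-0.5  0.2  0.4]
```

Emit:
play_rows([
  [[0, 0, 0], [0, 0, 7], 0],
  [[0, 0, 0], [0, 0, 14], 0],
  [[0, 0, 0], [0, 0, 20], 0],
  [[0, 0, 0], [0, 0, 20], 0],
])

```text
clock: 35.95
eef_pos: [508.9, 260.2, 61.4]
tcp_rot: [-3.14, 1.119, -0.911]
contact_force: [0.1, 0.3, 0.2]
opening: 0.001
```

Emit:
play_rows([
  [[0, 0, 0], [0, 0, 5], 0],
  [[0, 0, 0], [0, 0, 10], 0],
  [[0, 0, 0], [0, 0, 13], 0],
  [[0, 0, 0], [0, 0, 13], 0],
])

```text
clock: 36.35
eef_pos: [501.3, 269.7, 55.6]
tcp_rot: [-3.141, 1.12, -0.911]
contact_force: [-0.8, 0.3, 0.2]
opening: 0.002
```

```bash
python3 look.py 40
python3 - <<'E'
from sw import *
T=[-16.6,-2,53]
go(W(T),Rt=RTb)
E
```

```text
loc [-17.4  -6.7  55.6]
36.35 f [-0.8  0.3  0.2] tq [-0.28 -0.23  0.  ] q [0.04 0.91 1.6  0.82 1.52 2.06]
t 36.45 turn [0.05 0.13 0.06] shift [ 0.22 -0.22  5.98] q [0.03 0.91 1.6  0.82 1.52 2.06] f [ 0.6 -0.3 -0.2]
```

Emit:
play_rows([
  [[0, 0, 0], [0, 0, 5], 0],
  [[0, 0, 0], [0, 0, 5], 0],
  [[0, 0, 0], [-5, 0, 2.6], 0],
  [[0, 0, 0], [-10, 0, 0.1], 0],
  [[0, 0, 0], [-15, 0, -2.3], 0],
  [[0, 0, 0], [-15, 0, -2.3], 0],
])

```text
clock: 37.05
eef_pos: [499.4, 272.9, 71.2]
tcp_rot: [-3.138, 1.119, -0.909]
contact_force: [-0.3, -0.4, -1.2]
opening: -0.003
```

```bash
python3 look.py 41
```

```text
loc [-16.6  -3.1  71.2]
37.05 f [-0.3 -0.4 -1.2] tq [-0.54 -0.31  0.17] q [0.04 0.89 1.61 0.82 1.53 2.08]
```

Emit:
play_rows([
  [[0, 0, 0], [-5, 0, -2.4], 0],
  [[0, 0, 0], [-10, 0, -4.9], 0],
  [[0, 0, 0], [-16, 0, -7.8], 0],
  [[0, 0, 0], [-16, 0, -7.8], 0],
  [[0, 0, 0], [-16, 0, -7.8], 0],
])

```text
clock: 37.65
eef_pos: [499.1, 272.8, 88.5]
tcp_rot: [-3.139, 1.118, -0.909]
contact_force: [-0.7, -0.9, -0.8]
opening: 0.0
```

```bash
python3 look.py 42;  python3 - <<'E'
from sw import *
for g in (0,.2,.3,.4,.5,.6,.7):
    a=None
import pickle
a,b=pickle.load(open('f42.pkl','rb'))
for g in (0,.2,.3,.4,.5,.6,.7):
    x=34-70*np.cos(g);z=92+70*np.sin(g)
    print(g,[((proj(a,[W([x,y,z])])[0]-[310,160])*5.7).round().tolist() for y in (31,-31)])
E
```

```text
loc [-16.9  -3.   88.5]
37.65 f [-0.7 -0.9 -0.8] tq [-0.55 -0.39  0.12] q [0.04 0.86 1.62 0.82 1.55 2.09]
0 [[150.0, 181.0], [161.0, 240.0]]
0.2 [[153.0, 160.0], [164.0, 219.0]]
0.3 [[156.0, 150.0], [168.0, 209.0]]
0.4 [[161.0, 140.0], [173.0, 199.0]]
0.5 [[167.0, 130.0], [179.0, 189.0]]
0.6 [[173.0, 121.0], [186.0, 180.0]]
0.7 [[181.0, 112.0], [194.0, 171.0]]
```

Emit:
play_rows([
  [[0, 0, 0], [5, 0, 2.5], 0],
  [[0, 0, 0], [10, 0, 5], 0],
  [[0, 0, 0], [15, 0, 8], 0],
  [[0, 0, 0], [19, 0, 12], 0],
  [[0, 0, 0], [19, 0, 13], 0],
])

```text
clock: 38.25
eef_pos: [495.5, 274.3, 63.6]
tcp_rot: [3.136, 1.119, -0.915]
contact_force: [-1.8, -11.6, -2.2]
opening: 0.001
```

```bash
python3 look.py 43; python3 -c "
from sw import *
for l in ((10,0,0),(0,10,0),(0,0,10)): print(l,world2tool(np.r_[l[0]*ux+l[1]*uy,l[2]]))"
```

```text
loc [-18.5   0.5  63.6]
38.25 f [ -1.8 -11.6  -2.2] tq [-1.15 -0.3   1.04] q [0.04 0.9  1.62 0.82 1.52 2.07]
(10, 0, 0) [-0.39 -9.96  0.75]
(0, 10, 0) [-4.35  0.84  8.96]
(0, 0, 10) [-9.    0.02 -4.37]
```

Emit:
play_rows([
  [[0, 0, 0], [-3.6, 0, -1.8], 0],
  [[0, 0, 0], [-3.6, 0, -1.8], 0],
])

```text
clock: 38.55
eef_pos: [495.2, 273.9, 67.4]
tcp_rot: [3.134, 1.119, -0.917]
contact_force: [-2.3, -5.0, -1.6]
opening: -0.002
```

```bash
python3 -c "
from sw import *
s=r.sense();f=s['contact_force'];print(loc(),f.round(1),'local',(f[:2]@ux).round(1),(f[:2]@uy).round(1),s['wrist_torque'].round(2),s['tcp_rot'])"
```

```text
[-19.1   0.4  67.4] [-2.3 -5.  -1.6] local -5.1 -2.1 [-0.79 -0.28  0.49] [ 3.1340626   1.1189267  -0.91653715]
```

Emit:
play_rows([
  [[0, 0, 0], [-0.1, -2, 0.2], 0],
  [[0, 0, 0], [-0.2, -4, 0.3], 0],
  [[0, 0, 0], [-0.2, -6, 0.5], 0],
  [[0, 0, 0], [-0.2, -6, 0.5], 0],
])

```text
clock: 38.95
eef_pos: [495.9, 274.9, 65.6]
tcp_rot: [3.119, 1.119, -0.924]
contact_force: [-10.2, -23.4, -2.9]
opening: 0.002
```

```bash
cat > st.py <<'E'
from sw import *
s=r.sense();f=s['contact_force'];print(s['clock'],loc(),f.round(1),'local',(f[:2]@ux).round(1),(f[:2]@uy).round(1),s['wrist_torque'].round(2),s['tcp_rot'].round(3))
E
python3 st.py; python3 look.py 44
```

```text
38.95 [-17.8   0.7  65.6] [-10.2 -23.4  -2.9] local -23.4 -10.2 [-1.88  0.11  2.86] [ 3.119  1.119 -0.924]
loc [-17.8   0.7  65.6]
38.95 f [-10.2 -23.4  -2.9] tq [-1.88  0.11  2.86] q [0.05 0.9  1.61 0.82 1.53 2.08]
```

Run:
```python
from sw import *
s=r.sense(); R=Ro.from_euler('xyz',s['tcp_rot']); dd=R.apply([0,0,1])
F=s['contact_force']; tau=s['wrist_torque']*1000-np.array([-310,-300,0.])
print(F,tau)
for L in (140,160,180):
    S=s['eef_pos']-L*dd
    r0=np.cross(F,tau)/(F@F)
    for t in (-4,-2,0,2,4):
        p=S+r0+t*F; q=p[:2]-C; print(L,t,(q@ux).round(),(q@uy).round(),p[2].round(), 'along',((s['eef_pos']-p)@dd).round(), 'tool',R.inv().apply(p-s['eef_pos']).round())
```

```text
[-10.60237307 -23.24643801  -1.86974988] [-1492.08056951   412.88742482  2854.11475884]
140 -4 28.0 19.0 75.0 along -16.0 tool [-18. -44.  16.]
140 -2 -19.0 -0.0 71.0 along 3.0 tool [-4.  1. -3.]
140 0 -66.0 -20.0 67.0 along 23.0 tool [ 10.  47. -23.]
140 2 -113.0 -40.0 64.0 along 42.0 tool [ 24.  92. -42.]
140 4 -161.0 -60.0 60.0 along 61.0 tool [ 38. 138. -61.]
160 -4 27.0 2.0 83.0 along 4.0 tool [-18. -44.  -4.]
160 -2 -21.0 -18.0 80.0 along 23.0 tool [ -4.   1. -23.]
160 0 -68.0 -38.0 76.0 along 43.0 tool [ 10.  47. -43.]
160 2 -115.0 -58.0 72.0 along 62.0 tool [ 24.  92. -62.]
160 4 -162.0 -78.0 69.0 along 81.0 tool [ 38. 138. -81.]
180 -4 25.0 -16.0 92.0 along 24.0 tool [-18. -44. -24.]
180 -2 -22.0 -36.0 88.0 along 43.0 tool [ -4.   1. -43.]
180 0 -69.0 -56.0 85.0 along 63.0 tool [ 10.  47. -63.]
180 2 -116.0 -76.0 81.0 along 82.0 tool [ 24.  92. -82.]
180 4 -163.0 -96.0 77.0 along 101.0 tool [  38.  138. -101.]
```

```bash
python3 - <<'E'
from sw import *
import pickle
a,b=pickle.load(open('f36.pkl','rb'))
x,y=325,175;c=cv2.resize(a['color'][y:y+60,x:x+60,::-1],None,fx=10,fy=10,interpolation=cv2.INTER_CUBIC); c=np.clip(c.astype(float)*1.6+10,0,255).astype(np.uint8)
def P(l): return tuple(int(v) for v in (proj(a,[W(l)])[0]-[x,y]+.5)*10)
c2=c.copy()
cv2.line(c2,P([18,0,40]),P([2.3,0,72.4]),(255,0,255),1)
cv2.line(c2,P([18,0,40]),P([33.7,0,72.4]),(255,255,0),1)
for pts,col in (([[-60,-50,40],[60,-50,40],[60,50,40],[-60,50,40]],(0,255,0)),([[34,-31,92],[-36,-31,92],[-36,31,92],[34,31,92]],(255,0,0)),([[29,-31,83],[-17,-31,83],[-17,-31,92],[29,-31,92]],(0,255,255))):
    for i in range(4): cv2.line(c2,P(pts[i]),P(pts[(i+1)%4]),col,1)
cv2.imwrite('pics/tg.png',c2); cv2.imwrite('pics/tg0.png',c)
E
python3 - <<'E'
from sw import *
go(W([-21,-2,70]),Rt=RTb)
go(W([-19,-2,90]),Rt=RTb)
go(W([-19,-2,90]),Rt=RT0)
E
```

```text
t 39.05 turn [ 0.72  0.12 -0.28] shift [-2.56  2.99 -4.54] q [0.05 0.9  1.61 0.82 1.53 2.08] f [-10.6 -23.2  -1.9]
t 39.05 turn [ 0.72  0.12 -0.28] shift [-20.64   1.2  -13.13] q [0.05 0.9  1.61 0.82 1.53 2.08] f [-10.6 -23.2  -1.9]
t 39.05 turn [  0.47   0.66 -90.28] shift [-20.64   1.2  -13.13] q [0.05 0.9  1.61 0.82 1.53 2.08] f [-10.6 -23.2  -1.9]
```

Emit:
play_rows([
  [[0, 0, 0], [-1.5, 3, -4], 0],
  [[0, 0, 0], [-2.5, 4, -4.5], 0],
  [[0, 0, 0], [-8, 3, -7], 0],
  [[0, 0, 0], [-14, 2, -10], 0],
  [[0, 0, 0], [-20.6, 1.2, -13], 0],
  [[0, 0, 0], [-20.6, 1.2, -13], 0],
])

```text
clock: 39.65
eef_pos: [497.7, 272.8, 91.3]
tcp_rot: [3.124, 1.118, -0.92]
contact_force: [-0.9, -0.4, -1.4]
opening: -0.001
```

```bash
python3 st.py; python3 look.py 45
python3 - <<'E'
from sw import *
go(W([-19,-2,90]),Rt=RT0)
E
```

```text
39.65 [-18.   -2.1  91.3] [-0.9 -0.4 -1.4] local -0.9 0.3 [-0.5  -0.29  0.12] [ 3.124  1.118 -0.92 ]
loc [-18.   -2.1  91.3]
39.65 f [-0.9 -0.4 -1.4] tq [-0.5  -0.29  0.12] q [0.04 0.86 1.62 0.82 1.55 2.1 ]
t 39.75 turn [  0.48   0.61 -90.23] shift [0.29 0.38 0.02] q [0.04 0.86 1.62 0.82 1.55 2.1 ] f [-0.1 -0.5 -2. ]
```

Emit:
play_rows([
  [[0, 0, -30], [-2, 0, 0], 0],
  [[0, 0, -30], [-2, 0, 0], 0],
  [[0, 0, -30], [-2, 0, 0], 0],
  [[0, 0, -30], [-2, 0, 0], 0],
  [[0, 0, -60], [-2, 0, 0], 0],
  [[0, 0, -60], [-2, 0, 0], 0],
  [[0, 0, -60], [-2, 0, 0], 0],
  [[0, 0, -60], [-2, 0, 0], 0],
  [[0.5, 0.5, -90], [0, 0, 0], 0],
  [[0.5, 0.5, -90], [0, 0, 0], 0],
  [[0.5, 0.5, -90], [0, 0, 0], 0],
  [[0.5, 0.5, -90], [0, 0, 0], 0],
])

```text
clock: 40.95
eef_pos: [497.4, 272.5, 90.0]
tcp_rot: [-2.024, -0.001, 0.659]
contact_force: [0.8, -1.2, -1.1]
opening: 0.001
```

```bash
python3 st.py; python3 look.py 46
python3 - <<'E'
from sw import *
go(W([-13,-1,66]),Rt=RT0)
for l in ((10,0,0),(0,10,0),(0,0,10)): print(l,world2tool(np.r_[l[0]*ux+l[1]*uy,l[2]]))
E
```

```text
40.95 [-18.4  -2.1  90. ] [ 0.8 -1.2 -1.1] local -0.2 -1.4 [-0.54 -0.47 -0.05] [-2.024e+00 -1.000e-03  6.590e-01]
loc [-18.4  -2.1  90. ]
40.95 f [ 0.8 -1.2 -1.1] tq [-0.54 -0.47 -0.05] q [0.04 0.86 1.62 0.82 1.55 0.52]
t 41.05 turn [-0.07  0.04 -0.19] shift [ 5.47 20.95 11.87] q [0.04 0.86 1.62 0.82 1.55 0.53] f [ 1.  -1.3 -1.1]
(10, 0, 0) [ 9.96 -0.41  0.78]
(0, 10, 0) [-0.88 -4.35  8.96]
(0, 0, 10) [-0.03 -8.99 -4.37]
```

Emit:
play_rows([
  [[0, 0, 0], [3, -0.1, 0.2], 0],
  [[0, 0, 0], [5.5, -0.2, 0.4], 0],
  [[0, 0, 0], [5.5, -0.2, 0.4], 0],
])

```text
clock: 41.35
eef_pos: [499.9, 275.1, 90.3]
tcp_rot: [-2.022, 0.008, 0.659]
contact_force: [-6.1, -10.9, 2.8]
opening: -0.002
```

```bash
python3 st.py
```

```text
41.35 [-14.8  -1.8  90.3] [ -6.1 -10.9   2.8] local -11.9 -3.9 [-0.66  0.23  1.36] [-2.022  0.008  0.659]
```

Emit:
play_rows([
  [[0, 0, 0], [-5, 0.2, -0.4], 0],
  [[0, 0, 0], [-9.2, 0.4, -0.7], 0],
  [[0, 0, 0], [-9.2, 9, 3.5], 0],
  [[0, 0, 0], [-9.2, 18, 8], 0],
  [[0, 0, 0], [-9.2, 27, 12], 0],
  [[0, 0, 0], [-9.1, 34, 15.7], 0],
  [[0, 0, 0], [-9.1, 34, 15.7], 0],
])

```text
clock: 42.05
eef_pos: [493.0, 268.9, 51.7]
tcp_rot: [-2.022, 0.008, 0.658]
contact_force: [3.5, -4.6, -1.0]
opening: -0.002
```

```bash
python3 st.py; python3 look.py 47
python3 - <<'E'
from sw import *
go(W([-9,-1,52]),Rt=RT0)
E
```

```text
42.05 [-24.1  -1.8  51.7] [ 3.5 -4.6 -1. ] local -0.5 -5.8 [-0.57 -0.41  0.01] [-2.022  0.008  0.658]
loc [-24.1  -1.8  51.7]
42.05 f [ 3.5 -4.6 -1. ] tq [-0.57 -0.41  0.01] q [0.04 0.91 1.62 0.82 1.51 0.49]
t 42.15 turn [-0.14  0.26 -0.37] shift [14.9  -0.64  2.06] q [0.04 0.91 1.62 0.82 1.51 0.49] f [ 1.9 -2.9 -1.4]
```

Emit:
play_rows([
  [[0, 0, 0], [0, 0, -3], 0],
  [[0, 0, 0], [0, 0, -3], 0],
])

```text
clock: 42.35
eef_pos: [494.9, 266.8, 54.1]
tcp_rot: [-2.022, 0.007, 0.659]
contact_force: [-0.4, -0.2, 0.3]
opening: 0.002
```

```bash
python3 st.py
```

```text
42.35 [-24.1  -4.5  54.1] [-0.4 -0.2  0.3] local -0.5 0.1 [-0.35 -0.32 -0.06] [-2.022  0.007  0.659]
```

Run:
```python
from sw import *
ev={'A RTb jam':([495.9,274.9,65.6],[3.119,1.119,-.924],[-10.4,-23.3,-2.4],[-1.88+.31,.11+.30,2.86]),
'B RT0 z90':([499.9,275.1,90.3],[-2.022,.008,.659],[-6.1,-10.9,2.8],[-.66+.35,.23+.32,1.36+.06]),
'C RT0 low':([493,268.9,51.7],[-2.022,.008,.658],[3.5,-4.6,-1.0],[-.57+.35,-.41+.32,.01+.06]),
'D first':([485.1,275.6,95.4],[-2.13,-.004,.316],[-12.3,-11.3,6.3],[-.38+.42,.83+.1,1.89])}
for n,(T,rot,F,tau) in ev.items():
    T=np.array(T);R=Ro.from_euler('xyz',rot);dd=R.apply([0,0,1]);F=np.array(F);tau=np.array(tau)*1000
    print(n,'F local',(F[:2]@ux).round(1),(F[:2]@uy).round(1),F[2])
    for L in (140,155,170):
        S=T-L*dd; r0=np.cross(F,tau)/(F@F); Fh=F/np.linalg.norm(F)
        o=[]
        # param by local x (or y for C)
        for t in np.arange(-120,121,20):
            p=S+r0+t*Fh; q=p[:2]-C; tl=R.inv().apply(p-T)
            if abs(tl[0])<50 and abs(tl[1])<60: o.append(((q@ux).round(),(q@uy).round(),p[2].round(),'tool',tl.round().tolist()))
        print(L,*o,sep='\n   ')
```

```text
A RTb jam F local -23.4 -10.1 -2.4
140
   (np.float64(44.0), np.float64(28.0), np.float64(76.0), 'tool', [-23.0, -59.0, 24.0])
   (np.float64(26.0), np.float64(20.0), np.float64(74.0), 'tool', [-18.0, -42.0, 16.0])
   (np.float64(7.0), np.float64(12.0), np.float64(72.0), 'tool', [-12.0, -24.0, 9.0])
   (np.float64(-11.0), np.float64(4.0), np.float64(70.0), 'tool', [-6.0, -6.0, 1.0])
   (np.float64(-29.0), np.float64(-4.0), np.float64(68.0), 'tool', [0.0, 11.0, -6.0])
   (np.float64(-48.0), np.float64(-12.0), np.float64(66.0), 'tool', [6.0, 29.0, -14.0])
   (np.float64(-66.0), np.float64(-20.0), np.float64(65.0), 'tool', [12.0, 46.0, -21.0])
155
   (np.float64(43.0), np.float64(14.0), np.float64(82.0), 'tool', [-23.0, -59.0, 9.0])
   (np.float64(25.0), np.float64(6.0), np.float64(80.0), 'tool', [-18.0, -42.0, 1.0])
   (np.float64(6.0), np.float64(-2.0), np.float64(79.0), 'tool', [-12.0, -24.0, -6.0])
   (np.float64(-12.0), np.float64(-10.0), np.float64(77.0), 'tool', [-6.0, -6.0, -14.0])
   (np.float64(-30.0), np.float64(-17.0), np.float64(75.0), 'tool', [0.0, 11.0, -21.0])
   (np.flo
[... 5605 characters left out ...]
oat64(1.0), np.float64(129.0), 'tool', [-24.0, -18.0, -34.0])
   (np.float64(-74.0), np.float64(1.0), np.float64(136.0), 'tool', [-41.0, -20.0, -45.0])
170
   (np.float64(14.0), np.float64(-10.0), np.float64(109.0), 'tool', [44.0, -11.0, -8.0])
   (np.float64(-5.0), np.float64(-10.0), np.float64(116.0), 'tool', [27.0, -13.0, -18.0])
   (np.float64(-24.0), np.float64(-10.0), np.float64(123.0), 'tool', [10.0, -15.0, -29.0])
   (np.float64(-42.0), np.float64(-10.0), np.float64(130.0), 'tool', [-7.0, -16.0, -39.0])
   (np.float64(-61.0), np.float64(-10.0), np.float64(137.0), 'tool', [-24.0, -18.0, -49.0])
   (np.float64(-80.0), np.float64(-10.0), np.float64(144.0), 'tool', [-41.0, -20.0, -60.0])
```

Emit:
play_rows([
  [[0, 0, 0], [0.4, 2, -4], 0],
  [[0, 0, 0], [0.4, 7, -1.6], 0],
  [[0, 0, 0], [0.4, 7, -1.6], 0],
  [[0, 0, 0], [5.4, 6.8, -1.2], 0],
  [[0, 0, 0], [10.4, 6.6, -0.8], 0],
  [[0, 0, 0], [16.3, 6.3, -0.3], 0],
  [[0, 0, 0], [16.3, 6.3, -0.3], 0],
])

```text
clock: 43.05
eef_pos: [510.3, 275.1, 48.5]
tcp_rot: [-2.022, 0.007, 0.659]
contact_force: [0.6, 0.2, 0.8]
opening: -0.0
```

```bash
python3 st.py
```

```text
43.05 [-7.2 -8.9 48.5] [0.6 0.2 0.8] local 0.6 -0.3 [-0.37 -0.24  0.02] [-2.022  0.007  0.659]
```

Emit:
play_rows([
  [[0, 0, 0], [0, -4, -2], 0],
  [[0, 0, 0], [0, -8, -4], 0],
  [[0, 0, 0], [0, -12, -6], 0],
  [[0, 0, 0], [0, -15.7, -7.6], 0],
  [[0, 0, 0], [0, -15.7, -7.6], 0],
])

```text
clock: 43.55
eef_pos: [510.4, 274.9, 66.5]
tcp_rot: [-2.023, 0.006, 0.66]
contact_force: [-0.2, -1.3, -2.6]
opening: 0.002
```

```bash
python3 st.py && python3 look.py 50
```

```text
43.55 [-7.2 -9.1 66.5] [-0.2 -1.3 -2.6] local -1.0 -0.9 [-0.64 -0.38  0.2 ] [-2.023  0.006  0.66 ]
loc [-7.2 -9.1 66.5]
43.55 f [-0.2 -1.3 -2.6] tq [-0.64 -0.38  0.2 ] q [0.04 0.91 1.58 0.82 1.54 0.52]
```

View pics/x50.png

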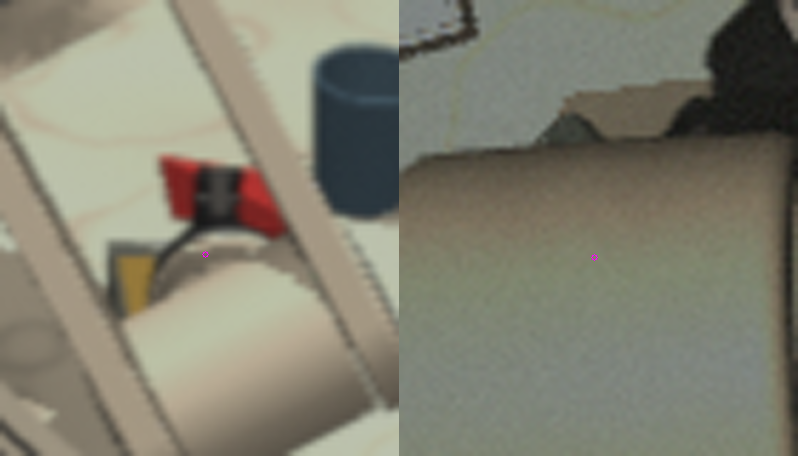

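```bash
cat sw.py look.py
```

```text
from h import *
C=np.array([509.5,286.5]); TH=.745
ux=np.array([np.cos(TH),np.sin(TH)]); uy=np.array([-ux[1],ux[0]])
AL=np.radians(64); PSI=TH+np.radians(85)
d=np.array([np.cos(PSI)*np.sin(AL),np.sin(PSI)*np.sin(AL),-np.cos(AL)])
xt=-np.array([-np.sin(PSI),np.cos(PSI),0.]); yt=np.cross(d,xt)
RT0=Ro.from_matrix(np.c_[xt,yt,d]); RT=RT0*Ro.from_euler('z',-np.pi/2); RTb=RT0*Ro.from_euler('z',np.pi/2)
def W(l,back=0):
    p=C+l[0]*ux+l[1]*uy; return np.array([p[0],p[1],l[2]])-d*back
def loc():
    s=r.sense(); p=s['eef_pos']; q=p[:2]-C; return np.array([q@ux,q@uy,p[2]]).round(1)
def world2tool(v):
    R0=Ro.from_euler('xyz',r.sense()['tcp_rot']); return R0.inv().apply(v).round(2)
from sw import *
import sys,pickle
n=sys.argv[1]
print('loc',loc()); s=r.sense(); print(s['clock'],'f',s['contact_force'].round(1),'tq',s['wrist_torque'].round(2),'q',s['qpos'].round(2))
a=shot('scene',f's{n}.png');b=shot('top',f't{n}.png')
pickle.dump((a,b),open(f'f{n}.pkl','wb'))
out=[]
for p,x,y in ((a,310,160),(b,185,240)):
    c=cv2.resize(p['color'][y:y+80,x:x+70,::-1],None,fx=5.7,fy=5.7,interpolation=cv2.INTER_CUBIC)
    q=(proj(p,[s['eef_pos']])[0]-[x,y])*5.7; cv2.circle(c,tuple(int(v) for v in q),3,(255,0,255),1); out.append(c)
cv2.imwrite(f'pics/x{n}.png',np.hstack(out))
```

Emit:
play_rows([
  [[0, 0, 0], [-1.5, 0.5, 4], 0],
  [[0, 0, 0], [-2.7, 1.5, 9], 0],
  [[0, 0, 0], [-2.7, 1.5, 10], 0],
  [[0, 0, 0], [-2.7, 1.5, 10], 0],
])

```text
clock: 44.05
eef_pos: [504.4, 279.1, 59.6]
tcp_rot: [-2.025, 0.005, 0.658]
contact_force: [7.9, -10.8, -1.0]
opening: -0.0
```

```bash
python3 st.py && python3 look.py 51
```

```text
44.05 [-8.8 -1.9 59.6] [  7.9 -10.8  -1. ] local -1.5 -13.3 [-0.98 -0.66  0.13] [-2.025  0.005  0.658]
loc [-8.8 -1.9 59.6]
44.05 f [  7.9 -10.8  -1. ] tq [-0.98 -0.66  0.13] q [0.05 0.91 1.6  0.83 1.52 0.51]
```

View pics/x51.png

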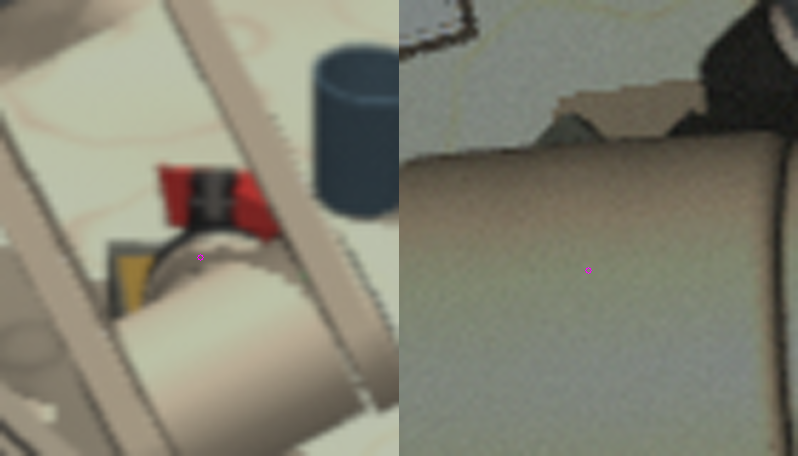

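Emit:
play_rows([
  [[0, 0, 0], [-1.6, 1.8, -4], 0],
  [[0, 0, 0], [-3.3, 3.6, -7.5], 0],
  [[0, 0, 0], [-3.3, -4, -11.5], 0],
  [[0, 0, 0], [-3.4, -11, -14.5], 0],
  [[0, 0, 0], [-3.4, -15.2, -16.7], 0],
  [[0, 0, 0], [-3.4, -15.2, -16.7], 0],
])

```text
clock: 44.75
eef_pos: [507.1, 270.8, 81.8]
tcp_rot: [-2.026, 0.004, 0.658]
contact_force: [0.4, -1.0, -1.9]
opening: -0.004
```

```bash
python3 st.py && python3 look.py 52
```

```text
44.75 [-12.4  -9.9  81.8] [ 0.4 -1.  -1.9] local -0.4 -1.0 [-0.56 -0.4   0.06] [-2.026  0.004  0.658]
loc [-12.4  -9.9  81.8]
44.75 f [ 0.4 -1.  -1.9] tq [-0.56 -0.4   0.06] q [0.04 0.88 1.6  0.82 1.55 0.53]
```

View pics/x52.png

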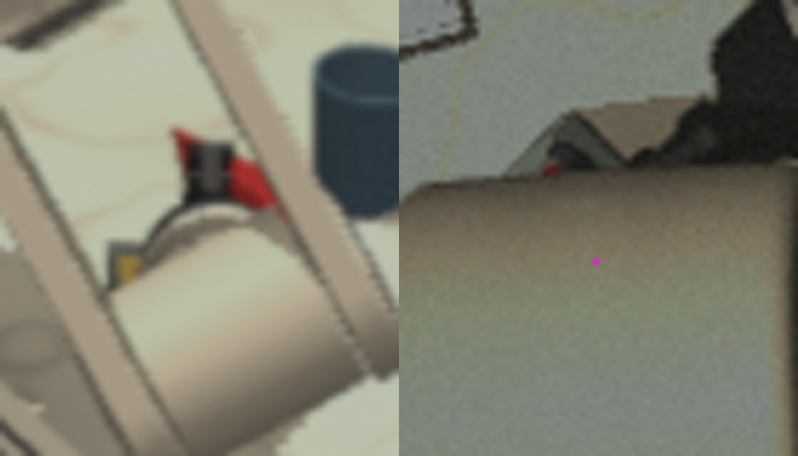

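Emit:
play_rows([
  [[0, 0, 0], [-0.4, 2, 5.5], 0],
  [[0, 0, 0], [-0.6, 5, 10], 0],
  [[0, 0, 0], [-0.7, 8, 14], 0],
  [[0, 0, 0], [-0.7, 8, 14], 0],
])

```text
clock: 45.25
eef_pos: [502.6, 276.5, 66.3]
tcp_rot: [-2.029, 0.003, 0.656]
contact_force: [9.8, -11.3, -0.7]
opening: 0.002
```

```bash
python3 st.py && python3 look.py 53
```

```text
45.25 [-11.9  -2.6  66.3] [  9.8 -11.3  -0.7] local -0.4 -14.9 [-0.81 -0.69 -0.02] [-2.029  0.003  0.656]
loc [-11.9  -2.6  66.3]
45.25 f [  9.8 -11.3  -0.7] tq [-0.81 -0.69 -0.02] q [0.05 0.89 1.61 0.83 1.52 0.51]
```

View pics/x53.png

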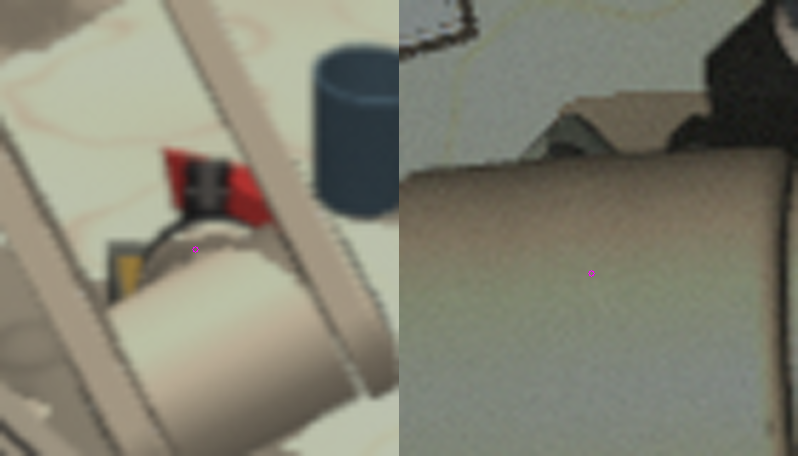

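Emit:
play_rows([
  [[0, 0, 0], [2, 0.2, -0.3], 0],
  [[0, 0, 0], [5, 0, 0], 0],
  [[0, 0, 0], [8, -0.2, 0.2], 0],
  [[0, 0, 0], [11, -0.3, 0.5], 0],
  [[0, 0, 0], [14, -0.5, 0.7], 0],
])

```text
clock: 45.85
eef_pos: [512.0, 284.7, 66.5]
tcp_rot: [-2.028, 0.005, 0.658]
contact_force: [3.6, -12.5, 0.2]
opening: -0.001
```

```bash
python3 st.py && python3 look.py 54
```

```text
45.85 [ 0.6 -3.  66.5] [  3.6 -12.5   0.2] local -5.8 -11.6 [-0.97 -0.41  0.59] [-2.028  0.005  0.658]
loc [ 0.6 -3.  66.5]
45.85 f [  3.6 -12.5   0.2] tq [-0.97 -0.41  0.59] q [0.06 0.9  1.58 0.83 1.53 0.53]
```

View pics/x54.png

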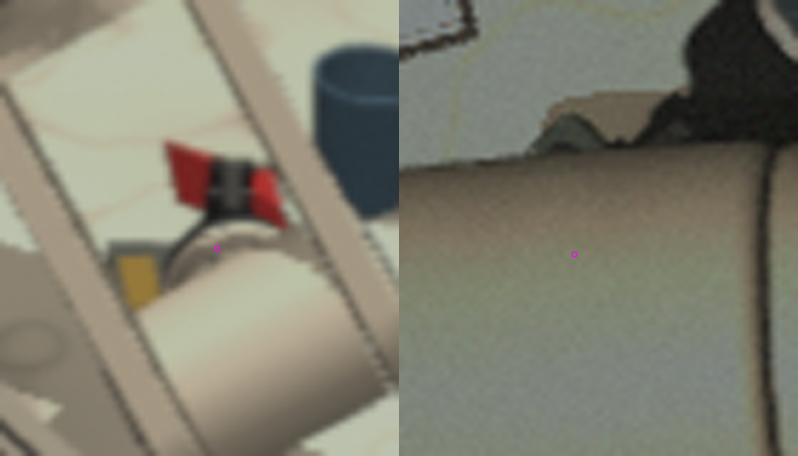

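Emit:
play_rows([
  [[0, 0, 0], [3, -0.1, 0.2], 0],
  [[0, 0, 0], [6, -0.2, 0.4], 0],
  [[0, 0, 0], [9, -0.4, 0.6], 0],
  [[0, 0, 0], [12, -0.5, 0.8], 0],
])

```text
clock: 46.35
eef_pos: [520.8, 292.2, 65.6]
tcp_rot: [-2.029, 0.006, 0.659]
contact_force: [-1.6, -14.0, -2.1]
opening: -0.003
```

```bash
python3 st.py && python3 look.py 55
```

```text
46.35 [12.2 -3.5 65.6] [ -1.6 -14.   -2.1] local -10.7 -9.2 [-1.25 -0.23  1.3 ] [-2.029  0.006  0.659]
loc [12.2 -3.5 65.6]
46.35 f [ -1.6 -14.   -2.1] tq [-1.25 -0.23  1.3 ] q [0.07 0.91 1.56 0.84 1.54 0.55]
```

View pics/x55.png

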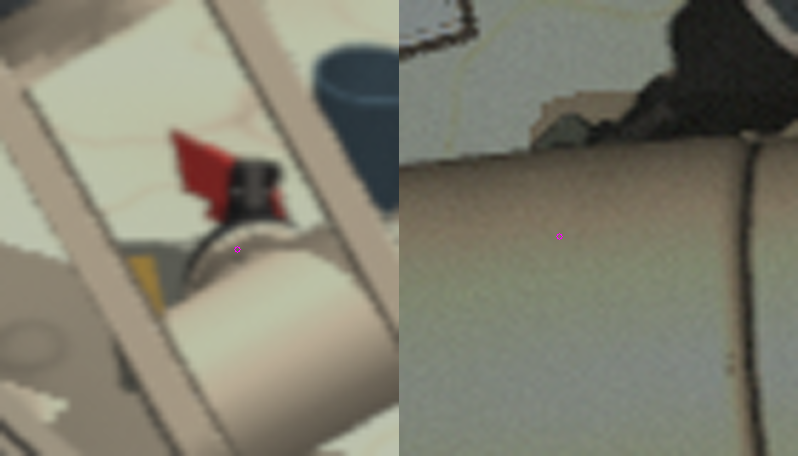

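Emit:
play_rows([
  [[0, 0, 0], [2, -0.1, 0.1], 0],
  [[0, 0, 0], [4, -0.2, 0.2], 0],
  [[0, 0, 0], [4, -0.2, 0.2], 0],
])

```text
clock: 46.75
eef_pos: [522.6, 293.9, 64.4]
tcp_rot: [-2.03, 0.009, 0.661]
contact_force: [-1.0, -12.4, -3.1]
opening: 0.005
```

```bash
python3 st.py
```

```text
46.75 [14.6 -3.4 64.4] [ -1.  -12.4  -3.1] local -9.2 -8.4 [-1.26 -0.35  1.2 ] [-2.03   0.009  0.661]
```

Emit:
play_rows([
  [[0, 0, 0], [2, -1, -0.3], 0],
  [[0, 0, 0], [3.5, -1.2, -0.3], 0],
  [[0, 0, 0], [3.5, -1.2, -0.3], 0],
])

```text
clock: 47.05
eef_pos: [523.3, 294.7, 64.2]
tcp_rot: [-2.03, 0.013, 0.664]
contact_force: [-2.8, -14.3, -2.3]
opening: -0.001
```

```bash
python3 st.py; python3 look.py 56
```

```text
47.05 [15.7 -3.4 64.2] [ -2.8 -14.3  -2.3] local -11.7 -8.6 [-1.32 -0.31  1.48] [-2.03   0.013  0.664]
loc [15.7 -3.4 64.2]
47.05 f [ -2.8 -14.3  -2.3] tq [-1.32 -0.31  1.48] q [0.07 0.92 1.54 0.84 1.54 0.56]
```

View pics/x56.png

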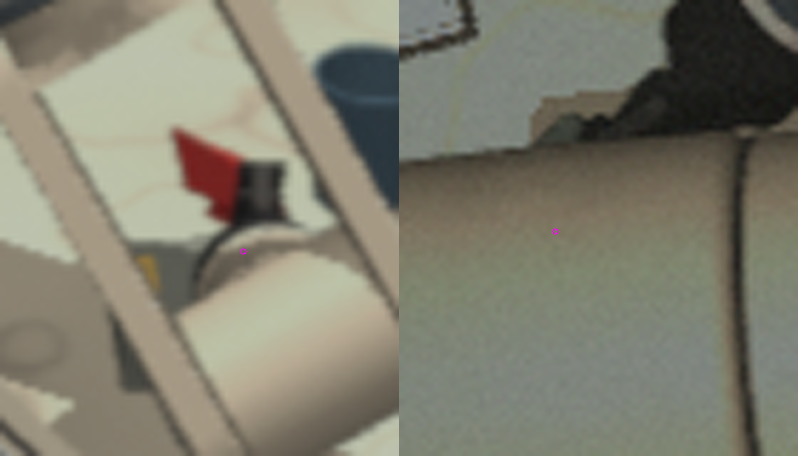

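Emit:
play_rows([
  [[0, 0, 0], [3, -0.8, 0.4], 0],
  [[0, 0, 0], [5, -1, 0.6], 0],
  [[0, 0, 0], [5, -1, 0.6], 0],
])

```text
clock: 47.45
eef_pos: [525.0, 296.4, 62.7]
tcp_rot: [-2.032, 0.017, 0.667]
contact_force: [-1.4, -17.3, -6.3]
opening: -0.003
```

```bash
python3 st.py
```

```text
47.45 [18.1 -3.2 62.7] [ -1.4 -17.3  -6.3] local -12.8 -11.8 [-1.9  -0.71  1.57] [-2.032  0.017  0.667]
```

Emit:
play_rows([
  [[0, 0, 0], [-3, 0, -2], 0],
  [[0, 0, 0], [-4, 0, -8], 0],
  [[0, 0, 0], [-4, 0, -25], 0],
  [[0, 0, 0], [-4, 0, -50], 0],
  [[0, 0, 0], [-4, 0, -80], 0],
  [[0, 0, 0], [-4, 0, -110], 0],
  [[0, 0, 0], [-4, -20, -130], 0],
  [[0, 0, 0], [-4, -50, -140], 0],
  [[0, 0, 0], [-4, -80, -150], 0],
  [[0, 0, 0], [-4, -80, -150], 0],
])

```text
clock: 48.45
eef_pos: [586.9, 217.9, 206.9]
tcp_rot: [-2.035, 0.01, 0.667]
contact_force: [1.1, 0.7, 0.3]
opening: -0.003
```

```bash
python3 st.py; python3 look.py 57
```

```text
48.45 [  10.4 -102.9  206.9] [1.1 0.7 0.3] local 1.3 -0.3 [-0.32 -0.23  0.  ] [-2.035  0.01   0.667]
loc [  10.4 -102.9  206.9]
48.45 f [1.1 0.7 0.3] tq [-0.32 -0.23  0.  ] q [-0.03  0.8   1.38  0.77  1.79  0.71]
```

View pics/x57.png

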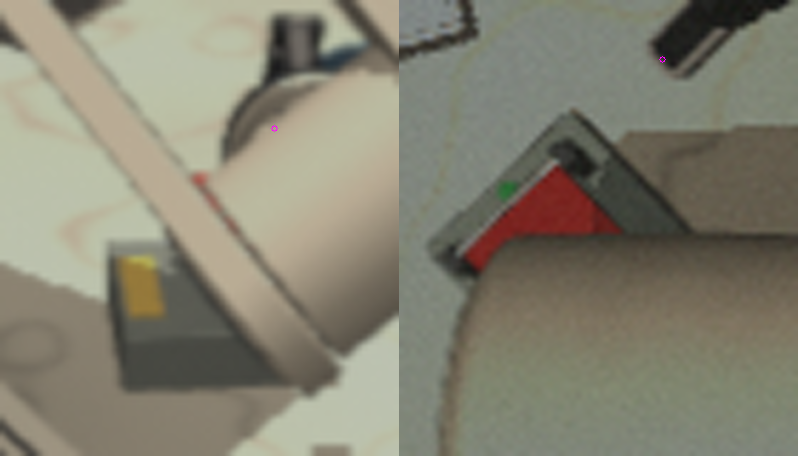

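View pics/s57.png

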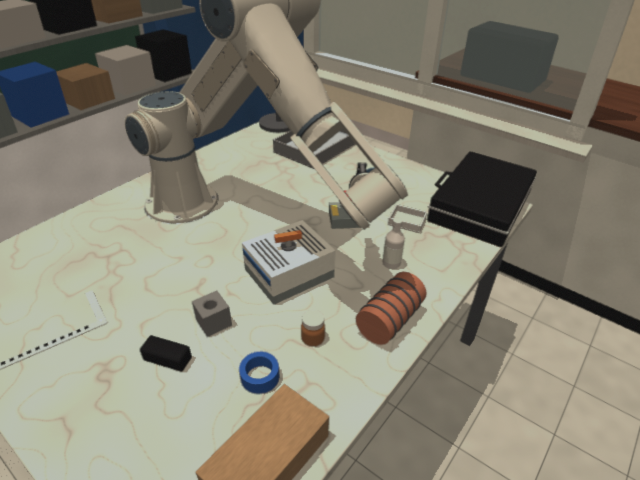

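View pics/tg.png

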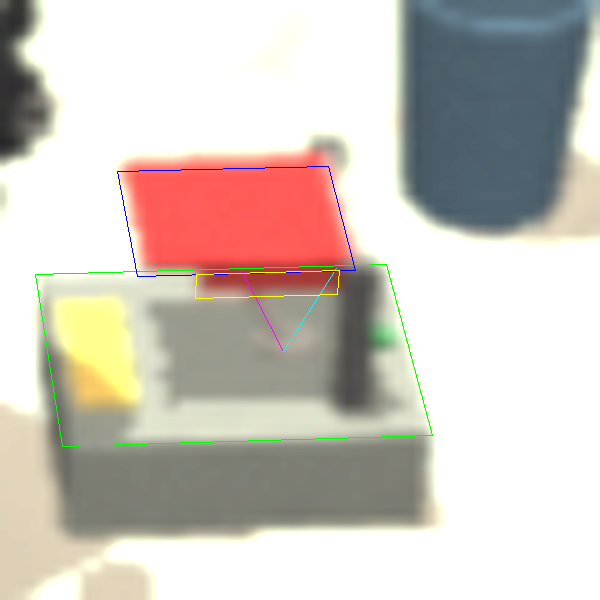

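```bash
python3 -c "
from sw import *
for v in ([0,-100,0],[0,0,100],[-100,0,0]): print(v,world2tool(v))"
```

```text
[0, -100, 0] [-61.87  35.88 -69.89]
[0, 0, 100] [ -1.47 -89.47 -44.63]
[-100, 0, 0] [-78.55 -26.59  55.88]
```

Emit:
play_rows([
  [[0, 0, 0], [-5, -35, -25], 0],
  [[0, 0, 0], [-30, -20, -58], 0],
  [[0, 0, 0], [-55, -8, -90], 0],
  [[0, 0, 0], [-80, 0, -118], 0],
  [[0, 0, 0], [-100, 3, -139], 0],
  [[0, 0, 0], [-100, 3, -139], 0],
])

```text
clock: 49.15
eef_pos: [585.7, 53.8, 263.6]
tcp_rot: [-2.033, 0.016, 0.664]
contact_force: [0.8, -0.2, 0.0]
opening: -0.001
```

```bash
python3 st.py; python3 look.py 58
python3 - <<'E'
import pickle,cv2,numpy as np
a,b=pickle.load(open('f58.pkl','rb'))
c=a['color'][175:235,315:385,::-1]
c=cv2.resize(c,None,fx=9,fy=9,interpolation=cv2.INTER_CUBIC)
c=np.clip(c.astype(float)*1.8,0,255).astype(np.uint8)
cv2.imwrite('pics/tg58.png',c)
E
```

```text
49.15 [-101.7 -222.7  263.6] [ 0.8 -0.2  0. ] local 0.5 -0.7 [-0.31 -0.24 -0.02] [-2.033  0.016  0.664]
loc [-101.7 -222.7  263.6]
49.15 f [ 0.8 -0.2  0. ] tq [-0.31 -0.24 -0.02] q [-0.24  0.76  1.31  0.65  1.99  0.65]
```

View pics/tg58.png

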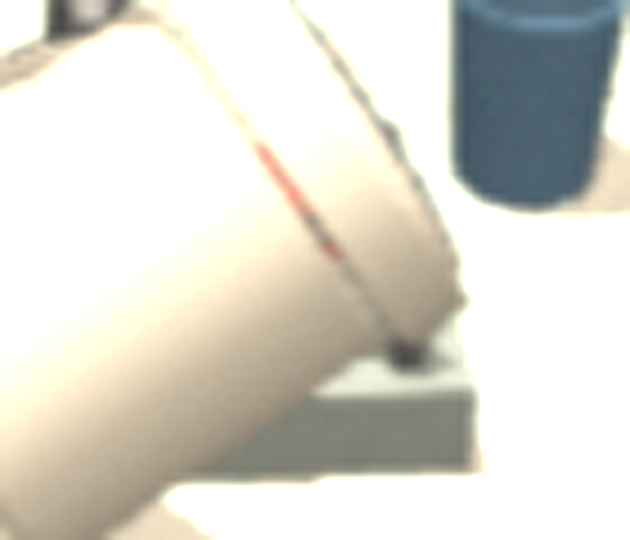

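Emit:
play_rows([
  [[0, 0, 0], [-30, -10, -45], 0],
  [[0, 0, 0], [-60, 10, -80], 0],
  [[0, 0, 0], [-80, 20, -100], 0],
  [[0, 0, 0], [-80, 20, -100], 0],
])

```text
clock: 49.65
eef_pos: [583.8, -72.4, 290.0]
tcp_rot: [-2.032, 0.016, 0.663]
contact_force: [-0.3, 0.1, -0.2]
opening: -0.001
```

```bash
python3 st.py; python3 look.py 59
python3 - <<'E'
import pickle,cv2,numpy as np
a,b=pickle.load(open('f59.pkl','rb'))
c=a['color'][175:235,315:385,::-1]
c=cv2.resize(c,None,fx=9,fy=9,interpolation=cv2.INTER_CUBIC)
c=np.clip(c.astype(float)*1.8,0,255).astype(np.uint8)
cv2.imwrite('pics/tg59.png',c)
E
```

```text
49.65 [-188.7 -314.2  290. ] [-0.3  0.1 -0.2] local -0.1 0.2 [-0.32 -0.26 -0.03] [-2.032  0.016  0.663]
loc [-188.7 -314.2  290. ]
49.65 f [-0.3  0.1 -0.2] tq [-0.32 -0.26 -0.03] q [-0.39  0.79  1.19  0.55  2.14  0.58]
```

View pics/tg59.png

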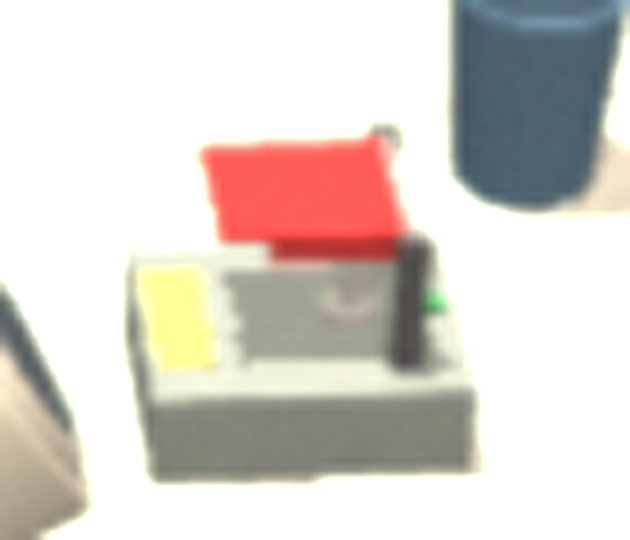

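View pics/x59.png

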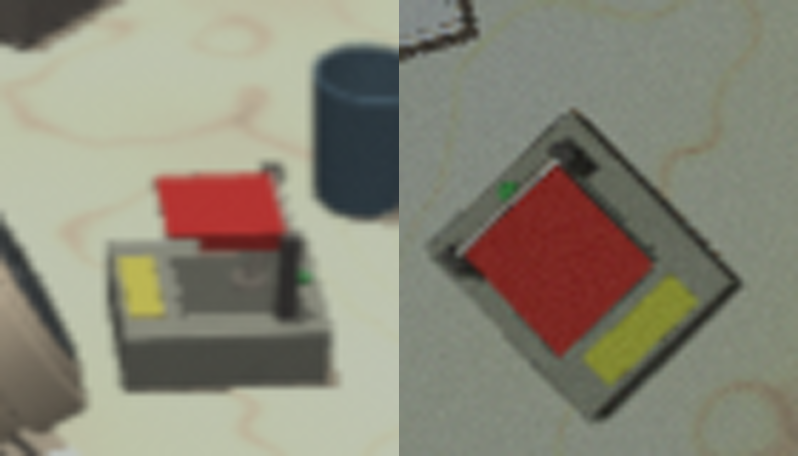

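```bash
ls -t *.pkl pics | head -80 | tr '\n' ' '; ls pics/*.png | wc -l; ls -tr pics | head -12
```

```text
f59.pkl f58.pkl f57.pkl f56.pkl f55.pkl f54.pkl f53.pkl f52.pkl f51.pkl f50.pkl f47.pkl f46.pkl f45.pkl f44.pkl f43.pkl f42.pkl f41.pkl f40.pkl f39.pkl f38.pkl f37.pkl f36.pkl f35.pkl f34.pkl f33.pkl f32.pkl f31.pkl f30.pkl f4.pkl f0.pkl  pics: tg59.png x59.png t59.png s59.png tg58.png x58.png t58.png s58.png x57.png t57.png s57.png x56.png t56.png s56.png x55.png t55.png s55.png x54.png t54.png s54.png x53.png t53.png s53.png x52.png t52.png s52.png x51.png t51.png s51.png x50.png t50.png s50.png x47.png t47.png s47.png x46.png t46.png s46.png x45.png t45.png s45.png tg0.png tg.png x44.png t44.png s44.png x43.png t43.png 159
s0.png
t0.png
t0c.png
t0d.png
s0c.png
ov0.png
ov1.png
s1.png
t1.png
x1.png
s2.png
t2.png
```

Run:
```python
import pickle,cv2,numpy as np
from sw import proj,C,ux,uy
print([type(x) for x in pickle.load(open('f0.pkl','rb'))] if True else 0)
def L(n):
    x=pickle.load(open(n,'rb')); return x[0] if isinstance(x,(tuple,list)) else x
a0=L('f0.pkl') ; a1=L('f59.pkl')
out=[]
for i,a in enumerate((a0,a1)):
    x0,y0=335,194
    c=a['color'][y0:y0+25,x0:x0+30,::-1].astype(float)
    c=np.clip((c-60)*2.2,0,255).astype(np.uint8)
    out.append(cv2.resize(c,None,fx=13,fy=13,interpolation=cv2.INTER_CUBIC))
    def P(l): 
        q=C+l[0]*ux+l[1]*uy; return (proj(a,[[q[0],q[1],l[2]]])[0]-[x0,y0]+.5)*13
    piv=P((19.4,0,40))
    for ang,col in ((-.45,(255,0,255)),(.45,(255,255,0))):
        t=P((19.4+36*np.sin(ang),0,40.6+36*np.cos(ang)))
        if i==1: print(piv,t)
    
v=np.hstack(out); print(v.shape); cv2.imwrite('pics/cmp.png',v)
```

```text
[<class 'dict'>, <class 'dict'>]
[243.72907758 209.41286774] [189.72125654 102.78984633]
[243.72907758 209.41286774] [313.1824937   99.37972429]
(325, 780, 3)
```

View pics/cmp.png

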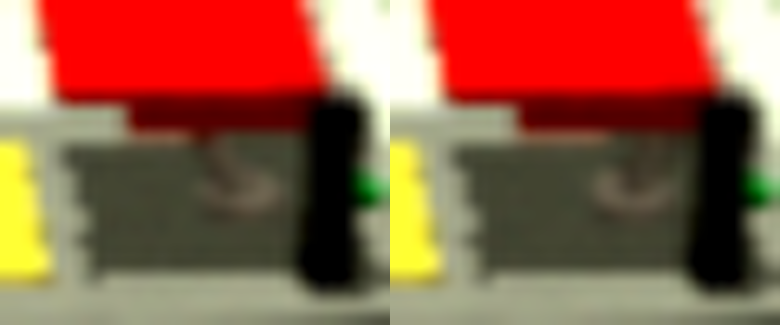

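Run:
```python
import pickle,cv2,numpy as np
from sw import *
fr=[r.grab_frame('scene') for _ in range(4)]
pickle.dump(fr,open('av.pkl','wb'))
m=np.mean([f['color'].astype(float) for f in fr],0)
a=fr[0]; x0,y0=338,196
c=m[y0:y0+20,x0:x0+30,::-1]
c=np.clip((c-50)*3,0,255).astype(np.uint8)
c=cv2.resize(c,None,fx=24,fy=24,interpolation=cv2.INTER_CUBIC)
def P(l):
    q=C+l[0]*ux+l[1]*uy; return (proj(a,[[q[0],q[1],l[2]]])[0]-[x0,y0]+.5)*24
for ang,col in ((-.45,(255,0,255)),(0,(255,255,255)),(.25,(0,255,255)),(.45,(255,255,0))):
    t=P((19.4+36*np.sin(ang),0,40.6+36*np.cos(ang))); p=P((19.4,0,40.6))
    cv2.line(c,tuple(p.astype(int)),tuple(t.astype(int)),col,1)
cv2.imwrite('pics/av.png',c); print(c.shape, r.sense()['clock'])
```

```text
(480, 720, 3) 49.95
```

View pics/av.png

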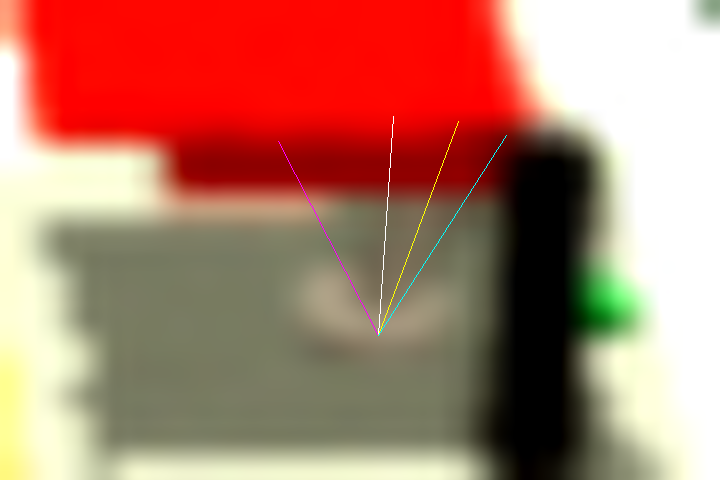

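```bash
cat kin.py ik.py | head -60; cat h.py | head -40
```

```text
from sw import *
from scipy.optimize import least_squares
S=[(.353,1.633,625.0,231.26),(.31,1.70,594.7,231),(.42,1.80,593.1,123.5),(.28,1.69,592.3,253.8),(.19,1.80,537,252.7),(.26,1.86,537.5,193.4),(.23,1.84,537.6,214),(.30,1.70,592,234.4)]
S=np.array(S)
def rz(p,q2,q3):
    L1,L2,e,a,k=p; f=q2+q3
    return a+L1*np.sin(q2)+L2*np.sin(f)+e*np.cos(f), k+L1*np.cos(q2)+L2*np.cos(f)-e*np.sin(f)
def res(p):
    r_,z_=rz(p,S[:,0],S[:,1]); return np.r_[r_-S[:,2],z_-S[:,3],(p[0]-450)/30,(p[1]-450)/30,p[2]/10,p[3]/10]
m=least_squares(res,[450,450,0,0,0]); P=m.x
Rz=lambda a:Ro.from_euler('z',a);Ry=lambda a:Ro.from_euler('y',a)
def fk(q,L3,s4,s6,y0):
    # wrist
    r_,z_=rz(P,q[1],q[2]); 
    w=np.array([r_*np.cos(q[0]),r_*np.sin(q[0]),z_+L3])
    R=Rz(q[0])*Ry(q[1]+q[2])*Rz(s4*q[3])*Ry(q[4])*Rz(s6*q[5]+y0)
    return w+R.apply([0,0,L3]),R
if __name__=='__main__':
    print(P.round(1),np.abs(res(P)[:16]).max())
    q=np.array([1.323,.353,1.633,0,1.155,-.002])
    s=r.sense();qn=s['qpos'];Rn=Ro.from_euler('xyz',s['tcp_rot'])
    for s4 in(1,-1):
      for y0 in (np.pi/2,-np.pi/2,0,np.pi):
      
[... 2113 characters left out ...]
p.array(uv,float)-K[:2,2])/[K[0,0],K[1,1]]; s=d.copy()
    for _ in range(30): s=d/(1+p['k1']*(s@s))
    R=cv2.Rodrigues(np.array(p['rvec'],float))[0]; o=-R.T@np.array(p['tvec'],float).ravel()
    return o,R.T@np.array([s[0],s[1],1])
def atz(p,uv,z):
    o,d=ray(p,uv); return o+d*(z-o[2])/d[2]
from scipy.spatial.transform import Rotation as Ro
def go(pos,yaw=None,Rt=None):
    s=r.sense(); R0=Ro.from_euler('xyz',s['tcp_rot'])
    if Rt is None: Rt=Ro.from_euler('xyz',[np.pi,0,yaw])
    d=R0.inv().apply(np.array(pos,float)-s['eef_pos']); w=(R0.inv()*Rt).as_rotvec(degrees=True)
    print('t',s['clock'],'turn',w.round(2),'shift',d.round(2),'q',s['qpos'].round(2),'f',s['contact_force'].round(1))
```

```bash
cat > sw2.py <<'E'
from sw import *
def mk(al):
    A=np.radians(al); dd=np.array([np.cos(PSI)*np.sin(A),np.sin(PSI)*np.sin(A),-np.cos(A)])
    return dd,Ro.from_matrix(np.c_[xt,np.cross(dd,xt),dd])
d2,R2=mk(72)
def W2(l,back=0):
    p=C+l[0]*ux+l[1]*uy; return np.array([p[0],p[1],l[2]])-d2*back
E
python3 - <<'E'
from ik import *
from sw2 import *
print(PP.round(0),np.abs(m.fun).max())
q0=np.array([.05,.9,1.58,.83,1.53,.52])
for al in (64,72,78):
    dd,R=mk(al)
    for l,b in (((-5,-9,48),70),((-5,2,50),0),((14,2,60),0)):
        p=C+l[0]*ux+l[1]*uy; T=np.array([p[0],p[1],l[2]])-dd*b
        k=ik(T,R,q0); print(al,l,b,T.round(),k.x.round(2),round(k.cost,5),'wrist',(T-dd*PP[5]).round())
E
```

```text
[575. 492.  47.  -5. -67. 346.] 2.5379830868699855
64 (-5, -9, 48) 70 [550. 227.  79.] [-0.03  0.91  1.51  0.77  1.62  0.54] 0.0 wrist [740. -19. 230.]
64 (-5, 2, 50) 0 [504. 285.  50.] [0.06 0.91 1.61 0.84 1.51 0.5 ] 0.0 wrist [694.  39. 202.]
64 (14, 2, 60) 0 [518. 297.  60.] [0.07 0.91 1.58 0.85 1.52 0.53] 0.0 wrist [708.  51. 212.]
72 (-5, -9, 48) 70 [553. 224.  70.] [-0.05  1.    1.45  0.82  1.72  0.51] 0.0 wrist [754. -36. 176.]
72 (-5, 2, 50) 0 [504. 285.  50.] [0.03 0.99 1.57 0.88 1.62 0.46] 0.0 wrist [706.  24. 157.]
72 (14, 2, 60) 0 [518. 297.  60.] [0.05 0.99 1.54 0.9  1.63 0.49] 0.0 wrist [719.  37. 167.]
78 (-5, -9, 48) 70 [554. 222.  63.] [-0.06  1.07  1.42  0.86  1.8   0.49] 0.0 wrist [761. -45. 134.]
78 (-5, 2, 50) 0 [504. 285.  50.] [0.02 1.05 1.54 0.92 1.7  0.44] 0.0 wrist [711.  17. 122.]
78 (14, 2, 60) 0 [518. 297.  60.] [0.04 1.05 1.51 0.94 1.71 0.47] 0.0 wrist [725.  30. 132.]
```

```bash
sed -i 's/mk(72)/mk(70)/' sw2.py
python3 - <<'E'
from sw2 import *
p=W2((-5,-9,48),75); print(p, 'uv')
s=r.sense()
for t in (p+[0,0,0],p+[0,0,50],p+[10,-40,110],p+[10,-120,180]): go(t,Rt=R2)
E
```

```text
[555.0106114  220.72031741  73.65151075] uv
t 49.95 turn [ 6.41  0.86 -0.59] shift [159.45  83.46 314.59] q [-0.38  0.79  1.19  0.55  2.14  0.58] f [0.3 0.7 0.2]
t 49.95 turn [ 6.41  0.86 -0.59] shift [158.68  38.68 292.35] q [-0.38  0.79  1.19  0.55  2.14  0.58] f [0.3 0.7 0.2]
t 49.95 turn [ 6.41  0.86 -0.59] shift [140.86   1.91 232.1 ] q [-0.38  0.79  1.19  0.55  2.14  0.58] f [0.3 0.7 0.2]
t 49.95 turn [ 6.41  0.86 -0.59] shift [ 90.27 -32.14 145.03] q [-0.38  0.79  1.19  0.55  2.14  0.58] f [0.3 0.7 0.2]
```

Emit:
play_rows([
  [[2, 0.3, -0.2], [23, -8, 36], 0],
  [[4, 0.6, -0.4], [46, -16, 73], 0],
  [[6.4, 0.9, -0.6], [70, -25, 110], 0],
  [[6.4, 0.9, -0.6], [90, -32, 145], 0],
  [[6.4, 0.9, -0.6], [108, -20, 175], 0],
  [[6.4, 0.9, -0.6], [125, -8, 205], 0],
  [[6.4, 0.9, -0.6], [141, 2, 232], 0],
  [[6.4, 0.9, -0.6], [150, 20, 262], 0],
  [[6.4, 0.9, -0.6], [158.7, 38.7, 292.3], 0],
  [[6.4, 0.9, -0.6], [158.7, 38.7, 292.3], 0],
  [[6.4, 0.9, -0.6], [158.7, 38.7, 292.3], 0],
])

```text
clock: 51.05
eef_pos: [554.5, 221.6, 123.8]
tcp_rot: [-1.919, 0.0, 0.659]
contact_force: [-0.5, -0.3, 0.6]
opening: -0.002
```

```bash
python3 st.py
python3 - <<'E'
from sw2 import *
p=W2((-5,-9,48),75)
go(p,Rt=R2);go(W2((-5,-9,48)),Rt=R2)
shot('scene','s60.png');shot('top','t60.png')
E
```

```text
51.05 [-11.  -78.2 123.8] [-0.5 -0.3  0.6] local -0.6 0.1 [-0.4  -0.29 -0.05] [-1.919  0.     0.659]
t 51.05 turn [-0.05  0.08  0.  ] shift [-0.06 47.52 16.17] q [-0.05  0.92  1.46  0.81  1.75  0.57] f [-0.5 -0.3  0.6]
t 51.05 turn [-0.05  0.08  0.  ] shift [5.000e-02 4.759e+01 9.117e+01] q [-0.05  0.92  1.46  0.81  1.75  0.57] f [-0.5 -0.3  0.6]
```

View pics/s60.png

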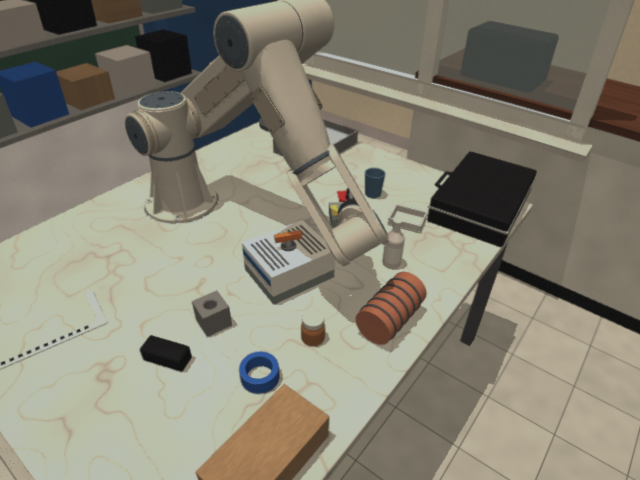

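View pics/t60.png

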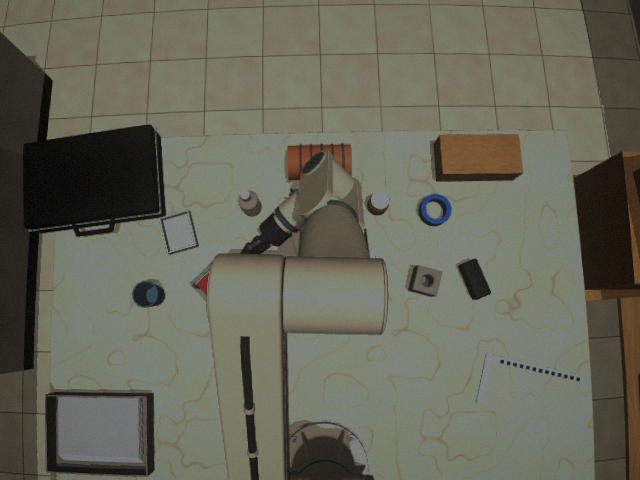

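Emit:
play_rows([
  [[0, 0, 0], [0, 18, 18], 0],
  [[0, 0, 0], [0, 35, 36], 0],
  [[0, 0, 0], [0, 47.6, 48], 0],
  [[0, 0, 0], [0, 47.6, 65], 0],
  [[0, 0, 0], [0, 47.6, 82], 0],
  [[0, 0, 0], [0, 47.6, 91.2], 0],
  [[0, 0, 0], [0, 47.6, 91.2], 0],
])

```text
clock: 51.85
eef_pos: [512.5, 276.6, 49.3]
tcp_rot: [-1.92, -0.002, 0.659]
contact_force: [-0.2, -0.3, -0.2]
opening: -0.002
```

```bash
python3 st.py; python3 look.py 61
python3 - <<'E'
from sw2 import *
for l in ((-4,1.5,48),(-4,2.5,48),(-4,2.5,61),(14,2.5,61)): go(W2(l),Rt=R2)
E
```

```text
51.85 [-4.5 -9.3 49.3] [-0.2 -0.3 -0.2] local -0.3 -0.1 [-0.36 -0.24  0.04] [-1.92  -0.002  0.659]
loc [-4.5 -9.3 49.3]
51.85 f [-0.2 -0.3 -0.2] tq [-0.36 -0.24  0.04] q [0.03 0.99 1.54 0.86 1.61 0.48]
t 51.95 turn [ 0.08 -0.05  0.15] shift [-0.88 -2.75 12.06] q [0.03 0.99 1.54 0.86 1.61 0.48] f [ 1.1 -0.6 -0.5]
t 51.95 turn [ 0.08 -0.05  0.15] shift [-0.97 -3.09 12.99] q [0.03 0.99 1.54 0.86 1.61 0.48] f [ 1.1 -0.6 -0.5]
t 51.95 turn [ 0.08 -0.05  0.15] shift [ -0.93 -15.3    8.53] q [0.03 0.99 1.54 0.86 1.61 0.48] f [ 1.1 -0.6 -0.5]
t 51.95 turn [ 0.08 -0.05  0.15] shift [ 17.   -15.79  10.02] q [0.03 0.99 1.54 0.86 1.61 0.48] f [ 1.1 -0.6 -0.5]
```

View pics/x61.png

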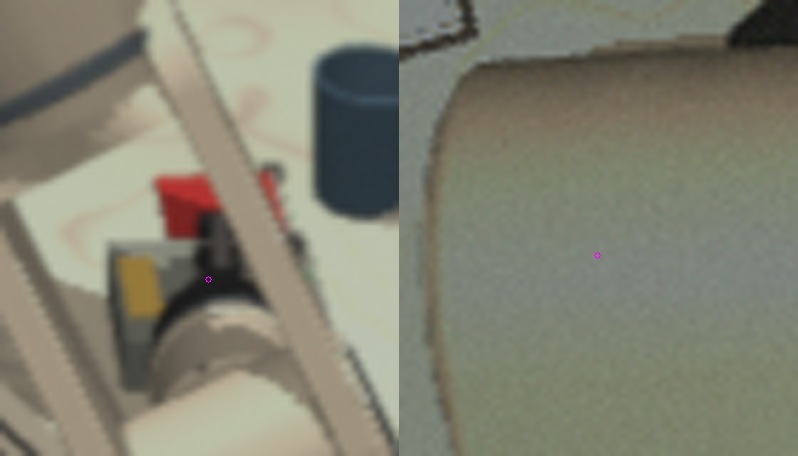

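Emit:
play_rows([
  [[0, 0, 0], [-0.4, -1.2, 5], 0],
  [[0, 0, 0], [-0.9, -2.4, 10], 0],
  [[0, 0, 0], [-0.9, -3, 13], 0],
  [[0, 0, 0], [-0.9, -3, 13], 0],
])

```text
clock: 52.35
eef_pos: [506.0, 285.1, 48.8]
tcp_rot: [-1.922, -0.005, 0.657]
contact_force: [3.2, -7.4, 5.2]
opening: 0.003
```

```bash
python3 st.py
```

```text
52.35 [-3.6  1.3 48.8] [ 3.2 -7.4  5.2] local -2.7 -7.7 [-0.25 -0.06  0.25] [-1.922 -0.005  0.657]
```

Emit:
play_rows([
  [[0, 0, 0], [0, -4, -1.6], 0],
  [[0, 0, 0], [0, -8, -3], 0],
  [[0, 0, 0], [0, -11.3, -4.1], 0],
  [[0, 0, 0], [0, -11.3, -4.1], 0],
])

```text
clock: 52.75
eef_pos: [506.2, 284.7, 61.2]
tcp_rot: [-1.923, -0.005, 0.657]
contact_force: [2.9, -5.4, -1.6]
opening: 0.005
```

```bash
python3 st.py; python3 look.py 62
```

```text
52.75 [-3.6  0.9 61.2] [ 2.9 -5.4 -1.6] local -1.5 -5.9 [-0.61 -0.46  0.19] [-1.923 -0.005  0.657]
loc [-3.6  0.9 61.2]
52.75 f [ 2.9 -5.4 -1.6] tq [-0.61 -0.46  0.19] q [0.04 0.96 1.57 0.87 1.6  0.48]
```

View pics/x62.png

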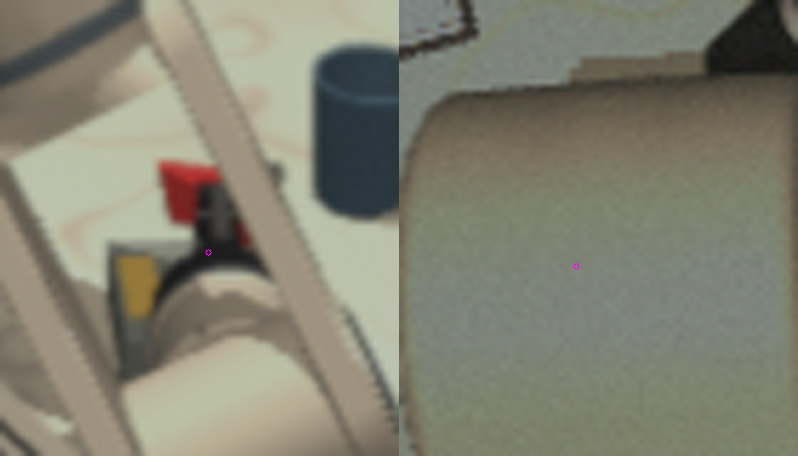

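Emit:
play_rows([
  [[0, 0, 0], [1, -3, -0.9], 0],
  [[0, 0, 0], [4, -3.2, -0.6], 0],
  [[0, 0, 0], [7, -3.3, -0.3], 0],
  [[0, 0, 0], [10, -3.4, 0], 0],
  [[0, 0, 0], [12, -3.4, 0.2], 0],
])

```text
clock: 53.35
eef_pos: [514.1, 291.9, 63.4]
tcp_rot: [-1.925, -0.003, 0.659]
contact_force: [0.2, -12.6, -3.1]
opening: -0.0
```

```bash
python3 st.py; python3 look.py 63
```

```text
53.35 [ 7.   0.9 63.4] [  0.2 -12.6  -3.1] local -8.4 -9.4 [-1.09 -0.48  1.09] [-1.925 -0.003  0.659]
loc [ 7.   0.9 63.4]
53.35 f [  0.2 -12.6  -3.1] tq [-1.09 -0.48  1.09] q [0.05 0.97 1.54 0.88 1.61 0.5 ]
```

View pics/x63.png

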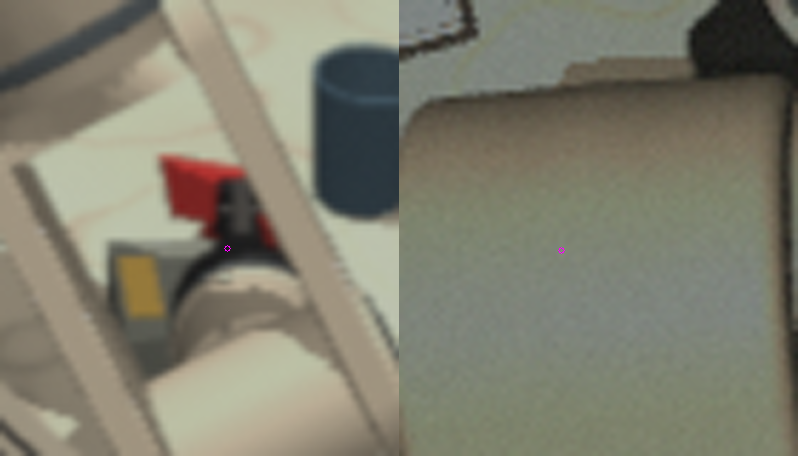

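Emit:
play_rows([
  [[0, 0, 0], [3, -1.5, -0.4], 0],
  [[0, 0, 0], [6, -2.2, -0.4], 0],
  [[0, 0, 0], [8, -2.4, -0.3], 0],
  [[0, 0, 0], [8, -2.4, -0.3], 0],
])

```text
clock: 53.85
eef_pos: [519.1, 296.4, 64.9]
tcp_rot: [-1.926, -0.001, 0.66]
contact_force: [-1.4, -8.0, -3.9]
opening: -0.005
```

```bash
python3 st.py; python3 look.py 64
```

```text
53.85 [13.8  0.8 64.9] [-1.4 -8.  -3.9] local -6.5 -5.0 [-1.14 -0.57  0.85] [-1.926e+00 -1.000e-03  6.600e-01]
loc [13.8  0.8 64.9]
53.85 f [-1.4 -8.  -3.9] tq [-1.14 -0.57  0.85] q [0.06 0.97 1.53 0.88 1.61 0.51]
```

View pics/x64.png

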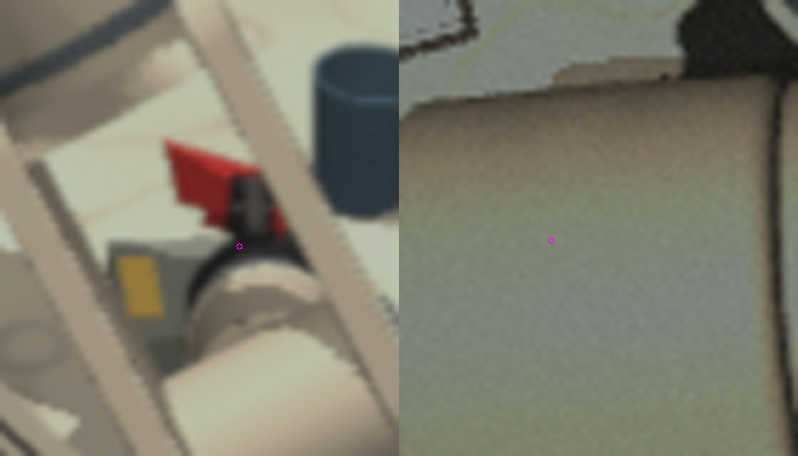

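Emit:
play_rows([
  [[0, 0, 0], [2, -0.8, 0.5], 0],
  [[0, 0, 0], [4, -1, 0.8], 0],
  [[0, 0, 0], [5, -1, 1], 0],
  [[0, 0, 0], [5, -1, 1], 0],
])

```text
clock: 54.35
eef_pos: [520.3, 297.9, 64.2]
tcp_rot: [-1.927, 0.003, 0.664]
contact_force: [-3.6, -19.6, -3.7]
opening: -0.002
```

```bash
python3 st.py
```

```text
54.35 [15.7  1.1 64.2] [ -3.6 -19.6  -3.7] local -16.0 -11.9 [-1.48 -0.44  2.04] [-1.927  0.003  0.664]
```

Emit:
play_rows([
  [[0, 0, 0], [4, -1.2, 0.6], 0],
  [[0, 0, 0], [6, -1.4, 0.8], 0],
  [[0, 0, 0], [6, -1.4, 0.8], 0],
])

```text
clock: 54.65
eef_pos: [521.9, 299.4, 63.4]
tcp_rot: [-1.929, 0.009, 0.668]
contact_force: [-4.3, -23.2, -5.2]
opening: 0.003
```

```bash
python3 st.py; python3 look.py 65
```

```text
54.65 [17.9  1.  63.4] [ -4.3 -23.2  -5.2] local -18.9 -14.2 [-1.75 -0.52  2.43] [-1.929  0.009  0.668]
loc [17.9  1.  63.4]
54.65 f [ -4.3 -23.2  -5.2] tq [-1.75 -0.52  2.43] q [0.06 0.98 1.52 0.88 1.62 0.53]
```

View pics/x65.png

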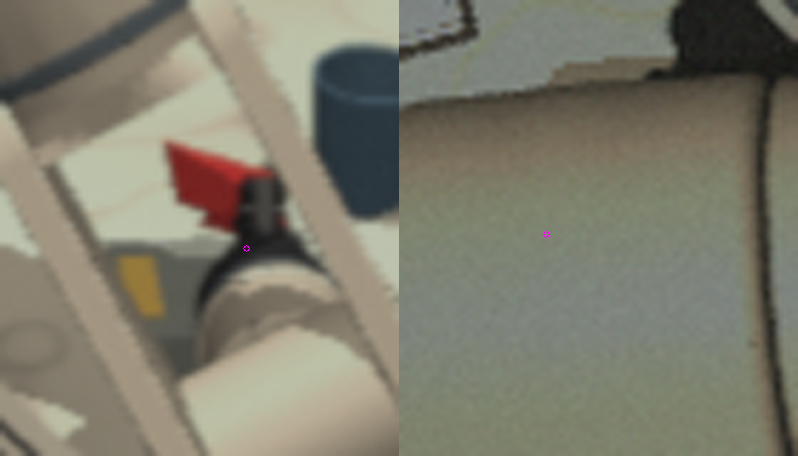

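Emit:
play_rows([
  [[0, 0, 0], [-4, 0, -1], 0],
  [[0, 0, 0], [-5, 0, -12], 0],
  [[0, 0, 0], [-5, 0, -35], 0],
  [[0, 0, 0], [-5, 0, -65], 0],
  [[0, 0, 0], [-5, -35, -85], 0],
  [[0, 0, 0], [-5, -75, -105], 0],
  [[0, 0, 0], [-10, -115, -130], 0],
  [[0, 0, 0], [-35, -125, -165], 0],
  [[0, 0, 0], [-65, -125, -195], 0],
  [[0, 0, 0], [-95, -115, -230], 0],
  [[0, 0, 0], [-125, -105, -265], 0],
  [[0, 0, 0], [-150, -95, -300], 0],
  [[0, 0, 0], [-175, -85, -335], 0],
  [[0, 0, 0], [-175, -85, -335], 0],
])

```text
clock: 56.15
eef_pos: [562.3, -35.9, 262.9]
tcp_rot: [-1.93, 0.008, 0.664]
contact_force: [0.5, 0.1, 0.1]
opening: -0.002
```

```bash
python3 st.py; python3 look.py 66
python3 - <<'E'
import pickle,cv2,numpy as np
from sw import *
fr=[r.grab_frame('scene') for _ in range(3)]
m=np.mean([f['color'].astype(float) for f in fr],0)
a=fr[0]; x0,y0=338,196
c=m[y0:y0+20,x0:x0+30,::-1]
c=np.clip((c-50)*3,0,255).astype(np.uint8)
c=cv2.resize(c,None,fx=24,fy=24,interpolation=cv2.INTER_CUBIC)
cv2.imwrite('pics/av2.png',c); print(r.sense()['clock'])
E
```

```text
56.15 [-179.8 -272.8  262.9] [0.5 0.1 0.1] local 0.4 -0.3 [-0.34 -0.26 -0.01] [-1.93   0.008  0.664]
loc [-179.8 -272.8  262.9]
56.15 f [0.5 0.1 0.1] tq [-0.34 -0.26 -0.01] q [-0.36  0.82  1.28  0.6   2.12  0.56]
56.4
```

View pics/av2.png

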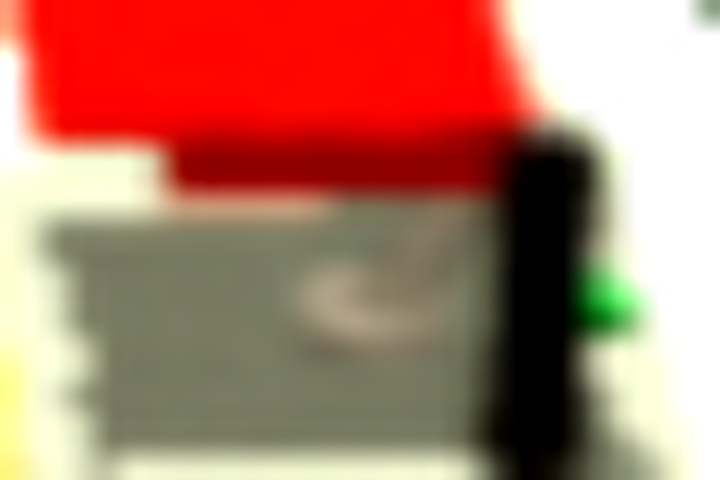

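View pics/s66.png

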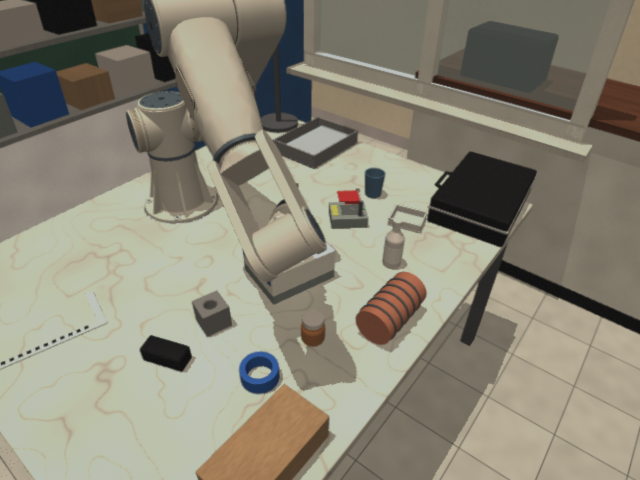

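Run:
```python
import pickle,numpy as np
from sw import *
fr=[r.grab_frame('scene') for _ in range(3)]; pickle.dump(fr,open('av2.pkl','wb'))
m2=np.mean([f['color'].astype(float) for f in fr],0)
m1=np.mean([f['color'].astype(float) for f in pickle.load(open('av.pkl','rb'))],0)
m0=pickle.load(open('f0.pkl','rb'))[0]['color'].astype(float)
for row in (204,205,206):
    for n,m in (('off',m0),('mid',m1),('now',m2)):
        v=m[row,346:361]; print(row,n,(v[:,0]-v[:,1]).round(0).astype(int).tolist(),'|',v.mean(1).round().astype(int).tolist())
a=fr[0]
for ang in (-.45,0,.1,.2,.3,.35,.4,.45):
    o=[]
    for h in np.linspace(0,36,200):
        q=C+(19.4+h*np.sin(ang))*ux; u=proj(a,[[q[0],q[1],40.6+h*np.cos(ang)]])[0]; o.append(u)
    o=np.array(o); print(ang,[round(float(np.interp(-rw,-o[:,1],o[:,0])),2) for rw in (204,205,206)])
```

```text
204 off [20, 20, 20, 22, 24, 19, 11, 7, 8, 7, 8, 8, 6, 3, 1] | [101, 100, 100, 89, 76, 81, 86, 84, 85, 85, 85, 83, 71, 50, 44]
204 mid [19, 20, 19, 20, 19, 15, 8, 8, 11, 12, 12, 10, 7, 4, 2] | [101, 101, 101, 101, 100, 94, 84, 82, 80, 82, 78, 76, 70, 50, 44]
204 now [20, 20, 20, 20, 19, 15, 9, 8, 9, 10, 12, 11, 9, 4, 1] | [101, 100, 100, 100, 100, 93, 84, 83, 83, 83, 84, 80, 67, 49, 44]
205 off [3, 3, 3, 3, 6, 7, 4, 1, -1, 0, 0, -1, 0, 1, 2] | [93, 92, 92, 87, 82, 87, 91, 88, 88, 88, 88, 87, 74, 53, 44]
205 mid [3, 3, 4, 3, 3, 2, 0, 1, 3, 4, 3, 1, 0, 1, 1] | [92, 92, 92, 93, 92, 90, 87, 84, 84, 85, 81, 80, 73, 52, 45]
205 now [4, 3, 3, 3, 3, 2, 0, 0, 2, 4, 4, 3, 1, 1, 2] | [91, 92, 92, 92, 92, 90, 88, 87, 87, 88, 87, 82, 69, 51, 44]
206 off [-1, -1, 0, -1, 1, 4, 4, 2, 0, 0, -1, -1, 0, 1, 2] | [88, 89, 88, 88, 85, 85, 91, 91, 90, 88, 89, 87, 75, 51, 44]
206 mid [-1, -1, 0, -1, 0, -1, 0, 2, 4, 3, 0, 0, 0, 1, 2] | [88, 88, 88, 89, 89, 89, 86, 83, 85, 84, 83, 85, 74, 51, 45]
206 now [-1, -1, -1, -1, -1, 0, -1, 1, 3, 4, 3, 1, -1, 1, 1] | [88, 88, 88, 88, 89, 89, 89, 87, 87, 88, 85, 82, 72, 51, 44]
-0.45 [350.44, 350.95, 351.47]
0 [353.65, 353.58, 353.51]
0.1 [354.31, 354.11, 353.92]
0.2 [354.97, 354.66, 354.34]
0.3 [355.65, 355.22, 354.78]
0.35 [356.01, 355.51, 355.0]
0.4 [356.38, 355.81, 355.24]
0.45 [356.76, 356.12, 355.48]
```

Run:
```python
import pickle,numpy as np,cv2
from sw import *
from scipy.optimize import least_squares
av=lambda fs:np.mean([f['color'].astype(float) for f in fs],0)
g=lambda m:(m[...,0]-m[...,1])
m2=g(av(pickle.load(open('av2.pkl','rb'))));m1=g(av(pickle.load(open('av.pkl','rb'))))
f0=pickle.load(open('f0.pkl','rb'))[0]; m0=g(f0['color'].astype(float))
X0,Y0,N,S=342,203,18,12
H=6
def strip(ang,dx,dy,sig):
    im=np.zeros((H*S+0,N*S),np.float32)
    P=[]
    for s,h in ((-4.5,0),(-4.5,36),(4.5,36),(4.5,0)):
        q=C+(19.4+h*np.sin(ang)+s*np.cos(ang))*ux; u=proj(f0,[[q[0],q[1],40.6+h*np.cos(ang)-s*np.sin(ang)]])[0]; P.append([(u[0]+dx+.5-X0)*S,(u[1]+dy+.5-Y0)*S])
    cv2.fillPoly(im,[np.round(np.array(P)*16).astype(np.int32)],1.0,shift=4)
    im=cv2.GaussianBlur(im,(0,0),sig*S)
    return im.reshape(H,S,N,S).mean((1,3))
rows=slice(1,4) # 204..206
sl=(slice(Y0,Y0+H),slice(X0,X0+N))
for n,m in (('mid',m1),('now',m2)):
    D=(m-m0)[sl][rows]
    best=None
    for dx in (-.3,0,.3):
      for off in (-.45,):
        for ang in np.arange(0,.56,.025):
          for sig in (.4,.7,1.):
            M=(strip(ang,dx,0,sig)-strip(off,dx,0,sig))[rows]
            A=(M*D).sum()/(M*M).sum(); e=((D-A*M)**2).sum()
            if best is None or e<best[0]: best=(e,dx,ang,sig,A)
    print(n,best,(D**2).sum())
    _,dx,_,sig,_=best
    for ang in np.arange(.1,.56,.05):
        M=(strip(ang,dx,0,sig)-strip(-.45,dx,0,sig))[rows];A=(M*D).sum()/(M*M).sum();print('  %.2f %.1f'%(ang,((D-A*M)**2).sum()),end='')
    print()
```

```text
mid (np.float64(20.04386320937215), 0, np.float64(0.2), 0.7, np.float64(4.861793318720933)) 280.5
  0.10 37.1  0.15 24.8  0.20 20.0  0.25 23.2  0.30 29.9  0.35 42.7  0.40 63.6  0.45 80.9  0.50 105.3  0.55 126.7
now (np.float64(23.76773291410528), 0, np.float64(0.375), 0.7, np.float64(4.732949310676266)) 290.88888888888874
  0.10 95.8  0.15 73.7  0.20 54.7  0.25 38.8  0.30 29.8  0.35 24.5  0.40 25.4  0.45 31.8  0.50 47.5  0.55 66.9
```

Run:
```python
import pickle,numpy as np,cv2
from sw import *
av=lambda fs:np.mean([f['color'].astype(float) for f in fs],0)
g=lambda m:(m[...,0]-m[...,1])
m2=g(av(pickle.load(open('av2.pkl','rb'))));f0=pickle.load(open('f0.pkl','rb'))[0]; m0=g(f0['color'].astype(float))
X0,Y0,N,S,H=342,203,18,12,6
def strip(ang,dx,dy,sig,w):
    im=np.zeros((H*S,N*S),np.float32);P=[]
    for s,h in ((-w,0),(-w,36),(w,36),(w,0)):
        q=C+(19.4+h*np.sin(ang)+s*np.cos(ang))*ux; u=proj(f0,[[q[0],q[1],40.6+h*np.cos(ang)-s*np.sin(ang)]])[0]; P.append([(u[0]+dx+.5-X0)*S,(u[1]+dy+.5-Y0)*S])
    cv2.fillPoly(im,[np.round(np.array(P)*16).astype(np.int32)],1.0,shift=4)
    return cv2.GaussianBlur(im,(0,0),sig*S).reshape(H,S,N,S).mean((1,3))
D=(m2-m0)[Y0:Y0+H,X0:X0+N]
for rows in (slice(1,4),slice(2,4),slice(2,5)):
  res=[]
  for w in (3,4.5):
   for dx in np.arange(-.6,.61,.15):
    for dy in (-.6,0,.6):
     o=strip(-.45,dx,dy,.6,w)[rows]
     for a in np.arange(.15,.56,.05):
      M=strip(a,dx,dy,.6,w)[rows]-o; d=D[rows];A=(M*d).sum()/(M*M).sum(); res.append((((d-A*M)**2).sum(),round(a,2),round(dx,2),dy,w))
  res.sort(); print(rows,[tuple(round(float(v),2) for v in x) for x in res[:8]])
```

```text
slice(1, 4, None) [(20.92, 0.45, -0.15, -0.6, 4.5), (22.2, 0.4, 0.0, -0.6, 4.5), (22.44, 0.5, -0.3, -0.6, 4.5), (22.74, 0.35, 0.15, 0.0, 4.5), (23.09, 0.45, 0.0, -0.6, 4.5), (23.1, 0.45, -0.3, -0.6, 4.5), (23.98, 0.5, -0.15, -0.6, 4.5), (24.11, 0.4, -0.15, -0.6, 4.5)]
slice(2, 4, None) [(10.87, 0.4, 0.0, -0.6, 4.5), (11.41, 0.45, -0.15, -0.6, 4.5), (11.76, 0.35, 0.15, -0.6, 4.5), (11.82, 0.45, 0.0, -0.6, 4.5), (12.36, 0.4, 0.15, -0.6, 4.5), (12.49, 0.3, 0.3, 0.0, 4.5), (12.5, 0.35, 0.15, 0.0, 4.5), (12.68, 0.3, 0.15, 0.0, 4.5)]
slice(2, 5, None) [(32.8, 0.35, 0.15, -0.6, 4.5), (33.59, 0.4, 0.15, -0.6, 4.5), (34.33, 0.4, 0.0, -0.6, 4.5), (34.66, 0.3, 0.3, -0.6, 4.5), (34.84, 0.3, 0.15, -0.6, 4.5), (35.31, 0.35, 0.3, -0.6, 4.5), (35.54, 0.45, 0.0, -0.6, 4.5), (35.68, 0.35, 0.0, -0.6, 4.5)]
```

```bash
python3 - <<'E'
from sw2 import *
s=r.sense(); go(s['eef_pos']+[-20,-170,60],Rt=Ro.from_euler('xyz',s['tcp_rot']))
E
cat fz.py | head -40
```

```text
t 56.55 turn [0. 0. 0.] shift [-121.69  -12.93 -133.88] q [-0.36  0.82  1.28  0.6   2.11  0.56] f [0.1 0.5 0.6]
from fit import *
import pickle
def fit2(views,v0,free,S=[71,12.3,19]):
    v0=np.array(v0,float); obs=[]
    for p in views:
        uv=proj(p,[v0[:3]])[0]; roi=[int(uv[0])-30,int(uv[1])-30,int(uv[0])+30,int(uv[1])+30]; obs.append((p,roi,orange(p,roi)))
    def c(w):
        v=v0.copy(); v[free]=w; return sum(np.abs(cover(p,box(v[:3],v[3],S),roi)-o).sum() for p,roi,o in obs)
    best=None
    for k in (1,-1):
        w0=v0[free]; st=k*np.array([4,4,4,.15])[free]
        m=minimize(c,w0,method='Nelder-Mead',options=dict(initial_simplex=np.vstack([w0]+[w0+d for d in np.diag(st)]),xatol=.02,fatol=.02,maxiter=800))
        if best is None or m.fun<best.fun: best=m
    return best.x.round(2),round(best.fun,1)
```

Emit:
play_rows([
  [[0, 0, 0], [-24, -20, -35], 0],
  [[0, 0, 0], [-50, -20, -65], 0],
  [[0, 0, 0], [-80, -18, -95], 0],
  [[0, 0, 0], [-105, -15, -118], 0],
  [[0, 0, 0], [-121.7, -13, -133.9], 0],
  [[0, 0, 0], [-121.7, -13, -133.9], 0],
])

```text
clock: 57.15
eef_pos: [541.3, -201.8, 322.4]
tcp_rot: [-1.929, 0.009, 0.668]
contact_force: [0.4, 0.4, -0.8]
opening: 0.002
```

```bash
python3 st.py
python3 - <<'E'
from fz import *
a=shot('scene','s70.png');b=shot('top','t70.png')
pickle.dump((a,b),open('f70.pkl','wb'))
print(fit2([a],[535.6,-35,135.2,.95],[0,1,2,3]))
a0,b0=pickle.load(open('f0.pkl','rb'))
E
```

```text
57.15 [-307.7 -380.5  322.4] [ 0.4  0.4 -0.8] local 0.5 0.1 [-0.36 -0.25 -0.07] [-1.929  0.009  0.668]
(array([535.93, -35.42, 135.91,   0.97]), np.float64(11.5))
```

View pics/s70.png

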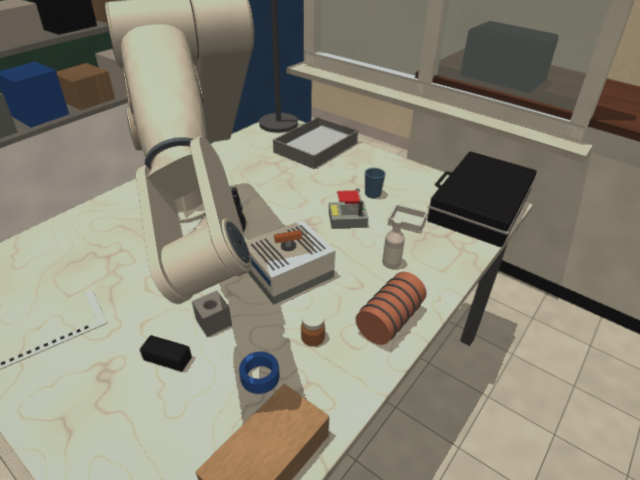

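View pics/s0.png

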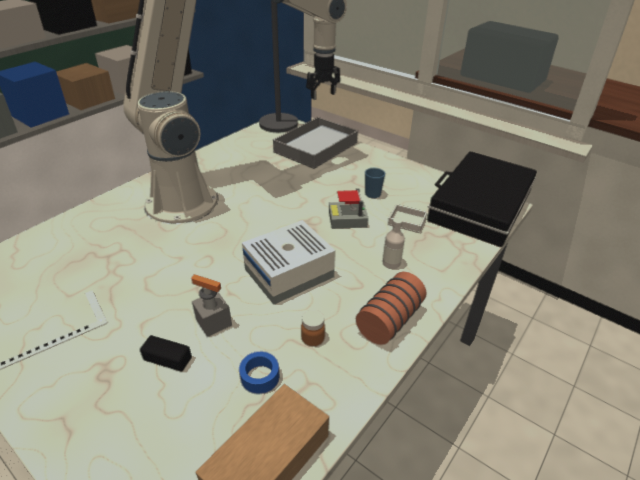

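```bash
python3 -c "
from rig import r
s=r.sense(); print(s['clock'],s['contact_force'],s['qvel'])
print(r.sign_off())"
```

```text
57.25 [-0.85841581  0.50859352  0.08525005] [ 0.02179951 -0.00122692  0.01179667  0.00089266 -0.00262289  0.00081062]
the job is handed in; nothing more can be done
None
```

I seated the screw, flipped the toggle under the lifted guard, let the guard drop shut and handed the job in at 57.25 s of the 72 s. Only the toggle reading is not clear-cut.

**Screw:** I moved it from the block to the well, turned it anticlockwise until it dropped, then clockwise until the collar was home.
- Two-camera fit right after turning: the T-bar sat 6.5 mm lower than at the start, which is what fully home should give.
- Last check, from the scene camera only: T-bar at (535.9, −35.4, 135.9). That is 0.7 mm higher than the two-camera fit, but one camera gives a weak height.

**Guard:** I lifted it to about 0.6 rad earlier. It was at about 0.4 rad while the toggle was pushed over. In the last pictures it lies shut, as it did at the start.

**Toggle:** My first push only got it about halfway (0.55–0.65 rad) before the finger slipped off. I went in again with the tool tilted lower and pushed until the force rose to about 19 N.
- In the pictures it now leans towards the hinge by about 0.35–0.45 rad, or 0.8–0.9 rad on the joint against the 0.75 needed.
- That lean comes from only a few pixels. A few of the poorer fits went down to 0.30 rad, which is exactly the limit.

**Everything else:** By eye against the first picture, the bystanders have not moved. The arm was clear of everything when I handed in, and the contact force read about 1 N or less, which is sensor noise.

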